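# Set up the ski rests from the touch-latch drawer

## Robot

A 6-joint arm with a two-finger parallel gripper is mounted at the origin on the work surface. World frame = base frame: x ahead of the robot, y to its left, z up, the work surface at z = 0. Lengths are in m, angles in rad, forces in N, time in s.
With the tool pointing down it reaches from about 0.425 to 0.95 m from the base axis. Payload 3.5 kg.
Tool frame: the origin (TCP) lies on the mounting face of the last link; the fingertips stand 173 mm ahead of it and the grasp point (between the pads) lies 155 mm ahead of it; z points along the fingers, x is the direction in which the jaws open and shut, and the axes are right-handed (so a half turn about z gives the same grasp; the last joint's range is limited). The gripper opens to 85 mm and grips with 20 to 120 N. Pads are 22 mm wide; open, the fingers measure 114 mm over their backs; the gripper's body (76 mm by 85 mm) begins 54 mm behind the grasp point. The pads swing forward as they close: fully open they stand 13 mm farther back than shut.
Start: joints at [0.978, 0.286, 1.577, -0, 1.279, -0.15], TCP at [0.289, 0.61, 0.405] pointing down, gripper open.
Joint ranges: [-2.77, 2.77], [-0.9, 2.22], [0.21, 2.48], [-1.53, 4.67], [0.24, 2.81], [-2.84, 2.84]. Speed limits (rad/s): [2.79, 2.79, 3.14, 3.14, 3.14, 3.14].

## Interface

Orientations are given as a unit quaternion [x, y, z, w].
In Python, from plant import get_state, read_camera, sign_off gives the robot as it stands.
- The arm moves only by the shell command python3 -m jog 'ROWS' [FORCE]. ROWS is JSON, a list of rows, each an object of numbers: "grip": the closure, from 0 (fully open) to 1 (shut); "x", "y", "z": the shift along the tool's x, y, z in mm; "rx", "ry", "rz": the turn, a rotation vector about the tool's x, y, z in degrees. A call has 1 to 8 rows; each row shifts and turns the commanded pose from where the row before left it, along the tool's axes as they then stand; what a row does not reach is not made up. A row lasts 1/12 s, in which the tool goes at most 41.7 mm and 7.16 degrees, less where a joint would pass 70% of its speed; a pose out of reach is approached as far as the arm can. A call with a gripper value outside its range is refused whole. The fingers move at their own pace and stop on an object; FORCE is the grip in N (left out, the last holds). Time passes only in rows, so rows that do not move let the fingers close. It gives the time, the measured TCP pose, the force and the opening at its end, in the units of the state.
- get_state(): the state, without advancing time (a new reading comes with each control period).
- read_camera(name): name is "side" or "top" or "wrist"; returns a dict with "frame" (400x640x3 uint8, red, green, blue), "intrinsics" (3x3 intrinsics, pixels), "R" (3x3) and "t" (3): a world point X has camera coordinates R X + t. Camera axes: x right, y down, z forward; pixel columns grow to the right and rows downward; lengths in m; the calibration is good to about 2 mm. A picture is of the moment at which its call begins. There is no depth.
- sign_off(): hands the job in, once; it reports no verdict.
The state is a dict: "time": time; "qpos": joint angles; "dq": joint speeds; "joint_efforts": joint torques, N m; "eef_pos": TCP position; "tcp_rot": TCP orientation; "contact_force": force on the tool from outside, world axes, zero at the start; "wrist_torque": the same for the moment, N m; "opening": opening from 0.0 (shut) to 1.0 (fully open).
Only numpy, scipy, OpenCV 4.12 (cv2) and the standard library are available. Lean on these libraries where they do the work, as an engineer would, in place of code of your own. Each camera call takes 0.05 s, during which the arm holds its last target.

## Task

Press the drawer front so the touch latch lets the drawer spring out, take out every rest pad (two or three) and push each straight down onto a ski rest of its own until both hooks click and it sits fully home. Put the blue brake retainers that lie on the bench (two or three) into the emptied drawer, then push the drawer in until it latches shut. Leave the brush, the pole basket and the wax puck where they are.

Things in the scene. Friction and masses are not known exactly. Their poses are not given: they have to be found in the camera images.
- cabinet: low white cabinet fixed on the bench, carcass 186 mm deep (x), 250 mm wide (y), 82 mm high, front towards the robot (-x). Origin on the bench under its middle. A touch latch holds its one drawer: press the shut front in about 9 mm to the stop (at least 6 mm, about 6 N of spring), then move away: the drawer springs out by itself the whole 130 mm towards the robot in about a second
- drawer_front (a point): centre of the outer face of the pale wooden drawer front, 45 mm above the bench. The front is a panel 246 mm wide, 12 mm thick, from 5 to 81 mm above the bench, without handle; shut, its back stands 11 mm off the carcass. This point's x axis points into the cabinet (the way to push), y to the left along the front, z up
- drawer (a joint): how far the drawer is out, in m: 0 shut and latched, 0.130 fully out, -0.009 pressed against its inner stop. To shut it, push the front in (4 to 9 N all the way) past flush to the stop, slowly over the last 20 mm, rest there a moment and let go: it stays latched at 0. One more full press would release it again
- drawer_in (a point): centre of the drawer's inner floor, on its upper face, 11 mm above the bench; axes as drawer_front. The drawer is a tray, inside 120 mm along x and 200 mm along y, side and back walls 14 mm high above the floor; the front panel's inner face is 60 mm from this point. Fully out, the whole tray is clear of the cabinet; inside the cabinet there is 61 mm headroom above the floor
- pad1_center (a point): rest pad 1 (if present), centre of the part, 18 mm above its underside; starts upright in the shut drawer. Open red frame 84 mm (x) by 44 mm (y), 14 mm high, with a bridge in the middle (up to 16 mm) carrying a black rubber rib 36 mm (x) by 22 mm (y), from 16 to 36 mm above the underside: the grip, pinched across its 22 mm. z up; both ways round are alike. 55 to 115 g
- pad2_center (a point): rest pad 2 (if present), as pad 1
- pad3_center (a point): rest pad 3 (if present), as pad 1
- stand1_seat (a point): ski rest 1: centre of the flat top of a fixed aluminium block 104 mm (x) by 52 mm (y), 45 mm high, on a dark foot 120 by 60 mm. Two springy yellow snap hooks stand on the top at x = +32 and -32 mm, 25 mm wide along y, rising 30 mm above the top, sloping tips, barbs pointing outwards along x
- stand2_seat (a point): ski rest 2, as ski rest 1. A pad centred over this point, x axis along the rest's x (either way round), is pushed straight down (about 10 N) so that the insides of its end walls ride down over the barbs. Home, its underside lies on the top (pad centre 18 mm above this point) and both barbs have sprung out over its end walls; 2 to 3 mm off-centre still enters
- stand3_seat (a point): ski rest 3, as ski rest 1
- retainer1_center (a point): blue plastic ski brake retainer 1 (if present), centre, 12 mm above its underside; starts lying on the bench. A bar 66 mm long (x), 20 mm wide (y) and 24 mm high with a cross piece 10 mm by 36 mm (y) at each end, 72 mm over all; grip the bar across its 20 mm in the middle. 35 to 70 g
- retainer2_center (a point): blue ski brake retainer 2 (if present), as retainer 1
- retainer3_center (a point): blue ski brake retainer 3 (if present), as retainer 1
- brush: brass-bristle brush lying on the bench, 50 x 130 x 42 mm, origin under its centre; leave it alone
- pole_basket: aluminium pole basket, a round disc 90 mm across with a hub 34 mm high, origin under its centre; leave it alone
- wax_puck: green wax puck, 48 mm across, 30 mm high, origin under its centre; leave it alone
Things that resemble listed ones, but are neither listed nor needed, are in the scene too. What is shaped like the part that bears retainer1_center but brown or orange is not meant. Leave any purple or white look-alike of the part that bears retainer3_center alone.

How it is judged:
On the way:
1. the touch latch is pressed and the drawer springs out (value of joint drawer above 0.1 m), for 0.2 s.
At the end, for the whole second after the job is handed in: Every pad present is clicked home on a ski rest: underside on the rest's top to within 1.8 mm, upright within 0.06 rad, centred within 6 mm and lined up with it within 0.12 rad. Every retainer present lies in the drawer's tray. The drawer is latched shut (within 4 mm of closed) and still (((horizontal distance between pad1_center and stand1_seat below 0.006 m and z of pad1_center in the frame of stand1_seat between 0.015 and 0.0198 m and angle between pad1_center's own z axis and vertical below 0.06 rad and angle between the x axis of pad1_center and the x axis of stand1_seat, either way round below 0.12 rad) or (horizontal distance between pad1_center and stand2_seat below 0.006 m and z of pad1_center in the frame of stand2_seat between 0.015 and 0.0198 m and angle between pad1_center's own z axis and vertical below 0.06 rad and angle between the x axis of pad1_center and the x axis of stand2_seat, either way round below 0.12 rad) or (horizontal distance between pad1_center and stand3_seat below 0.006 m and z of pad1_center in the frame of stand3_seat between 0.015 and 0.0198 m and angle between pad1_center's own z axis and vertical below 0.06 rad and angle between the x axis of pad1_center and the x axis of stand3_seat, either way round below 0.12 rad)) and ((horizontal distance between pad2_center and stand1_seat below 0.006 m and z of pad2_center in the frame of stand1_seat between 0.015 and 0.0198 m and angle between pad2_center's own z axis and vertical below 0.06 rad and angle between the x axis of pad2_center and the x axis of stand1_seat, either way round below 0.12 rad) or (horizontal distance between pad2_center and stand2_seat below 0.006 m and z of pad2_center in the frame of stand2_seat between 0.015 and 0.0198 m and angle between pad2_center's own z axis and vertical below 0.06 rad and angle between the x axis of pad2_center and the x axis of stand2_seat, either way round below 0.12 rad) or (horizontal distance between pad2_center and stand3_seat below 0.006 m and z of pad2_center in the frame of stand3_seat between 0.015 and 0.0198 m and angle between pad2_center's own z axis and vertical below 0.06 rad and angle between the x axis of pad2_center and the x axis of stand3_seat, either way round below 0.12 rad)) and ((horizontal distance between pad3_center and stand1_seat below 0.006 m and z of pad3_center in the frame of stand1_seat between 0.015 and 0.0198 m and angle between pad3_center's own z axis and vertical below 0.06 rad and angle between the x axis of pad3_center and the x axis of stand1_seat, either way round below 0.12 rad) or (horizontal distance between pad3_center and stand2_seat below 0.006 m and z of pad3_center in the frame of stand2_seat between 0.015 and 0.0198 m and angle between pad3_center's own z axis and vertical below 0.06 rad and angle between the x axis of pad3_center and the x axis of stand2_seat, either way round below 0.12 rad) or (horizontal distance between pad3_center and stand3_seat below 0.006 m and z of pad3_center in the frame of stand3_seat between 0.015 and 0.0198 m and angle between pad3_center's own z axis and vertical below 0.06 rad and angle between the x axis of pad3_center and the x axis of stand3_seat, either way round below 0.12 rad)) and x of retainer1_center in the frame of drawer_in between -0.06 and 0.06 m and y of retainer1_center in the frame of drawer_in between -0.1 and 0.1 m and z of retainer1_center in the frame of drawer_in between 0 and 0.03 m and x of retainer2_center in the frame of drawer_in between -0.06 and 0.06 m and y of retainer2_center in the frame of drawer_in between -0.1 and 0.1 m and z of retainer2_center in the frame of drawer_in between 0 and 0.03 m and value of joint drawer between -0.004 and 0.004 m and velocity of joint drawer between -0.02 and 0.02 m/s and x of retainer3_center in the frame of drawer_in between -0.06 and 0.06 m and y of retainer3_center in the frame of drawer_in between -0.1 and 0.1 m and z of retainer3_center in the frame of drawer_in between 0 and 0.03 m); the robot touches nothing.
It fails at once if the brush is disturbed (moved more than 3 cm) (distance of brush from where it was at the start of the episode above 0.03 m).
It fails at once if the pole basket is disturbed (moved more than 3 cm) (distance of pole_basket from where it was at the start of the episode above 0.03 m).
It fails at once if the wax puck is disturbed (moved more than 3 cm) (distance of wax_puck from where it was at the start of the episode above 0.03 m).
Of pad1, pad2, pad3 only 2 to 3 are there at a start; the rules pass over those that are not, and their reading is None.
Of retainer1, retainer2, retainer3 only 2 to 3 are there at a start; the rules pass over those that are not, and their reading is None.
At some moment in a run one of pad1, pad2, pad3, retainer1, retainer2, retainer3 may be knocked a few centimetres aside while the robot is not near it.
It also fails if it takes over 210 s, if anything falls off the work surface, if the arm or the gripper's body presses on something with over 40 N, if the wrist force passes 120 N, or if a joint passes its speed limit or range.

## Working session

There is one attempt and no reset: what is moved stays moved. The work goes in short steps, Python scripts to look and compute and a shell command to move; the robot and the scene stay as the last step left them, time stands still between calls to the robot, and variables do not carry over. Pictures are saved under pics/ and viewed, and the job is handed in when it is done.

```bash
ls; mkdir -p pics; cat > h.py <<'E'
import numpy as np, cv2
from plant import get_state, read_camera
from scipy.spatial.transform import Rotation as Rot
def shot(name, fn):
    c=read_camera(name); cv2.imwrite(fn, cv2.cvtColor(c["frame"],cv2.COLOR_RGB2BGR)); return c
def ray(c,u,v,z):
    K=np.array(c["intrinsics"]);R=np.array(c["R"]);t=np.array(c["t"])
    d=R.T@np.linalg.inv(K)@np.array([u,v,1.0]); o=-R.T@t
    return o+d*(z-o[2])/d[2]
def proj(c,X):
    K=np.array(c["intrinsics"]);p=K@(np.array(c["R"])@np.array(X)+np.array(c["t"])); return p[:2]/p[2]
E
python3 - <<'E'
from h import *
s=get_state(); print(s)
for n in ["top","side","wrist"]:
    c=shot(n,f"pics/{n}0.png"); print(n,c["intrinsics"],-np.array(c["R"]).T@np.array(c["t"]),c["R"])
E
```

```text
pics
{'time': 0.0, 'qpos': array([ 9.77973361e-01,  2.87195046e-01,  1.57817363e+00,  2.03033926e-05,
        1.27862438e+00, -1.50023723e-01]), 'dq': array([-1.64823696e-03, -5.57647522e-06,  2.21255735e-03, -1.08961762e-04,
        2.23787071e-03,  1.13294233e-04]), 'joint_efforts': array([ 6.81809815e-04, -4.05993497e+01, -2.92623442e+01, -1.14309917e-04,
        5.82404537e-03, -1.33892453e-05]), 'eef_pos': array([0.28906264, 0.60969693, 0.40332893]), 'tcp_rot': array([ 8.45125334e-01,  5.34566861e-01, -1.10272932e-03,  4.73886186e-04]), 'contact_force': array([-0.01464769, -0.35252822,  0.47144281]), 'wrist_torque': array([ 0.02791521, -0.01496258, -0.01350431]), 'opening': 1.000451683467293}
top [[367.64938252   0.         323.59512891]
 [  0.         367.64938252 202.52178061]
 [  0.           0.           1.        ]] [ 0.35057337 -0.01232318  1.02261859] [[-0.01713254 -0.99955956  0.02423154]
 [-0.99173079  0.01390553 -0.12758006]
 [ 0.12718691 -0.02621693 -0.99153223]]
side [[381.07278383   0.         319.63598302]
 [  0.         381.07278383 204.47391464]
 [  0.           0.           1.        ]] [ 0.03961706 -0.62380555  0.97065545] [[ 0.79523428 -0.60626222 -0.00696917]
 [-0.46730073 -0.60555372 -0.64415426]
 [ 0.38630619  0.51551025 -0.76486385]]
wrist [[332.5754448   0.        318.9542358]
 [  0.        332.5754448 198.8536138]
 [  0.          0.          1.       ]] [0.22341806 0.64041543 0.37330583] [[ 0.42813436  0.90370768 -0.00365937]
 [ 0.86685527 -0.40952402  0.28434489]
 [ 0.25546606 -0.12490996 -0.95871507]]
```

View pics/top0.png

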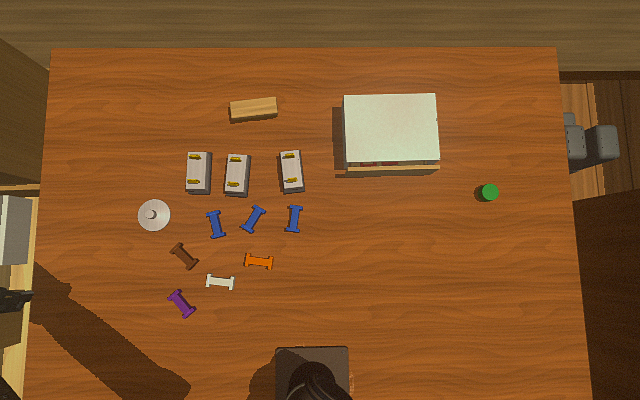

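View pics/side0.png

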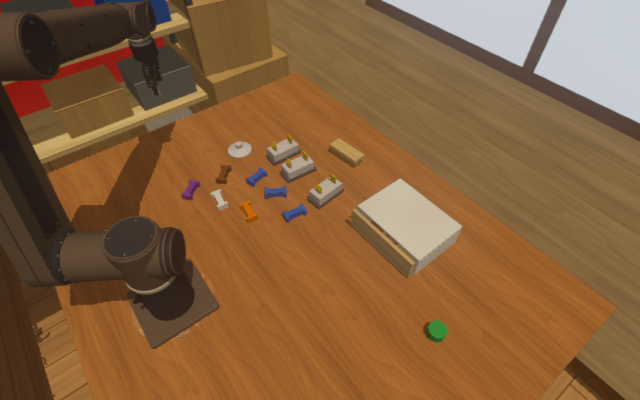

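View pics/wrist0.png

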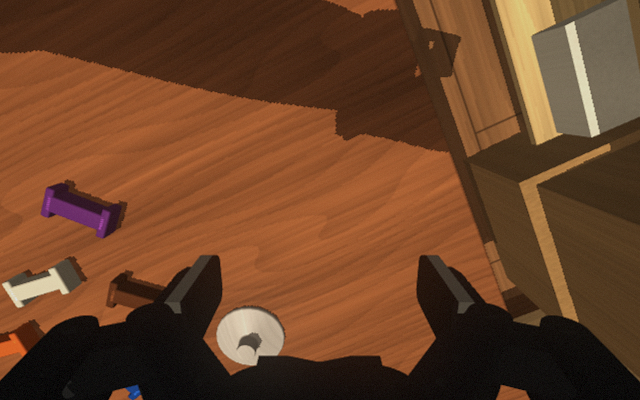

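The top view shows three rests at about (199,172), (237,175) and (291,171), and three blue retainers at (216,224), (254,218) and (294,218). The cabinet is at (390,130) with its front at row ~170. The decoys, brush (255,108), basket (154,214) and puck (487,192) need to be kept clear.

```bash
cat > meas.py <<'E'
from h import *
def blobs(m,amin):
    cs,_=cv2.findContours(m.astype(np.uint8),cv2.RETR_EXTERNAL,cv2.CHAIN_APPROX_NONE)
    return [k for k in cs if cv2.contourArea(k)>=amin]
def plane_rect(c,k,z):
    P=np.array([ray(c,p[0][0],p[0][1],z)[:2] for p in k],np.float32)*1000
    (x,y),(w,h),a=cv2.minAreaRect(P)
    if w<h: w,h=h,w; a+=90
    return round(x),round(y),round(w),round(h),round((a+90)%180-90,1)
E
python3 - <<'E'
from meas import *
for n in ["top","side"]:
    c=read_camera(n); f=c["frame"]; hsv=cv2.cvtColor(f,cv2.COLOR_RGB2HSV); H,S,V=[hsv[...,i].astype(int) for i in range(3)]
    print(n)
    for k in blobs((H>105)&(H<125)&(S>120)&(V>60),20): 
        print(" blue",cv2.boundingRect(k),cv2.contourArea(k),plane_rect(c,k,.018))
    for k in blobs((H>20)&(H<32)&(S>150)&(V>100),4): 
        m=np.mean(k[:,0],0); print(" yel",m,cv2.contourArea(k),np.round(ray(c,*m,.07)*1000))
    for k in blobs((S<40)&(V>120),150): 
        if n=="side" and cv2.boundingRect(k)[1]<100: continue
        print(" grey",cv2.boundingRect(k),plane_rect(c,k,.045),plane_rect(c,k,.082))
E
python3 -c "
import cv2
a=cv2.imread('pics/top0.png'); cv2.imwrite('pics/topz.png',cv2.resize(a[80:300,130:330],(800,880),interpolation=cv2.INTER_CUBIC)[:600])
cv2.imwrite('pics/topz2.png',cv2.resize(a[80:200,320:460],(700,600),interpolation=cv2.INTER_CUBIC))"
```

```text
top
 blue (206, 210, 20, 29) 184.0 (425, 256, 72, 38, 14.2)
 blue (286, 205, 17, 27) 176.0 (438, 43, 71, 34, -9.7)
 blue (241, 205, 25, 28) 182.0 (438, 154, 71, 37, -32.2)
 yel [233.03703704 183.37037037] 23.5 [527. 198.  70.]
 yel [192.5        180.46428571] 23.0 [536. 304.  70.]
 yel [292.2173913  179.26086957] 24.5 [536.  44.  70.]
 yel [235.5        158.16666667] 13.0 [594. 193.  70.]
 yel [194.34615385 155.61538462] 9.0 [602. 301.  70.]
 yel [289.         154.11111111] 9.0 [603.  52.  70.]
side
 blue (283, 205, 22, 14) 71.5 (438, 45, 67, 28, -10.3)
 blue (266, 187, 20, 8) 48.0 (440, 159, 64, 27, -33.4)
 blue (247, 169, 19, 14) 51.0 (426, 262, 67, 27, 12.8)
 blue (149, 0, 21, 24) 278.5 (683, 1750, 333, 85, 75.9)
 blue (95, 0, 46, 5) 44.0 (515, 2018, 273, 57, -38.3)
 yel [318.11764706 187.82352941] 18.5 [533.  42.  70.]
 yel [332.6875 177.5   ] 16.0 [599.  49.  70.]
 yel [288.375 162.   ] 13.0 [525. 199.  70.]
 yel [305.28571429 155.5       ] 12.0 [590. 190.  70.]
 yel [274.06666667 145.66666667] 12.5 [532. 300.  70.]
 yel [289.66666667 138.4       ] 9.5 [598. 298.  70.]
```

View pics/topz.png

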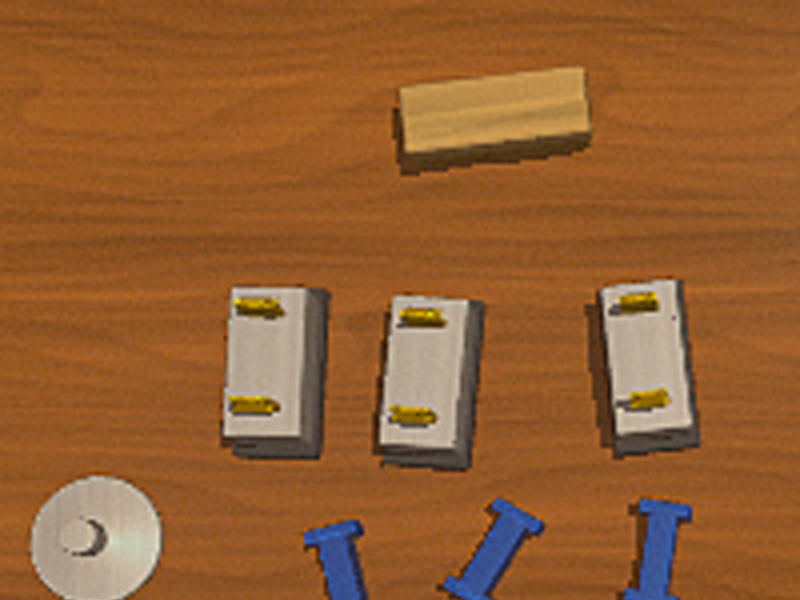

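View pics/topz2.png

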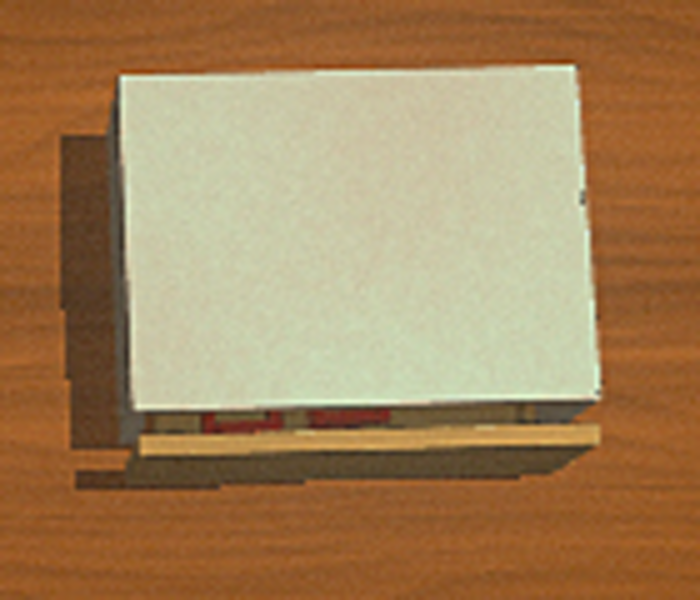

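```bash
python3 - <<'E'
from meas import *
c=read_camera("top"); f=c["frame"]; hsv=cv2.cvtColor(f,cv2.COLOR_RGB2HSV)
for p in [(199,165),(391,130),(390,170)]: print(p,hsv[p[1],p[0]])
H,S,V=[hsv[...,i].astype(int) for i in range(3)]
for k in blobs((S<60)&(V>130),150):
    b=cv2.boundingRect(k)
    if b[0]<100: continue
    print(b,plane_rect(c,k,.045),plane_rect(c,k,.082))
for n,P in [("front edge",[(348,171.4),(440,168.6)]),("cab rear",[(344,95),(435,93.2)]),("cab front",[(346.8,161.8),(440,159.8)])]:
    q=[ray(c,*p,.0815) for p in P]; d=q[0]-q[1]; print(n,np.round(q,3),np.linalg.norm(d),np.degrees(np.arctan2(-d[0],d[1])))
E
```

```text
(199, 165) [ 17  51 185]
(391, 130) [ 31  43 203]
(390, 170) [ 16 113  77]
(206, 274, 28, 16) (273, 236, 69, 33, 83.6) (276, 226, 66, 32, 83.6)
(138, 199, 32, 32) (450, 412, 83, 81, 2.1) (447, 396, 80, 78, 2.1)
(225, 154, 22, 38) (561, 198, 101, 50, -5.0) (553, 190, 97, 48, -5.0)
(186, 152, 21, 37) (569, 304, 99, 50, -1.4) (561, 292, 96, 48, -1.4)
(280, 150, 23, 39) (570, 48, 102, 50, 6.0) (561, 46, 98, 48, 6.0)
(344, 93, 96, 69) (685, -229, 257, 191, -89.0) (672, -221, 248, 184, -89.0)
front edge [[ 0.552 -0.102  0.082]
 [ 0.557 -0.345  0.082]] 0.24295792760109094 1.0901835054087454
cab rear [[ 0.762 -0.097  0.082]
 [ 0.765 -0.344  0.082]] 0.24675206676994188 0.810147292016311
cab front [[ 0.578 -0.1    0.082]
 [ 0.581 -0.347  0.082]] 0.24679652707996624 0.6098803666117426
```

```bash
cat > plan.py <<'E'
# usage: plan.py x y zgrasp yaw_deg   -> deltas from measured pose, in tool axes after turn
import sys
from h import *
def plan(x,y,zg,yaw,off=.155):
    s=get_state(); R=Rot.from_quat(s["tcp_rot"]).as_matrix(); p=np.array(s["eef_pos"])
    cy=np.degrees(np.arctan2(R[1,0],R[0,0])); tilt=np.degrees(np.arccos(-R[2,2]))
    a=np.radians(yaw); T=np.array([[np.cos(a),np.sin(a),0],[np.sin(a),-np.cos(a),0],[0,0,-1.]]).T
    g=p+R[:,2]*off
    dw=np.array([x,y,zg])-g
    RR=Rot.from_matrix(R.T@T).as_rotvec(degrees=True)
    print("t=%.2f grasp %s yaw %.2f tilt %.2f open %.3f F %s q %s"%(s["time"],np.round(g*1000,1),cy,tilt,s["opening"],np.round(s["contact_force"],1),np.round(s["qpos"],2)))
    print(" turn(rotvec) %s  shift before turn %s  shift after turn %s mm"%(np.round(RR,2),np.round(R.T@dw*1000,1),np.round(T.T@dw*1000,1)))
if __name__=="__main__": plan(*map(float,sys.argv[1:5]))
E
python3 plan.py 0.47 0.2 0.248 90
python3 -m jog '[{"x":-36,"y":17,"rz":-6.3},{"x":-38,"y":13,"rz":-6.3},{"x":-39,"y":9,"rz":-6.3},{"x":-40,"y":4,"rz":-6.3},{"x":-33,"y":24},{"x":-33,"y":24},{"x":-33,"y":24},{"x":-33,"y":24}]'; python3 plan.py 0.47 0.2 0.248 90
```

```text
t=0.30 grasp [289.1 609.7 249.3] yaw 64.63 tilt 0.05 open 1.002 F [-0.3 -0.9  0.9] q [ 0.98  0.29  1.58 -0.    1.28 -0.15]
 turn(rotvec) [-2.000e-02  4.000e-02 -2.537e+01]  shift before turn [-292.7  339.     1.4]  shift after turn [-409.7  180.9    1.3] mm
t=0.30 grasp [289.1 609.7 249.3] yaw 64.63 tilt 0.05 open 1.002 F [-0.3 -0.9  0.9] q [ 0.98  0.29  1.58 -0.    1.28 -0.15]
 turn(rotvec) [-2.000e-02  4.000e-02 -2.537e+01]  shift before turn [-292.7  339.     1.4]  shift after turn [-409.7  180.9    1.3] mm$[0]: bad value
```

```bash
python3 -m jog '[{"grip":0,"x":-36,"y":17,"z":0,"rx":0,"ry":0,"rz":-6.3},{"grip":0,"x":-38,"y":13,"z":0,"rx":0,"ry":0,"rz":-6.3},{"grip":0,"x":-39,"y":9,"z":0,"rx":0,"ry":0,"rz":-6.3},{"grip":0,"x":-40,"y":4,"z":0,"rx":0,"ry":0,"rz":-6.3}]'; python3 plan.py 0.47 0.2 0.248 90; python3 -m jog --help | head -20
```

```text
time: 0.63
eef_pos: [0.2883, 0.4482, 0.4043]
tcp_rot: [0.706, 0.708, -0.0, 0.0]
contact_force: [0.7, -0.1, 1.1]
opening: 0.997
t=0.63 grasp [288.3 448.2 249.3] yaw 90.19 tilt 0.03 open 0.997 F [ 0.7 -0.1  1.1] q [ 0.81 -0.03  1.92 -0.    1.25 -0.77]
 turn(rotvec) [-0.01  0.03  0.19]  shift before turn [-248.8  180.9    1.4]  shift after turn [-248.2  181.7    1.3] mminvalid input: not JSON, or not a number
```

```bash
python3 -m jog '[{"grip":0,"x":-33,"y":24},{"grip":0,"x":-33,"y":24},{"grip":0,"x":-33,"y":24},{"grip":0,"x":-33,"y":24},{"grip":0,"x":-33,"y":24},{"grip":0,"x":-33,"y":24},{"grip":0,"x":-33,"y":24},{"grip":0,"x":-17,"y":14}]'; python3 plan.py 0.47 0.2 0.248 90
python3 - <<'E'
from h import *
shot("wrist","pics/w1.png")
E
```

```text
t=0.63 grasp [288.3 448.2 249.3] yaw 90.19 tilt 0.03 open 0.997 F [ 0.7 -0.1  1.1] q [ 0.81 -0.03  1.92 -0.    1.25 -0.77]
 turn(rotvec) [-0.01  0.03  0.19]  shift before turn [-248.8  180.9    1.4]  shift after turn [-248.2  181.7    1.3] mm$[0]: bad value
```

View pics/w1.png

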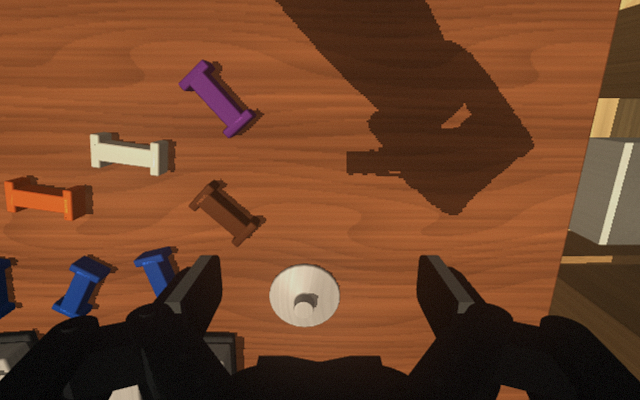

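All seven keys are needed in each row. The arm has not moved yet; the wrist view shows the decoys, with the basket at (305,295).

```bash
python3 -m jog '[{"grip":0,"x":-33,"y":24,"z":0,"rx":0,"ry":0,"rz":0},{"grip":0,"x":-33,"y":24,"z":0,"rx":0,"ry":0,"rz":0},{"grip":0,"x":-33,"y":24,"z":0,"rx":0,"ry":0,"rz":0},{"grip":0,"x":-33,"y":24,"z":0,"rx":0,"ry":0,"rz":0},{"grip":0,"x":-33,"y":24,"z":0,"rx":0,"ry":0,"rz":0},{"grip":0,"x":-33,"y":24,"z":0,"rx":0,"ry":0,"rz":0},{"grip":0,"x":-33,"y":24,"z":0,"rx":0,"ry":0,"rz":0},{"grip":0,"x":-17,"y":14,"z":0,"rx":0,"ry":0,"rz":0}]'; python3 plan.py 0.47 0.2 0.248 90
python3 - <<'E'
from h import *
shot("wrist","pics/w2.png")
E
```

```text
time: 1.35
eef_pos: [0.4715, 0.1981, 0.4051]
tcp_rot: [0.709, 0.705, 0.0, 0.001]
contact_force: [0.4, 0.3, 0.4]
opening: 0.998
t=1.35 grasp [471.7 197.9 250.1] yaw 89.65 tilt 0.10 open 0.998 F [0.4 0.3 0.4] q [ 0.2  -0.08  1.97 -0.    1.25 -1.37]
 turn(rotvec) [ 0.08  0.05 -0.35]  shift before turn [ 2.  -1.7  2.1]  shift after turn [ 2.1 -1.7  2.1] mm
```

View pics/w2.png

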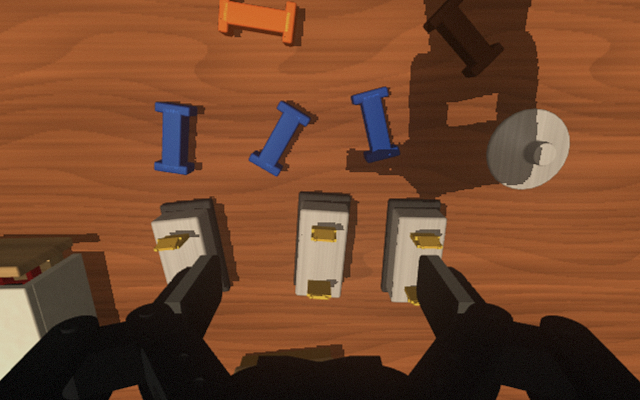

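```bash
python3 -m jog '[{"grip":0,"x":-1,"y":35,"z":0,"rx":0,"ry":0,"rz":-0.35},{"grip":0,"x":0,"y":35,"z":0,"rx":0,"ry":0,"rz":0},{"grip":0,"x":0,"y":0,"z":0,"rx":0,"ry":0,"rz":0},{"grip":0,"x":0,"y":0,"z":0,"rx":0,"ry":0,"rz":0}]'
cat > stands.py <<'E'
from meas import *
c=shot("wrist","pics/w3.png"); f=c["frame"]; hsv=cv2.cvtColor(f,cv2.COLOR_RGB2HSV); H,S,V=[hsv[...,i].astype(int) for i in range(3)]
m=(S<70)&(V>110)|((H>20)&(H<32)&(S>150)&(V>60))
m=cv2.morphologyEx(m.astype(np.uint8),cv2.MORPH_CLOSE,np.ones((5,5)))
for k in blobs(m,1200): print("grey",cv2.boundingRect(k),plane_rect(c,k,.045))
for k in blobs((H>105)&(H<125)&(S>120)&(V>30),300): print(" blue",cv2.boundingRect(k),plane_rect(c,k,.024),plane_rect(c,k,.0))
E
python3 stands.py
```

```text
time: 1.73
eef_pos: [0.5409, 0.2, 0.4038]
tcp_rot: [0.706, 0.708, -0.001, -0.001]
contact_force: [-0.9, 0.4, -0.4]
opening: 0.997
grey (0, 223, 38, 157) (700, -144, 212, 42, -15.0)
grey (392, 190, 52, 59) (588, 303, 64, 51, -1.6)
grey (139, 152, 68, 98) (570, 47, 102, 54, 6.0)
grey (291, 144, 57, 99) (561, 198, 102, 51, -4.6)
grey (536, 41, 46, 89) (452, 423, 78, 41, 9.8)
 blue (243, 27, 64, 83) (439, 155, 70, 34, -31.5) (437, 152, 75, 37, -31.5)
 blue (142, 27, 37, 81) (438, 43, 70, 34, -9.2) (436, 32, 75, 37, -9.2)
 blue (353, 12, 50, 84) (425, 256, 70, 35, 14.3) (422, 260, 75, 38, 14.3)
```

View pics/w3.png

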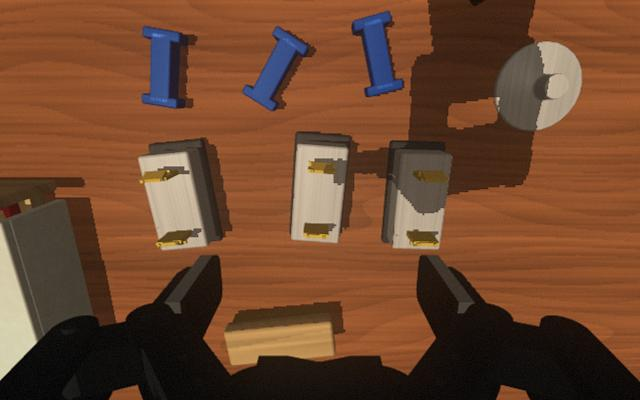

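```bash
python3 -m jog '[{"grip":1,"x":-39,"y":-8,"z":0,"rx":0,"ry":0,"rz":0.1},{"grip":1,"x":-39,"y":-8,"z":0,"rx":0,"ry":0,"rz":0},{"grip":1,"x":-39,"y":-8,"z":0,"rx":0,"ry":0,"rz":0},{"grip":1,"x":-39,"y":-8,"z":0,"rx":0,"ry":0,"rz":0},{"grip":1,"x":-39,"y":-8,"z":0,"rx":0,"ry":0,"rz":0},{"grip":1,"x":-39,"y":-8,"z":0,"rx":0,"ry":0,"rz":0},{"grip":1,"x":-39,"y":-8,"z":0,"rx":0,"ry":0,"rz":0},{"grip":1,"x":-39,"y":-8,"z":0,"rx":0,"ry":0,"rz":0}]' 60;python3 -m jog '[{"grip":1,"x":-37,"y":-8,"z":0,"rx":0,"ry":0,"rz":0.1},{"grip":1,"x":-37,"y":-8,"z":0,"rx":0,"ry":0,"rz":0},{"grip":1,"x":-37,"y":-8,"z":0,"rx":0,"ry":0,"rz":0},{"grip":1,"x":0,"y":0,"z":35,"rx":0,"ry":0,"rz":0},{"grip":1,"x":0,"y":0,"z":35,"rx":0,"ry":0,"rz":0},{"grip":1,"x":0,"y":0,"z":35,"rx":0,"ry":0,"rz":0},{"grip":1,"x":0,"y":0,"z":35,"rx":0,"ry":0,"rz":0}]'; python3 plan.py 0.46 -0.223 0.048 90.8
python3 - <<'E'
from h import *
shot("wrist","pics/w4.png")
E
```

```text
time: 2.45
eef_pos: [0.4746, -0.1123, 0.4053]
tcp_rot: [0.706, 0.708, 0.0, 0.001]
contact_force: [1.0, 0.2, -1.2]
opening: 0.003
time: 3.03
eef_pos: [0.4516, -0.222, 0.2643]
tcp_rot: [0.707, 0.707, 0.0, 0.001]
contact_force: [0.4, -0.7, 0.0]
opening: 0.002
t=3.03 grasp [ 451.8 -222.2  109.3] yaw 89.98 tilt 0.11 open 0.002 F [ 0.4 -0.7  0. ] q [-0.66  0.07  2.1   0.    0.97 -2.23]
 turn(rotvec) [ 0.09  0.06 -0.82]  shift before turn [-0.8  8.1 61.3]  shift after turn [-1.   8.1 61.3] mm
```

View pics/w4.png

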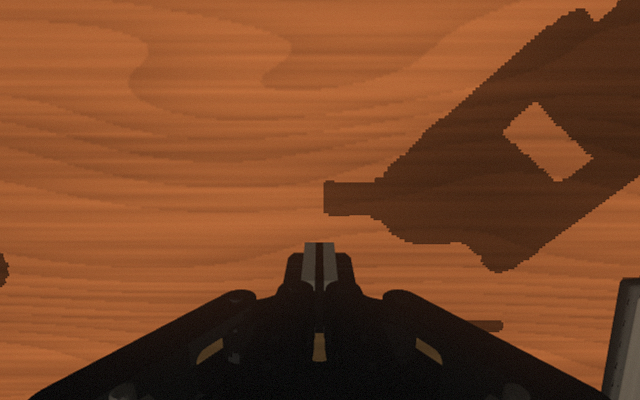

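```bash
python3 -m jog '[{"grip":1,"x":-1,"y":10,"z":30,"rx":0,"ry":0,"rz":-0.8},{"grip":1,"x":0,"y":10,"z":31,"rx":0,"ry":0,"rz":0},{"grip":1,"x":0,"y":20,"z":0,"rx":0,"ry":0,"rz":0},{"grip":1,"x":0,"y":20,"z":0,"rx":0,"ry":0,"rz":0},{"grip":1,"x":0,"y":15,"z":0,"rx":0,"ry":0,"rz":0},{"grip":1,"x":0,"y":5,"z":0,"rx":0,"ry":0,"rz":0},{"grip":1,"x":0,"y":5,"z":0,"rx":0,"ry":0,"rz":0},{"grip":1,"x":0,"y":5,"z":0,"rx":0,"ry":0,"rz":0}]'; python3 plan.py 0.56 -0.223 0.048 90.8
```

```text
time: 3.75
eef_pos: [0.5424, -0.2223, 0.2047]
tcp_rot: [0.702, 0.712, -0.0, 0.0]
contact_force: [0.5, 0.6, 0.4]
opening: -0.002
t=3.75 grasp [ 542.4 -222.3   49.7] yaw 90.82 tilt 0.01 open -0.002 F [0.5 0.6 0.4] q [-0.56  0.34  1.92 -0.    0.89 -2.15]
 turn(rotvec) [0.01 0.01 0.02]  shift before turn [-0.9 17.6  1.7]  shift after turn [-0.9 17.6  1.7] mm
```

```bash
python3 -m jog '[{"grip":1,"x":0,"y":3,"z":0,"rx":0,"ry":0,"rz":0},{"grip":1,"x":0,"y":3,"z":0,"rx":0,"ry":0,"rz":0},{"grip":1,"x":0,"y":2,"z":0,"rx":0,"ry":0,"rz":0},{"grip":1,"x":0,"y":0,"z":0,"rx":0,"ry":0,"rz":0}]'; python3 -m jog '[{"grip":1,"x":0,"y":2,"z":0,"rx":0,"ry":0,"rz":0},{"grip":1,"x":0,"y":1,"z":0,"rx":0,"ry":0,"rz":0},{"grip":1,"x":0,"y":0,"z":0,"rx":0,"ry":0,"rz":0}]'
```

```text
time: 4.08
eef_pos: [0.5492, -0.2223, 0.2032]
tcp_rot: [0.702, 0.712, -0.001, -0.002]
contact_force: [-4.1, 0.3, 2.5]
opening: -0.001
time: 4.33
eef_pos: [0.552, -0.2223, 0.2031]
tcp_rot: [0.702, 0.712, -0.001, -0.002]
contact_force: [-5.8, 1.5, 2.3]
opening: -0.001
```

```bash
python3 -m jog '[{"grip":1,"x":0,"y":2,"z":0,"rx":0,"ry":0,"rz":0},{"grip":1,"x":0,"y":0,"z":0,"rx":0,"ry":0,"rz":0}]'; python3 -m jog '[{"grip":1,"x":0,"y":1.5,"z":0,"rx":0,"ry":0,"rz":0},{"grip":1,"x":0,"y":0,"z":0,"rx":0,"ry":0,"rz":0}]'
```

```text
time: 4.5
eef_pos: [0.5536, -0.2223, 0.2028]
tcp_rot: [0.702, 0.712, -0.002, -0.003]
contact_force: [-7.1, 0.3, 2.7]
opening: -0.002
time: 4.67
eef_pos: [0.5542, -0.2222, 0.2024]
tcp_rot: [0.702, 0.712, -0.003, -0.005]
contact_force: [-12.0, -0.0, 4.1]
opening: 0.001
```

```bash
python3 -m jog '[{"grip":1,"x":0,"y":-38,"z":0,"rx":0,"ry":0,"rz":0},{"grip":1,"x":0,"y":-25,"z":-30,"rx":0,"ry":0,"rz":0},{"grip":1,"x":0,"y":-5,"z":-41,"rx":0,"ry":0,"rz":0},{"grip":1,"x":0,"y":0,"z":-41,"rx":0,"ry":0,"rz":0},{"grip":1,"x":0,"y":0,"z":-41,"rx":0,"ry":0,"rz":0},{"grip":0,"x":0,"y":0,"z":-40,"rx":0,"ry":0,"rz":0},{"grip":0,"x":0,"y":0,"z":0,"rx":0,"ry":0,"rz":0},{"grip":0,"x":0,"y":0,"z":0,"rx":0,"ry":0,"rz":0}]';python3 -m jog '[{"grip":0,"x":0,"y":0,"z":0,"rx":0,"ry":0,"rz":0},{"grip":0,"x":0,"y":0,"z":0,"rx":0,"ry":0,"rz":0},{"grip":0,"x":0,"y":0,"z":0,"rx":0,"ry":0,"rz":0},{"grip":0,"x":0,"y":0,"z":0,"rx":0,"ry":0,"rz":0},{"grip":0,"x":0,"y":0,"z":0,"rx":0,"ry":0,"rz":0},{"grip":0,"x":0,"y":0,"z":0,"rx":0,"ry":0,"rz":0},{"grip":0,"x":0,"y":0,"z":0,"rx":0,"ry":0,"rz":0},{"grip":0,"x":0,"y":0,"z":0,"rx":0,"ry":0,"rz":0}]'; python3 plan.py 0.46 -0.223 0.25 90.8
python3 - <<'E'
from h import *
shot("wrist","pics/w5.png");shot("top","pics/t5.png")
E
```

```text
time: 5.33
eef_pos: [0.4891, -0.2238, 0.4009]
tcp_rot: [0.702, 0.712, 0.001, 0.004]
contact_force: [0.1, -0.0, -0.2]
opening: 0.419
time: 6.0
eef_pos: [0.4889, -0.2236, 0.3965]
tcp_rot: [0.702, 0.712, -0.0, -0.0]
contact_force: [0.3, 0.5, 0.4]
opening: 0.999
t=6.00 grasp [ 488.9 -223.6  241.5] yaw 90.78 tilt 0.02 open 0.999 F [0.3 0.5 0.4] q [-0.62 -0.01  1.92 -0.    1.23 -2.2 ]
 turn(rotvec) [-0.01 -0.01 -0.02]  shift before turn [  1.  -28.9  -8.4]  shift after turn [  1.  -28.9  -8.5] mm
```

View pics/w5.png

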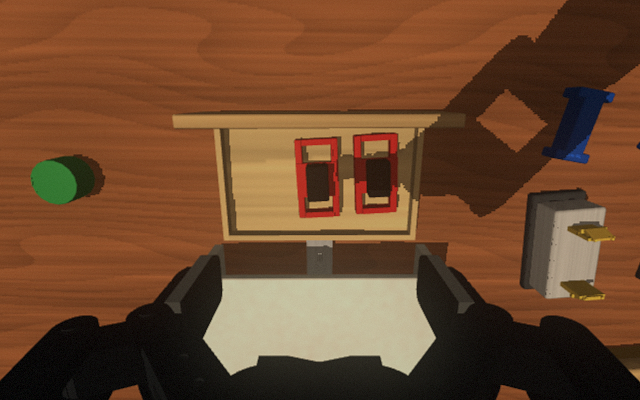

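View pics/t5.png

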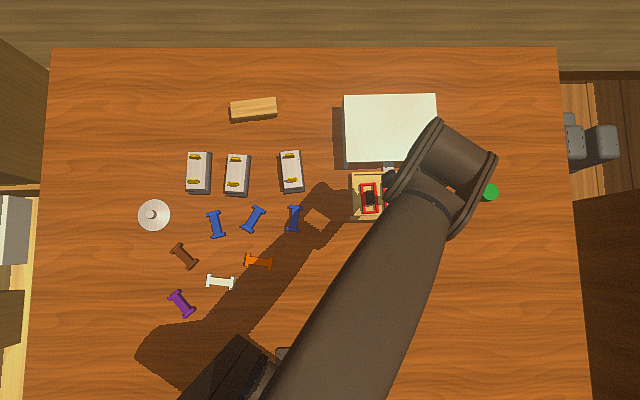

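```bash
cat > pads.py <<'E'
from meas import *
c=read_camera("wrist"); f=c["frame"]; hsv=cv2.cvtColor(f,cv2.COLOR_RGB2HSV); H,S,V=[hsv[...,i].astype(int) for i in range(3)]
m=((H<6)|(H>172))&(S>170)&(V>50)
m=cv2.morphologyEx(m.astype(np.uint8),cv2.MORPH_CLOSE,np.ones((3,3)))
for k in blobs(m,200):
    b=cv2.boundingRect(k); print("red",b,plane_rect(c,k,.025))
    q=np.zeros(m.shape,np.uint8); cv2.drawContours(q,[cv2.convexHull(k)],-1,1,-1)
    for d in blobs((V<45)&(q>0),100): print("   rib",cv2.boundingRect(d),plane_rect(c,d,.047))
E
python3 pads.py
```

```text
red (295, 138, 45, 80) (495, -226, 84, 44, 3.5)
red (354, 133, 44, 81) (490, -165, 85, 45, 4.2)
   rib (367, 159, 23, 38) (489, -166, 37, 22, 4.2)
```

Two pads lie in the open drawer: red frames at (317,178) → (495,-226) and (376,173) → (490,-165) mm. The measured 84x44 size fits. I'll take the left one first.

```bash
python3 plan.py 0.490 -0.1655 0.12 94.2; python3 -m jog '[{"grip":0.4,"x":29,"y":0,"z":0,"rx":0,"ry":0,"rz":-1.7},{"grip":0.4,"x":29,"y":0,"z":30,"rx":0,"ry":0,"rz":-1.7},{"grip":0.4,"x":0,"y":0,"z":40,"rx":0,"ry":0,"rz":0},{"grip":0.4,"x":0,"y":0,"z":40,"rx":0,"ry":0,"rz":0},{"grip":0.4,"x":0,"y":0,"z":10,"rx":0,"ry":0,"rz":0},{"grip":0.4,"x":0,"y":0,"z":0,"rx":0,"ry":0,"rz":0}]' 60;  python3 plan.py 0.490 -0.1655 0.049 94.2
python3 - <<'E'
from h import *
shot("wrist","pics/w6.png")
E
```

```text
t=6.15 grasp [ 488.9 -223.6  241.8] yaw 90.78 tilt 0.01 open 1.004 F [-0.3 -0.1 -0.2] q [-0.62 -0.01  1.92 -0.    1.23 -2.2 ]
 turn(rotvec) [ 0.    0.   -3.42]  shift before turn [ 58.1   1.8 121.8]  shift after turn [ 57.9   5.3 121.8] mm
time: 6.65
eef_pos: [0.486, -0.1649, 0.2732]
tcp_rot: [0.681, 0.732, -0.001, -0.004]
contact_force: [-0.5, 0.1, -1.2]
opening: 0.598
t=6.65 grasp [ 484.8 -164.2  118.2] yaw 94.18 tilt 0.48 open 0.598 F [-0.5  0.1 -1.2] q [-0.52  0.08  2.07 -0.    1.   -2.17]
 turn(rotvec) [-0.4  -0.27 -0.02]  shift before turn [-2.   5.6 69.1]  shift after turn [-1.7  5.1 69.2] mm
```

View pics/w6.png

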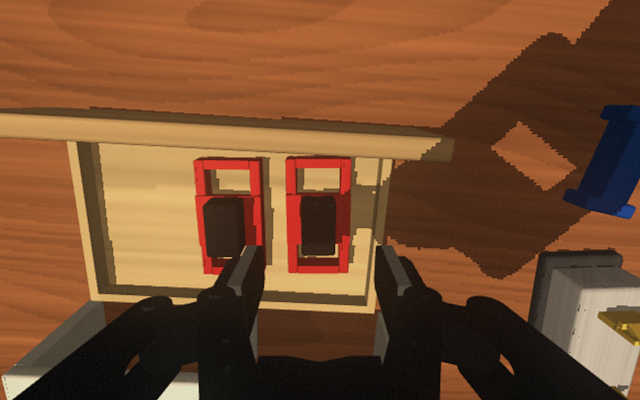

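```bash
python3 -m jog '[{"grip":0.55,"x":-1.5,"y":5,"z":10,"rx":0,"ry":0,"rz":0},{"grip":0.55,"x":0,"y":0,"z":20,"rx":0,"ry":0,"rz":0},{"grip":0.55,"x":0,"y":0,"z":15,"rx":0,"ry":0,"rz":0},{"grip":0.55,"x":0,"y":0,"z":5,"rx":0,"ry":0,"rz":0},{"grip":0.55,"x":0,"y":0,"z":0,"rx":0,"ry":0,"rz":0}]' 60;  python3 plan.py 0.490 -0.1655 0.049 94.2
python3 - <<'E'
from h import *
shot("wrist","pics/w7.png")
E
```

```text
time: 7.12
eef_pos: [0.493, -0.1674, 0.2279]
tcp_rot: [0.681, 0.732, 0.0, 0.001]
contact_force: [0.0, 0.2, -0.3]
opening: 0.45
t=7.12 grasp [ 493.1 -167.5   72.9] yaw 94.15 tilt 0.08 open 0.450 F [ 0.   0.2 -0.3] q [-0.52  0.17  2.07 -0.    0.9  -2.17]
 turn(rotvec) [ 0.06  0.04 -0.05]  shift before turn [ 2.3 -3.  23.9]  shift after turn [ 2.3 -3.  23.9] mm
```

View pics/w7.png

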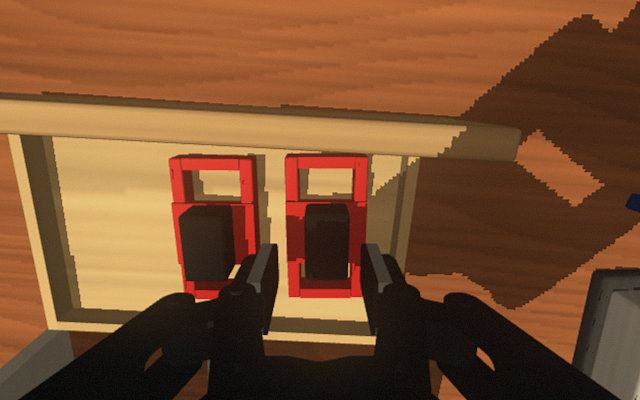

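```bash
python3 -m jog '[{"grip":0.55,"x":2,"y":-3,"z":8,"rx":0,"ry":0,"rz":0},{"grip":0.55,"x":0,"y":0,"z":8,"rx":0,"ry":0,"rz":0},{"grip":0.55,"x":0,"y":0,"z":7,"rx":0,"ry":0,"rz":0},{"grip":0.55,"x":0,"y":0,"z":0,"rx":0,"ry":0,"rz":0}]' 60;  python3 plan.py 0.490 -0.1655 0.049 94.2
python3 - <<'E'
from h import *
shot("wrist","pics/w8.png")
E
```

```text
time: 7.5
eef_pos: [0.4885, -0.1646, 0.2023]
tcp_rot: [0.681, 0.732, -0.0, -0.001]
contact_force: [-0.7, -0.6, -0.4]
opening: 0.455
t=7.50 grasp [ 488.1 -164.4   47.3] yaw 94.17 tilt 0.16 open 0.455 F [-0.7 -0.6 -0.4] q [-0.52  0.21  2.09 -0.    0.85 -2.17]
 turn(rotvec) [-0.13 -0.09 -0.03]  shift before turn [-1.2  1.8 -1.7]  shift after turn [-1.2  1.8 -1.7] mm
```

View pics/w8.png

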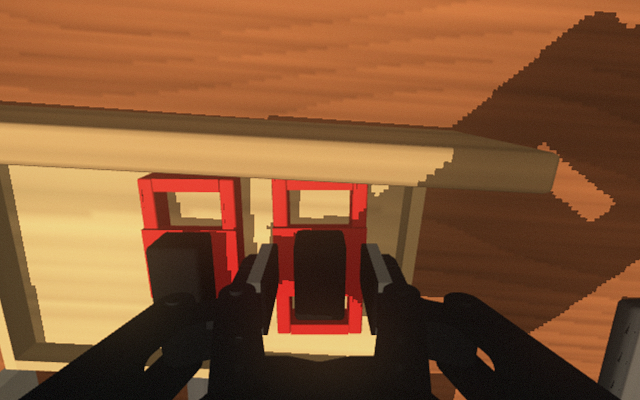

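```bash
python3 -m jog '[{"grip":0.55,"x":-1,"y":1.5,"z":-0.5,"rx":0,"ry":0,"rz":0},{"grip":0.9,"x":0,"y":0,"z":0,"rx":0,"ry":0,"rz":0},{"grip":0.9,"x":0,"y":0,"z":0,"rx":0,"ry":0,"rz":0},{"grip":0.9,"x":0,"y":0,"z":0,"rx":0,"ry":0,"rz":0},{"grip":0.9,"x":0,"y":0,"z":0,"rx":0,"ry":0,"rz":0},{"grip":0.9,"x":0,"y":0,"z":0,"rx":0,"ry":0,"rz":0}]' 70;  python3 plan.py 0.490 -0.1655 0.049 94.2
```

```text
time: 8.05
eef_pos: [0.4912, -0.1661, 0.205]
tcp_rot: [0.681, 0.732, 0.0, 0.001]
contact_force: [0.8, -0.6, 3.0]
opening: 0.238
t=8.05 grasp [ 491.5 -166.3   50. ] yaw 94.18 tilt 0.11 open 0.238 F [ 0.8 -0.6  3. ] q [-0.52  0.21  2.08  0.    0.85 -2.17]
 turn(rotvec) [ 0.09  0.06 -0.02]  shift before turn [ 0.9 -1.4  1. ]  shift after turn [ 0.9 -1.4  1. ] mm
```

```bash
python3 -m jog '[{"grip":0.9,"x":0,"y":0,"z":-10,"rx":0,"ry":0,"rz":0},{"grip":0.9,"x":0,"y":0,"z":-25,"rx":0,"ry":0,"rz":0},{"grip":0.9,"x":0,"y":0,"z":-30,"rx":0,"ry":0,"rz":0},{"grip":0.9,"x":0,"y":0,"z":-30,"rx":0,"ry":0,"rz":0},{"grip":0.9,"x":0,"y":0,"z":-30,"rx":0,"ry":0,"rz":0},{"grip":0.9,"x":0,"y":0,"z":0,"rx":0,"ry":0,"rz":0}]';  python3 plan.py 0.570 0.048 0.170 96
python3 - <<'E'
from h import *
shot("wrist","pics/w9.png")
E
```

```text
time: 8.55
eef_pos: [0.4922, -0.1666, 0.3365]
tcp_rot: [0.681, 0.733, 0.001, 0.006]
contact_force: [0.6, -0.9, 0.5]
opening: 0.24
t=8.55 grasp [ 493.8 -167.5  181.5] yaw 94.20 tilt 0.68 open 0.240 F [ 0.6 -0.9  0.5] q [-0.52  0.01  2.02 -0.    1.1  -2.17]
 turn(rotvec) [ 0.56  0.4  -1.8 ]  shift before turn [209.4  91.6  11. ]  shift after turn [206.4  98.3  11.5] mm
```

View pics/w9.png

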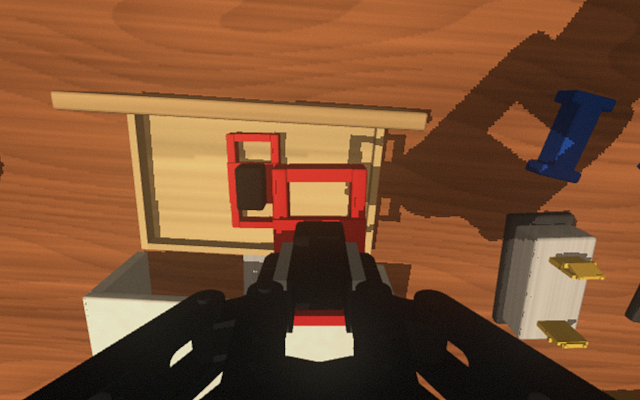

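```bash
cat > inhand.py <<'E'
import sys
from meas import *
s=get_state(); R=Rot.from_quat(s["tcp_rot"]).as_matrix(); p=np.array(s["eef_pos"])
c=read_camera("wrist"); f=c["frame"]; hsv=cv2.cvtColor(f,cv2.COLOR_RGB2HSV); H,S,V=[hsv[...,i].astype(int) for i in range(3)]
m=((H<6)|(H>172))&(S>150)&(V>50)
# near outer edge: first red row per column in the middle
cols=range(295,350,5); rows=[]
for u in cols:
    r=np.where(m[130:260,u])[0]; rows.append(r[0]+130 if len(r) else None)
print(rows)
zt=(p+R[:,2]*.155)[2]-float(sys.argv[1])+.014
P=np.array([R.T@(ray(c,u,v,zt)-p) for u,v in zip(cols,rows) if v]); P*=1000
print("edge in tool y median %.1f -> pad centre offset tool y %.1f; slope deg %.1f"%(np.median(P[:,1]),np.median(P[:,1])+42,np.degrees(np.polyfit(P[:,0],P[:,1],1)[0])))
E
python3 inhand.py 0.039
```

```text
[np.int64(169), np.int64(168), np.int64(168), np.int64(168), np.int64(168), np.int64(168), np.int64(164), np.int64(165), np.int64(165), np.int64(168), np.int64(168)]
edge in tool y median -43.0 -> pad centre offset tool y -1.0; slope deg -2.6
```

```bash
python3 -m jog '[{"grip":0.9,"x":34,"y":15,"z":0,"rx":0,"ry":0,"rz":-1.8},{"grip":0.9,"x":34,"y":17,"z":0,"rx":0,"ry":0,"rz":0},{"grip":0.9,"x":34,"y":17,"z":0,"rx":0,"ry":0,"rz":0},{"grip":0.9,"x":34,"y":17,"z":0,"rx":0,"ry":0,"rz":0},{"grip":0.9,"x":34,"y":17,"z":0,"rx":0,"ry":0,"rz":0},{"grip":0.9,"x":26,"y":13,"z":0,"rx":0,"ry":0,"rz":0},{"grip":0.9,"x":10,"y":4,"z":0,"rx":0,"ry":0,"rz":0},{"grip":0.9,"x":0,"y":0,"z":0,"rx":0,"ry":0,"rz":0}]';python3 -m jog '[{"grip":0.9,"x":0,"y":0,"z":0,"rx":0,"ry":0,"rz":0},{"grip":0.9,"x":0,"y":0,"z":0,"rx":0,"ry":0,"rz":0}]';  python3 plan.py 0.571 0.0481 0.118 96
python3 - <<'E'
from h import *
shot("wrist","pics/w10.png")
E
```

```text
time: 9.32
eef_pos: [0.5694, 0.0512, 0.327]
tcp_rot: [0.668, 0.744, -0.001, -0.002]
contact_force: [-0.9, -0.7, -0.4]
opening: 0.24
time: 9.48
eef_pos: [0.5693, 0.048, 0.3281]
tcp_rot: [0.67, 0.743, -0.001, -0.001]
contact_force: [-0.7, -0.1, -0.7]
opening: 0.234
t=9.48 grasp [568.9  47.9 173.1] yaw 95.93 tilt 0.14 open 0.234 F [-0.7 -0.1 -0.7] q [-0.09  0.14  1.9  -0.    1.11 -1.77]
 turn(rotvec) [-0.14  0.01 -0.07]  shift before turn [-0.   2.2 55.1]  shift after turn [-0.   2.1 55.1] mm
```

View pics/w10.png

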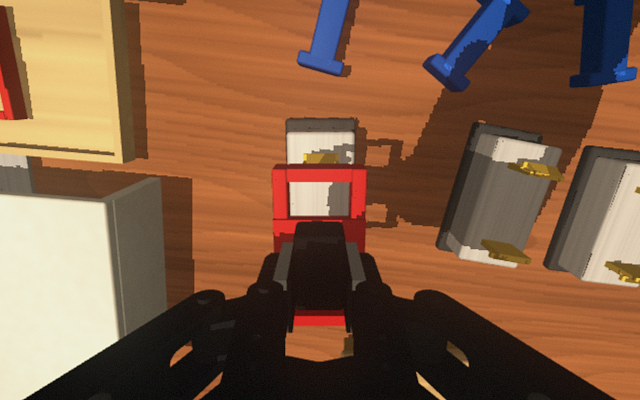

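```bash
python3 -m jog '[{"grip":0.9,"x":0,"y":2,"z":15,"rx":0,"ry":0,"rz":0},{"grip":0.9,"x":0,"y":0,"z":20,"rx":0,"ry":0,"rz":0},{"grip":0.9,"x":0,"y":0,"z":14,"rx":0,"ry":0,"rz":0},{"grip":0.9,"x":0,"y":0,"z":3,"rx":0,"ry":0,"rz":0},{"grip":0.9,"x":0,"y":0,"z":0,"rx":0,"ry":0,"rz":0},{"grip":0.9,"x":0,"y":0,"z":0,"rx":0,"ry":0,"rz":0}]';  python3 plan.py 0.571 0.0481 0.084 96
python3 - <<'E'
from h import *
shot("wrist","pics/w11.png");c=shot("side","pics/s11.png")
a=cv2.imread("pics/s11.png"); u,v=proj(c,[.57,.048,.08]); print(u,v); u=int(u);v=int(v); cv2.imwrite("pics/s11z.png",cv2.resize(a[v-50:v+50,u-66:u+66],None,fx=6,fy=6,interpolation=cv2.INTER_CUBIC))
E
```

```text
time: 10.03
eef_pos: [0.572, 0.0484, 0.2779]
tcp_rot: [0.67, 0.743, 0.0, 0.0]
contact_force: [0.5, 0.9, -0.6]
opening: 0.239
t=10.03 grasp [572.1  48.3 122.9] yaw 95.91 tilt 0.04 open 0.239 F [ 0.5  0.9 -0.6] q [-0.09  0.2   1.92 -0.    1.01 -1.77]
 turn(rotvec) [ 0.04  0.02 -0.09]  shift before turn [-0.1 -1.2 38.9]  shift after turn [-0.1 -1.1 38.9] mm
326.035054665906 179.44619258598337
```

View pics/w11.png

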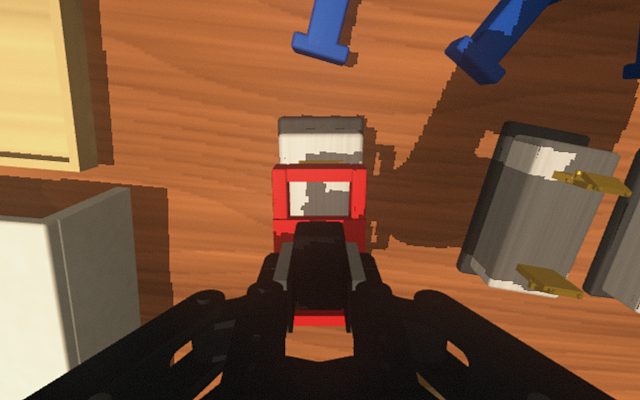

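View pics/s11z.png

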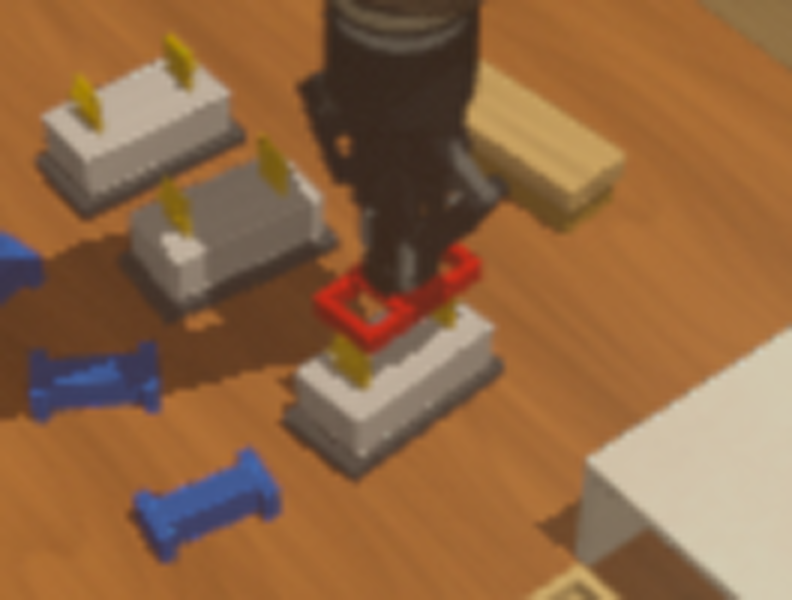

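```bash
python3 inhand.py 0.039; python3 - <<'E'
from meas import *
s=get_state(); R=Rot.from_quat(s["tcp_rot"]).as_matrix(); p=np.array(s["eef_pos"])
c=read_camera("wrist"); f=c["frame"]
print(f[100:168:3,320].tolist())
print([ (u,f[148,u].tolist()) for u in list(range(270,288,2))+list(range(354,372,2))])
for u,v in [(278,148),(364,148),(320,130),(320,132)]: print(u,v,np.round((R.T@(ray(c,u,v,.045)-p))*1000,1))
for u,v in [(273,180),(367,180)]: print(u,v,np.round((R.T@(ray(c,u,v,.098)-p))*1000,1))
E
```

```text
[np.int64(164), np.int64(164), np.int64(164), np.int64(164), np.int64(164), np.int64(164), np.int64(164), np.int64(164), np.int64(164), np.int64(164), np.int64(164)]
edge in tool y median -44.9 -> pad centre offset tool y -2.9; slope deg -0.0
[[174, 103, 59], [174, 101, 57], [182, 108, 62], [182, 109, 63], [187, 110, 66], [84, 58, 46], [94, 79, 66], [102, 87, 74], [103, 87, 74], [102, 87, 72], [108, 91, 79], [208, 189, 163], [236, 223, 198], [236, 223, 199], [237, 226, 200], [237, 225, 199], [238, 226, 201], [237, 227, 200], [128, 111, 95], [130, 114, 98], [135, 101, 47], [121, 73, 42], [105, 45, 36]]
[(270, [189, 111, 65]), (272, [186, 110, 62]), (274, [188, 110, 62]), (276, [189, 111, 63]), (278, [187, 154, 126]), (280, [227, 206, 181]), (282, [238, 226, 198]), (284, [241, 229, 205]), (286, [239, 228, 203]), (354, [233, 216, 190]), (356, [231, 215, 188]), (358, [224, 205, 181]), (360, [184, 166, 142]), (362, [106, 83, 64]), (364, [95, 54, 35]), (366, [96, 58, 38]), (368, [98, 58, 37]), (370, [97, 58, 37])]
278 148 [-25.5 -44.7 233.7]
364 148 [ 26.9 -44.8 233.6]
320 130 [ 1.000e-01 -5.560e+01  2.336e+02]
320 132 [ 1.000e-01 -5.440e+01  2.336e+02]
273 180 [-21.8 -37.2 180.7]
367 180 [ 21.8 -37.2 180.7]
```

Measured from the wrist camera, the pad and rest agree to under 1 mm in both directions, so I'll press straight down.

```bash
python3 -m jog '[{"grip":0.9,"x":0,"y":0,"z":5,"rx":0,"ry":0,"rz":0},{"grip":0.9,"x":0,"y":0,"z":5,"rx":0,"ry":0,"rz":0},{"grip":0.9,"x":0,"y":0,"z":5,"rx":0,"ry":0,"rz":0},{"grip":0.9,"x":0,"y":0,"z":3,"rx":0,"ry":0,"rz":0},{"grip":0.9,"x":0,"y":0,"z":0,"rx":0,"ry":0,"rz":0}]' 90; python3 -m jog '[{"grip":0.9,"x":0,"y":0,"z":3,"rx":0,"ry":0,"rz":0},{"grip":0.9,"x":0,"y":0,"z":3,"rx":0,"ry":0,"rz":0},{"grip":0.9,"x":0,"y":0,"z":3,"rx":0,"ry":0,"rz":0},{"grip":0.9,"x":0,"y":0,"z":0,"rx":0,"ry":0,"rz":0}]'; python3 plan.py 0.571 0.0481 0.084 96
```

```text
time: 10.65
eef_pos: [0.5716, 0.0493, 0.2585]
tcp_rot: [0.669, 0.743, -0.001, -0.001]
contact_force: [-0.7, 0.6, 1.5]
opening: 0.231
time: 10.98
eef_pos: [0.5716, 0.0493, 0.2502]
tcp_rot: [0.669, 0.743, -0.001, -0.001]
contact_force: [-1.8, -0.4, 2.1]
opening: 0.229
t=10.98 grasp [571.3  49.2  95.2] yaw 96.00 tilt 0.09 open 0.229 F [-1.8 -0.4  2.1] q [-0.09  0.24  1.94 -0.    0.96 -1.77]
 turn(rotvec) [-0.09  0.01 -0.  ]  shift before turn [-1.1 -0.4 11.2]  shift after turn [-1.1 -0.4 11.2] mm
```

```bash
python3 -m jog '[{"grip":0.9,"x":0,"y":0,"z":3,"rx":0,"ry":0,"rz":0},{"grip":0.9,"x":0,"y":0,"z":3,"rx":0,"ry":0,"rz":0},{"grip":0.9,"x":0,"y":0,"z":2,"rx":0,"ry":0,"rz":0},{"grip":0.9,"x":0,"y":0,"z":0,"rx":0,"ry":0,"rz":0}]' ; python3 -m jog '[{"grip":0.9,"x":0,"y":0,"z":2,"rx":0,"ry":0,"rz":0},{"grip":0.9,"x":0,"y":0,"z":1,"rx":0,"ry":0,"rz":0},{"grip":0.9,"x":0,"y":0,"z":0,"rx":0,"ry":0,"rz":0}]'; python3 -m jog '[{"grip":0.9,"x":0,"y":0,"z":2,"rx":0,"ry":0,"rz":0},{"grip":0.9,"x":0,"y":0,"z":0,"rx":0,"ry":0,"rz":0}]'; python3 plan.py 0.571 0.0481 0.084 96
```

```text
time: 11.32
eef_pos: [0.5715, 0.0492, 0.2412]
tcp_rot: [0.669, 0.743, -0.0, -0.001]
contact_force: [-2.7, -0.7, 0.3]
opening: 0.231
time: 11.57
eef_pos: [0.5721, 0.0493, 0.2392]
tcp_rot: [0.669, 0.743, 0.0, 0.0]
contact_force: [-1.3, 0.0, -0.6]
opening: 0.229
time: 11.73
eef_pos: [0.5723, 0.0493, 0.2391]
tcp_rot: [0.669, 0.743, -0.0, -0.0]
contact_force: [-6.3, 0.6, 10.1]
opening: 0.229
t=11.73 grasp [572.3  49.3  84.1] yaw 95.99 tilt 0.02 open 0.229 F [-6.3  0.6 10.1] q [-0.09  0.26  1.94 -0.    0.94 -1.77]
 turn(rotvec) [-0.02 -0.   -0.01]  shift before turn [-1.1 -1.4  0.1]  shift after turn [-1.1 -1.4  0.1] mm
```

```bash
python3 -m jog '[{"grip":0.9,"x":0,"y":0,"z":2,"rx":0,"ry":0,"rz":0},{"grip":0.9,"x":0,"y":0,"z":0,"rx":0,"ry":0,"rz":0}]'; python3 plan.py 0.571 0.0481 0.084 96;  python3 -m jog '[{"grip":0.9,"x":0,"y":0,"z":-3,"rx":0,"ry":0,"rz":0},{"grip":0.55,"x":0,"y":0,"z":0,"rx":0,"ry":0,"rz":0},{"grip":0.55,"x":0,"y":0,"z":0,"rx":0,"ry":0,"rz":0},{"grip":0.55,"x":0,"y":0,"z":0,"rx":0,"ry":0,"rz":0},{"grip":0.55,"x":0,"y":0,"z":-20,"rx":0,"ry":0,"rz":0},{"grip":0.55,"x":0,"y":0,"z":-40,"rx":0,"ry":0,"rz":0},{"grip":0.55,"x":0,"y":0,"z":-40,"rx":0,"ry":0,"rz":0},{"grip":0.4,"x":0,"y":0,"z":0,"rx":0,"ry":0,"rz":0}]'
python3 - <<'E'
from h import *
shot("wrist","pics/w12.png");c=shot("side","pics/s12.png")
a=cv2.imread("pics/s12.png"); u,v=proj(c,[.57,.048,.08]); u=int(u);v=int(v); cv2.imwrite("pics/s12z.png",cv2.resize(a[v-50:v+50,u-66:u+66],None,fx=6,fy=6,interpolation=cv2.INTER_CUBIC))
E
```

```text
time: 11.9
eef_pos: [0.5726, 0.0493, 0.2391]
tcp_rot: [0.669, 0.743, -0.001, -0.001]
contact_force: [-10.6, -0.3, 18.2]
opening: 0.231
t=11.90 grasp [572.3  49.3  84.1] yaw 96.00 tilt 0.09 open 0.231 F [-10.6  -0.3  18.2] q [-0.09  0.26  1.94 -0.    0.94 -1.77]
 turn(rotvec) [-0.09 -0.    0.  ]  shift before turn [-1.  -1.4  0.1]  shift after turn [-1.  -1.4  0.1] mm
time: 12.57
eef_pos: [0.5746, 0.0491, 0.3475]
tcp_rot: [0.669, 0.743, 0.005, 0.007]
contact_force: [0.8, 0.1, 1.0]
opening: 0.578
```

View pics/w12.png

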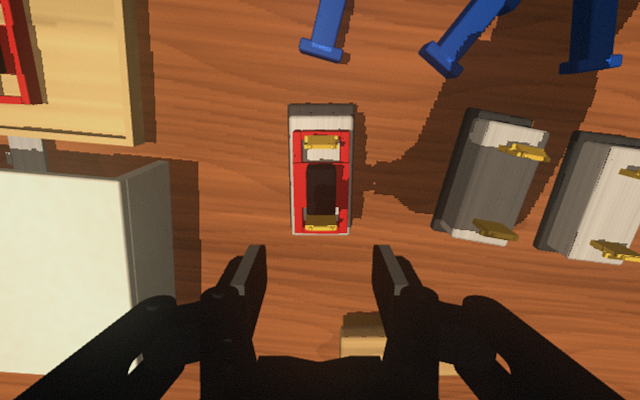

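View pics/s12z.png

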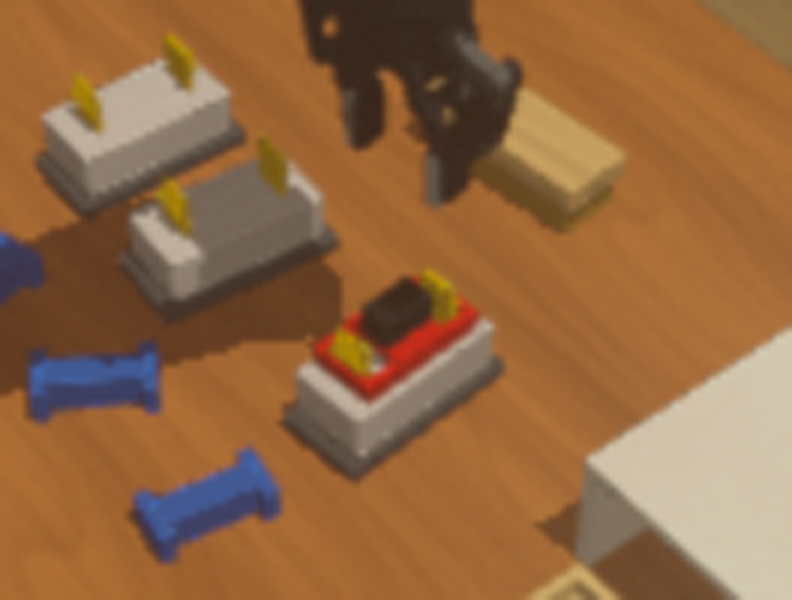

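The pad sits on rest C with both hooks through it; the red frame spans rows 130–235. I'll check its centring in numbers.

```bash
cat > red.py <<'E'
import sys
from meas import *
c=read_camera("wrist"); f=c["frame"]; hsv=cv2.cvtColor(f,cv2.COLOR_RGB2HSV); H,S,V=[hsv[...,i].astype(int) for i in range(3)]
m=((H<6)|(H>172))&(S>150)&(V>50)
m=cv2.morphologyEx(m.astype(np.uint8),cv2.MORPH_CLOSE,np.ones((3,3)))
for k in blobs(m,200): print("red",cv2.boundingRect(k),plane_rect(c,k,float(sys.argv[1])))
E
python3 red.py 0.059; python3 plan.py 0.495 -0.226 0.25 93.5
```

```text
red (291, 137, 58, 105) (570, 49, 85, 44, 5.7)
red (0, 0, 26, 111) (497, -175, 75, 18, -9.6)
t=12.72 grasp [572.2  49.2 183.4] yaw 95.98 tilt 0.07 open 0.599 F [ 0.2  0.5 -0.5] q [-0.09  0.13  1.89  0.    1.12 -1.77]
 turn(rotvec) [0.07 0.01 2.48]  shift before turn [-265.7 -105.3  -66.7]  shift after turn [-270.   -93.8  -66.6] mm
```

```bash
python3 -m jog '[{"grip":0,"x":-34,"y":-13,"z":-10,"rx":0,"ry":0,"rz":2.5},{"grip":0,"x":-38,"y":-13,"z":-8,"rx":0,"ry":0,"rz":0},{"grip":0,"x":-38,"y":-13,"z":-8,"rx":0,"ry":0,"rz":0},{"grip":0,"x":-38,"y":-13,"z":-8,"rx":0,"ry":0,"rz":0},{"grip":0,"x":-38,"y":-13,"z":-8,"rx":0,"ry":0,"rz":0},{"grip":0,"x":-38,"y":-13,"z":-8,"rx":0,"ry":0,"rz":0},{"grip":0,"x":-38,"y":-13,"z":0,"rx":0,"ry":0,"rz":0},{"grip":0,"x":-8,"y":-3,"z":0,"rx":0,"ry":0,"rz":0}]';python3 -m jog '[{"grip":0,"x":0,"y":0,"z":0,"rx":0,"ry":0,"rz":0},{"grip":0,"x":0,"y":0,"z":0,"rx":0,"ry":0,"rz":0}]'; python3 pads.py; python3 stands.py | grep blue;python3 plan.py 0.495 -0.226 0.12 93.5
```

```text
time: 13.38
eef_pos: [0.4944, -0.2308, 0.3866]
tcp_rot: [0.687, 0.727, -0.001, -0.001]
contact_force: [-0.5, -1.4, -0.2]
opening: 0.999
time: 13.55
eef_pos: [0.4956, -0.2264, 0.3861]
tcp_rot: [0.686, 0.728, 0.0, -0.002]
contact_force: [-0.1, -0.0, 0.3]
opening: 0.999
red (553, 229, 67, 82) (586, 76, 99, 62, 5.9)
   rib (579, 259, 36, 38) (578, 61, 44, 30, -24.0)
red (297, 134, 45, 81) (495, -226, 83, 44, 3.4)
 blue (562, 94, 64, 78) (436, 34, 71, 50, -9.3) (437, 53, 76, 53, -9.3)
t=13.65 grasp [ 495.8 -224.8  231.8] yaw 93.55 tilt 0.16 open 0.999 F [ 0.  -0.3  0.1] q [-0.61  0.02  1.91  0.    1.21 -2.25]
 turn(rotvec) [-0.11 -0.12  0.05]  shift before turn [ -1.4  -0.7 111.8]  shift after turn [ -1.1  -0.9 111.8] mm
```

View pics/w3.png

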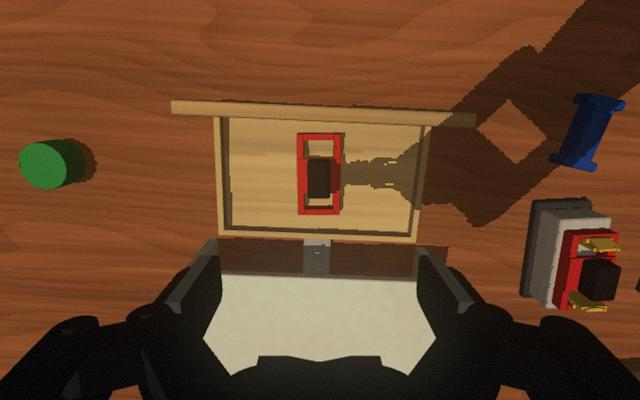

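```bash
python3 -m jog '[{"grip":0.5,"x":-1,"y":-1,"z":40,"rx":0,"ry":0,"rz":0},{"grip":0.5,"x":0,"y":0,"z":40,"rx":0,"ry":0,"rz":0},{"grip":0.5,"x":0,"y":0,"z":40,"rx":0,"ry":0,"rz":0},{"grip":0.5,"x":0,"y":0,"z":25,"rx":0,"ry":0,"rz":0},{"grip":0.5,"x":0,"y":0,"z":10,"rx":0,"ry":0,"rz":0},{"grip":0.5,"x":0,"y":0,"z":0,"rx":0,"ry":0,"rz":0},{"grip":0.5,"x":0,"y":0,"z":0,"rx":0,"ry":0,"rz":0}]' 60;  python3 plan.py 0.495 -0.226 0.050 93.5
```

```text
time: 14.23
eef_pos: [0.4958, -0.2268, 0.2339]
tcp_rot: [0.685, 0.729, 0.0, 0.0]
contact_force: [-0.0, 0.5, 0.2]
opening: 0.502
t=14.23 grasp [ 495.8 -226.8   78.9] yaw 93.57 tilt 0.03 open 0.502 F [-0.   0.5  0.2] q [-0.62  0.21  2.01  0.    0.92 -2.25]
 turn(rotvec) [0.03 0.01 0.07]  shift before turn [ 0.9 -0.8 28.9]  shift after turn [ 0.8 -0.8 28.9] mm
```

```bash
python3 -m jog '[{"grip":0.5,"x":0.5,"y":-0.5,"z":12,"rx":0,"ry":0,"rz":0},{"grip":0.5,"x":0,"y":0,"z":10,"rx":0,"ry":0,"rz":0},{"grip":0.5,"x":0,"y":0,"z":6,"rx":0,"ry":0,"rz":0},{"grip":0.5,"x":0,"y":0,"z":0,"rx":0,"ry":0,"rz":0},{"grip":0.5,"x":0,"y":0,"z":0,"rx":0,"ry":0,"rz":0}]' 60;  python3 plan.py 0.495 -0.226 0.050 93.5
python3 - <<'E'
from h import *
shot("wrist","pics/w13.png")
E
```

```text
time: 14.65
eef_pos: [0.4944, -0.227, 0.205]
tcp_rot: [0.685, 0.728, -0.0, -0.0]
contact_force: [0.0, -0.6, -0.5]
opening: 0.497
t=14.65 grasp [ 494.3 -226.9   50. ] yaw 93.47 tilt 0.04 open 0.497 F [ 0.  -0.6 -0.5] q [-0.62  0.26  2.02  0.    0.86 -2.25]
 turn(rotvec) [-0.03 -0.02 -0.03]  shift before turn [ 0.9  0.8 -0. ]  shift after turn [ 0.9  0.8 -0. ] mm
```

View pics/w13.png

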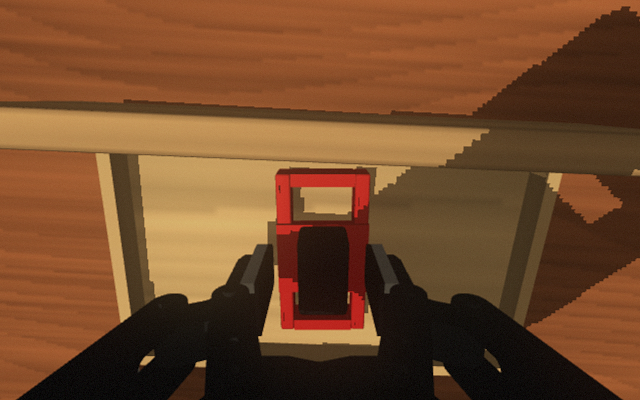

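```bash
python3 -m jog '[{"grip":0.5,"x":0.5,"y":0.5,"z":0,"rx":0,"ry":0,"rz":0},{"grip":0.9,"x":0,"y":0,"z":0,"rx":0,"ry":0,"rz":0},{"grip":0.9,"x":0,"y":0,"z":0,"rx":0,"ry":0,"rz":0},{"grip":0.9,"x":0,"y":0,"z":0,"rx":0,"ry":0,"rz":0},{"grip":0.9,"x":0,"y":0,"z":0,"rx":0,"ry":0,"rz":0},{"grip":0.9,"x":0,"y":0,"z":0,"rx":0,"ry":0,"rz":0}]' 90;  python3 plan.py 0.495 -0.226 0.050 93.5; python3 -m jog '[{"grip":0.9,"x":0,"y":0,"z":-10,"rx":0,"ry":0,"rz":0},{"grip":0.9,"x":0,"y":0,"z":-30,"rx":0,"ry":0,"rz":0},{"grip":0.9,"x":0,"y":0,"z":-40,"rx":0,"ry":0,"rz":0},{"grip":0.9,"x":0,"y":0,"z":-40,"rx":0,"ry":0,"rz":0},{"grip":0.9,"x":0,"y":0,"z":0,"rx":0,"ry":0,"rz":0},{"grip":0.9,"x":0,"y":0,"z":0,"rx":0,"ry":0,"rz":0}]';python3 inhand.py 0.039; python3 plan.py 0.561 0.198 0.170 85.2
```

```text
time: 15.2
eef_pos: [0.4953, -0.2267, 0.2062]
tcp_rot: [0.685, 0.728, 0.0, 0.001]
contact_force: [0.0, -0.5, 5.4]
opening: 0.23
t=15.20 grasp [ 495.5 -226.8   51.2] yaw 93.48 tilt 0.08 open 0.230 F [ 0.  -0.5  5.4] q [-0.62  0.26  2.02  0.    0.86 -2.25]
 turn(rotvec) [ 0.07  0.05 -0.02]  shift before turn [ 0.9 -0.5  1.2]  shift after turn [ 0.9 -0.5  1.2] mm
time: 15.7
eef_pos: [0.4955, -0.2268, 0.3288]
tcp_rot: [0.685, 0.728, 0.0, 0.003]
contact_force: [0.3, -0.2, -1.5]
opening: 0.228
[np.int64(171), np.int64(171), np.int64(171), np.int64(171), np.int64(171), np.int64(171), np.int64(171), np.int64(171), np.int64(171), np.int64(171), np.int64(171)]
edge in tool y median -41.6 -> pad centre offset tool y 0.4; slope deg -0.1
t=15.75 grasp [ 495.  -226.5  171. ] yaw 93.48 tilt 0.08 open 0.228 F [-0.5  0.1 -1.7] q [-0.62  0.08  1.97 -0.    1.09 -2.25]
 turn(rotvec) [0.07 0.05 8.28]  shift before turn [419.7  91.7   0.7]  shift after turn [428.5  30.3   1. ] mm
```

```bash
python3 -m jog '[{"grip":0.9,"x":0,"y":0,"z":-5,"rx":0,"ry":0,"rz":4.1},{"grip":0.9,"x":0,"y":0,"z":-5,"rx":0,"ry":0,"rz":4.2},{"grip":0.9,"x":39,"y":3,"z":0,"rx":0,"ry":0,"rz":0},{"grip":0.9,"x":39,"y":3,"z":0,"rx":0,"ry":0,"rz":0},{"grip":0.9,"x":39,"y":3,"z":0,"rx":0,"ry":0,"rz":0},{"grip":0.9,"x":39,"y":3,"z":0,"rx":0,"ry":0,"rz":0},{"grip":0.9,"x":39,"y":3,"z":0,"rx":0,"ry":0,"rz":0},{"grip":0.9,"x":39,"y":3,"z":0,"rx":0,"ry":0,"rz":0}]';python3 -m jog '[{"grip":0.9,"x":39,"y":3,"z":0,"rx":0,"ry":0,"rz":0},{"grip":0.9,"x":39,"y":3,"z":0,"rx":0,"ry":0,"rz":0},{"grip":0.9,"x":39,"y":3,"z":0,"rx":0,"ry":0,"rz":0},{"grip":0.9,"x":39,"y":3,"z":0,"rx":0,"ry":0,"rz":0},{"grip":0.9,"x":25,"y":0,"z":0,"rx":0,"ry":0,"rz":0},{"grip":0.9,"x":10,"y":0,"z":0,"rx":0,"ry":0,"rz":0},{"grip":0.9,"x":0,"y":0,"z":0,"rx":0,"ry":0,"rz":0},{"grip":0.9,"x":0,"y":0,"z":0,"rx":0,"ry":0,"rz":0}]';  python3 plan.py 0.561 0.198 0.12 85.2
```

```text
time: 16.42
eef_pos: [0.5315, 0.0071, 0.3324]
tcp_rot: [0.736, 0.677, -0.002, -0.002]
contact_force: [-0.4, -0.7, -0.5]
opening: 0.234
time: 17.08
eef_pos: [0.56, 0.1942, 0.3332]
tcp_rot: [0.736, 0.677, -0.002, -0.001]
contact_force: [-0.2, -0.8, -1.1]
opening: 0.227
t=17.08 grasp [559.4 194.  178.3] yaw 85.23 tilt 0.22 open 0.227 F [-0.2 -0.8 -1.1] q [ 0.16  0.18  1.84 -0.    1.13 -1.32]
 turn(rotvec) [-0.2   0.1   0.03]  shift before turn [ 4.2  1.4 58.2]  shift after turn [ 4.1  1.2 58.3] mm
```

```bash
python3 -m jog '[{"grip":0.9,"x":4,"y":1,"z":15,"rx":0,"ry":0,"rz":0},{"grip":0.9,"x":0,"y":0,"z":20,"rx":0,"ry":0,"rz":0},{"grip":0.9,"x":0,"y":0,"z":15,"rx":0,"ry":0,"rz":0},{"grip":0.9,"x":0,"y":0,"z":6,"rx":0,"ry":0,"rz":0},{"grip":0.9,"x":0,"y":0,"z":0,"rx":0,"ry":0,"rz":0},{"grip":0.9,"x":0,"y":0,"z":0,"rx":0,"ry":0,"rz":0},{"grip":0.9,"x":0,"y":0,"z":0,"rx":0,"ry":0,"rz":0}]';  python3 plan.py 0.561 0.198 0.085 85.2; python3 inhand.py 0.040; python3 - <<'E'
from meas import *
c=shot("wrist","pics/w14.png"); f=c["frame"]
s=get_state(); R=Rot.from_quat(s["tcp_rot"]).as_matrix(); p=np.array(s["eef_pos"])
print([(v,int(f[v,335].mean())) for v in range(100,168,2)])
print([(u,int(f[145,u].mean())) for u in range(262,380,2)])
E
```

```text
time: 17.67
eef_pos: [0.5624, 0.1977, 0.2805]
tcp_rot: [0.737, 0.676, 0.001, 0.001]
contact_force: [0.7, 0.2, -0.3]
opening: 0.228
t=17.67 grasp [562.7 197.7 125.5] yaw 85.12 tilt 0.11 open 0.228 F [ 0.7  0.2 -0.3] q [ 0.17  0.25  1.87 -0.    1.03 -1.32]
 turn(rotvec) [ 0.11 -0.02 -0.08]  shift before turn [ 0.1 -1.8 40.5]  shift after turn [ 0.1 -1.8 40.5] mm
[np.int64(167), np.int64(167), np.int64(166), np.int64(166), np.int64(167), np.int64(166), np.int64(166), np.int64(166), np.int64(167), np.int64(167), np.int64(166)]
edge in tool y median -43.6 -> pad centre offset tool y -1.6; slope deg -0.3
[(100, 111), (102, 112), (104, 111), (106, 113), (108, 116), (110, 116), (112, 115), (114, 114), (116, 50), (118, 68), (120, 79), (122, 85), (124, 84), (126, 85), (128, 65), (130, 90), (132, 85), (134, 156), (136, 203), (138, 217), (140, 218), (142, 219), (144, 220), (146, 218), (148, 223), (150, 106), (152, 111), (154, 112), (156, 112), (158, 111), (160, 99), (162, 90), (164, 94), (166, 59)]
[(262, 124), (264, 124), (266, 122), (268, 124), (270, 123), (272, 118), (274, 122), (276, 123), (278, 118), (280, 191), (282, 220), (284, 228), (286, 227), (288, 222), (290, 223), (292, 226), (294, 225), (296, 225), (298, 227), (300, 227), (302, 226), (304, 226), (306, 224), (308, 226), (310, 225), (312, 225), (314, 222), (316, 221), (318, 222), (320, 222), (322, 220), (324, 221), (326, 224), (328, 222), (330, 219), (332, 222), (334, 220), (336, 217), (338, 218), (340, 216), (342, 216), (344, 221), (346, 216), (348, 210), (350, 214), (352, 216), (354, 215), (356, 213), (358, 206), (360, 171), (362, 93), (364, 62), (366, 61), (368, 65), (370, 64), (372, 60), (374, 61), (376, 56), (378, 54)]
```

View pics/w14.png

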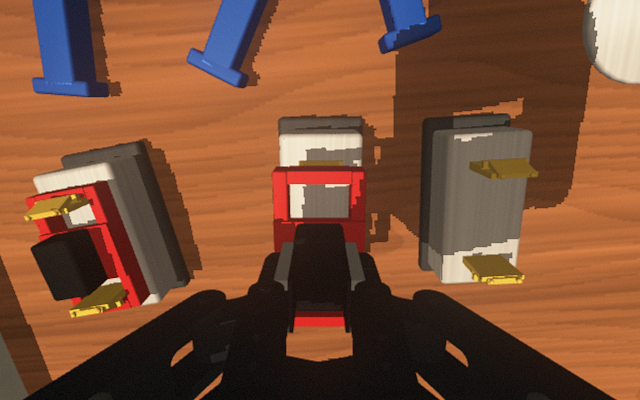

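```bash
python3 - <<'E'
from meas import *
s=get_state(); R=Rot.from_quat(s["tcp_rot"]).as_matrix(); p=np.array(s["eef_pos"])
c=read_camera("wrist")
for u,v in [(279.5,145),(360.5,145),(335,134.5)]: print(u,v,np.round((R.T@(ray(c,u,v,.045)-p))*1000,1))
E
python3 inhand.py .040;python3 plan.py 0.561 0.198 0.085 85.2
```

```text
279.5 145 [-24.8 -46.2 235.6]
360.5 145 [ 25.  -46.2 235.6]
335 134.5 [  9.2 -52.6 235.6]
[np.int64(167), np.int64(167), np.int64(166), np.int64(167), np.int64(166), np.int64(167), np.int64(166), np.int64(167), np.int64(166), np.int64(167), np.int64(166)]
edge in tool y median -43.2 -> pad centre offset tool y -1.2; slope deg -0.6
t=17.87 grasp [562.5 198.5 125.4] yaw 85.18 tilt 0.11 open 0.230 F [ 0.4  0.2 -1.2] q [ 0.17  0.25  1.87 -0.    1.03 -1.32]
 turn(rotvec) [ 0.11 -0.03 -0.02]  shift before turn [-0.6 -1.6 40.4]  shift after turn [-0.6 -1.5 40.4] mm
```

Aligned to under 1 mm; pressing down.

```bash
python3 -m jog '[{"grip":0.9,"x":0,"y":0,"z":5,"rx":0,"ry":0,"rz":0},{"grip":0.9,"x":0,"y":0,"z":5,"rx":0,"ry":0,"rz":0},{"grip":0.9,"x":0,"y":0,"z":5,"rx":0,"ry":0,"rz":0},{"grip":0.9,"x":0,"y":0,"z":3,"rx":0,"ry":0,"rz":0},{"grip":0.9,"x":0,"y":0,"z":3,"rx":0,"ry":0,"rz":0},{"grip":0.9,"x":0,"y":0,"z":3,"rx":0,"ry":0,"rz":0},{"grip":0.9,"x":0,"y":0,"z":3,"rx":0,"ry":0,"rz":0},{"grip":0.9,"x":0,"y":0,"z":0,"rx":0,"ry":0,"rz":0}]'; python3 -m jog '[{"grip":0.9,"x":0,"y":0,"z":3,"rx":0,"ry":0,"rz":0},{"grip":0.9,"x":0,"y":0,"z":3,"rx":0,"ry":0,"rz":0},{"grip":0.9,"x":0,"y":0,"z":3,"rx":0,"ry":0,"rz":0},{"grip":0.9,"x":0,"y":0,"z":0,"rx":0,"ry":0,"rz":0}]' ; python3 -m jog '[{"grip":0.9,"x":0,"y":0,"z":2,"rx":0,"ry":0,"rz":0},{"grip":0.9,"x":0,"y":0,"z":2,"rx":0,"ry":0,"rz":0},{"grip":0.9,"x":0,"y":0,"z":0,"rx":0,"ry":0,"rz":0}]'; python3 plan.py 0.561 0.198 0.085 85.2
```

```text
time: 18.53
eef_pos: [0.5616, 0.1987, 0.2522]
tcp_rot: [0.736, 0.677, -0.0, -0.001]
contact_force: [-0.8, 0.9, 1.8]
opening: 0.227
time: 18.87
eef_pos: [0.561, 0.1983, 0.2414]
tcp_rot: [0.736, 0.677, -0.001, -0.001]
contact_force: [-1.5, -0.9, -2.6]
opening: 0.229
time: 19.12
eef_pos: [0.5623, 0.1983, 0.2402]
tcp_rot: [0.736, 0.677, -0.0, 0.0]
contact_force: [-3.9, -1.2, 4.8]
opening: 0.231
t=19.12 grasp [562.3 198.2  85.2] yaw 85.19 tilt 0.03 open 0.231 F [-3.9 -1.2  4.8] q [ 0.17  0.3   1.88 -0.    0.96 -1.32]
 turn(rotvec) [ 0.01  0.03 -0.01]  shift before turn [-0.4 -1.3  0.2]  shift after turn [-0.4 -1.3  0.2] mm
```

```bash
python3 -m jog '[{"grip":0.9,"x":0,"y":0,"z":2,"rx":0,"ry":0,"rz":0},{"grip":0.9,"x":0,"y":0,"z":2,"rx":0,"ry":0,"rz":0},{"grip":0.9,"x":0,"y":0,"z":0,"rx":0,"ry":0,"rz":0}]';  python3 -m jog '[{"grip":0.9,"x":0,"y":0,"z":-4,"rx":0,"ry":0,"rz":0},{"grip":0.55,"x":0,"y":0,"z":0,"rx":0,"ry":0,"rz":0},{"grip":0.55,"x":0,"y":0,"z":0,"rx":0,"ry":0,"rz":0},{"grip":0.55,"x":0,"y":0,"z":0,"rx":0,"ry":0,"rz":0},{"grip":0.55,"x":0,"y":0,"z":-20,"rx":0,"ry":0,"rz":0},{"grip":0.55,"x":0,"y":0,"z":-40,"rx":0,"ry":0,"rz":0},{"grip":0.55,"x":0,"y":0,"z":-40,"rx":0,"ry":0,"rz":0},{"grip":0,"x":0,"y":0,"z":-30,"rx":0,"ry":0,"rz":0}]';python3 -m jog '[{"grip":0,"x":0,"y":0,"z":-30,"rx":0,"ry":0,"rz":0},{"grip":0,"x":0,"y":0,"z":-30,"rx":0,"ry":0,"rz":0},{"grip":0,"x":0,"y":-20,"z":0,"rx":0,"ry":0,"rz":0},{"grip":0,"x":0,"y":0,"z":0,"rx":0,"ry":0,"rz":0}]'
python3 red.py 0.059; python3 stands.py; python3 plan.py .438 .155 .12 58.5
```

```text
time: 19.37
eef_pos: [0.5627, 0.1985, 0.2401]
tcp_rot: [0.736, 0.677, -0.001, -0.0]
contact_force: [-13.8, -2.3, 24.1]
opening: 0.23
time: 20.03
eef_pos: [0.5624, 0.1984, 0.3719]
tcp_rot: [0.736, 0.677, 0.001, 0.001]
contact_force: [-1.2, 1.8, 0.8]
opening: 0.576
time: 20.37
eef_pos: [0.5412, 0.2004, 0.4319]
tcp_rot: [0.736, 0.677, 0.002, 0.001]
contact_force: [-0.2, -0.1, -0.1]
opening: 1.001
red (151, 167, 64, 81) (570, 50, 85, 50, 6.1)
red (298, 150, 42, 78) (562, 198, 85, 44, -4.8)
grey (0, 235, 66, 145) (697, -171, 224, 78, -20.1)
grey (392, 172, 47, 59) (586, 303, 68, 51, -1.6)
grey (520, 23, 41, 83) (451, 428, 78, 35, 11.1)
 blue (146, 46, 36, 71) (438, 43, 70, 34, -9.1) (436, 32, 75, 36, -9.1)
 blue (242, 34, 56, 78) (438, 155, 70, 34, -31.5) (437, 152, 75, 36, -31.5)
 blue (339, 10, 51, 81) (425, 256, 70, 36, 14.2) (422, 259, 75, 39, 14.2)
t=20.47 grasp [541.8 200.  273.6] yaw 85.20 tilt 0.01 open 1.000 F [ 0.2  0.  -0.3] q [ 0.18  0.05  1.8  -0.    1.29 -1.31]
 turn(rotvec) [0.00e+00 1.00e-02 2.67e+01]  shift before turn [-53.6 -99.7 153.6]  shift after turn [-92.7 -65.  153.6] mm
```

View pics/w3.png

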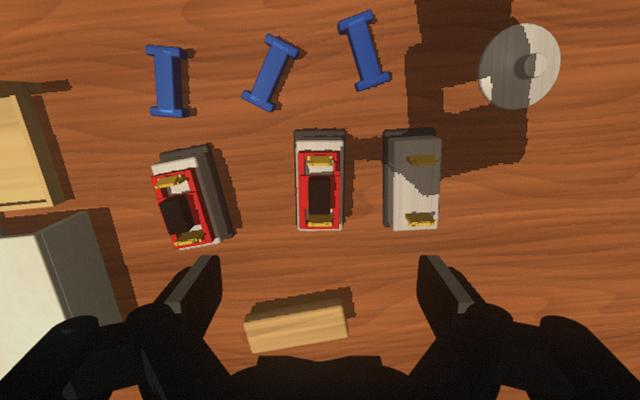

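Both pads read home: (570,50) and (562,198) against rests at (570,48) and (561,198). The three retainers haven't moved, so I'll take retainer C at (438,43) next.

```bash
python3 plan.py .438 .043 .12 80.8; python3 -m jog '[{"grip":0,"x":-32,"y":-20,"z":0,"rx":0,"ry":0,"rz":4.4},{"grip":0,"x":-34,"y":-16,"z":10,"rx":0,"ry":0,"rz":0},{"grip":0,"x":-34,"y":-16,"z":15,"rx":0,"ry":0,"rz":0},{"grip":0.3,"x":-34,"y":-14,"z":15,"rx":0,"ry":0,"rz":0},{"grip":0.3,"x":-5,"y":-10,"z":35,"rx":0,"ry":0,"rz":0},{"grip":0.3,"x":0,"y":0,"z":40,"rx":0,"ry":0,"rz":0},{"grip":0.3,"x":0,"y":0,"z":30,"rx":0,"ry":0,"rz":0},{"grip":0.3,"x":0,"y":0,"z":0,"rx":0,"ry":0,"rz":0}]'; python3 plan.py .438 .043 .028 80.8
```

```text
t=20.47 grasp [541.8 200.  273.6] yaw 85.20 tilt 0.01 open 1.000 F [ 0.2  0.  -0.3] q [ 0.18  0.05  1.8  -0.    1.29 -1.31]
 turn(rotvec) [0.   0.01 4.4 ]  shift before turn [-165.2  -90.3  153.6]  shift after turn [-171.6  -77.4  153.6] mm
time: 21.13
eef_pos: [0.4437, 0.0728, 0.2763]
tcp_rot: [0.762, 0.648, -0.006, -0.005]
contact_force: [0.3, 0.3, -0.5]
opening: 0.698
t=21.13 grasp [441.2  72.9 121.3] yaw 80.71 tilt 0.91 open 0.698 F [ 0.3  0.3 -0.5] q [-0.06 -0.06  2.21 -0.    1.01 -1.47]
 turn(rotvec) [-0.91  0.1  -0.09]  shift before turn [-29.9   3.2  93.3]  shift after turn [-30.1   1.6  93.3] mm
```

```bash
python3 -m jog '[{"grip":0.45,"x":-30,"y":0,"z":0,"rx":0,"ry":0,"rz":0},{"grip":0.45,"x":0,"y":0,"z":20,"rx":0,"ry":0,"rz":0},{"grip":0.45,"x":0,"y":0,"z":15,"rx":0,"ry":0,"rz":0},{"grip":0.45,"x":0,"y":0,"z":5,"rx":0,"ry":0,"rz":0},{"grip":0.45,"x":0,"y":0,"z":0,"rx":0,"ry":0,"rz":0},{"grip":0.45,"x":0,"y":0,"z":0,"rx":0,"ry":0,"rz":0}]'; python3 plan.py .438 .043 .028 80.8
python3 stands.py >/dev/null
```

```text
time: 21.63
eef_pos: [0.4427, 0.0437, 0.245]
tcp_rot: [0.762, 0.648, 0.0, 0.0]
contact_force: [0.2, 0.7, 0.4]
opening: 0.55
t=21.63 grasp [442.8  43.7  90. ] yaw 80.80 tilt 0.03 open 0.550 F [0.2 0.7 0.4] q [-0.13 -0.02  2.24 -0.    0.92 -1.54]
 turn(rotvec) [0.03 0.   0.  ]  shift before turn [-1.4 -4.7 62. ]  shift after turn [-1.4 -4.7 62. ] mm
```

View pics/w3.png

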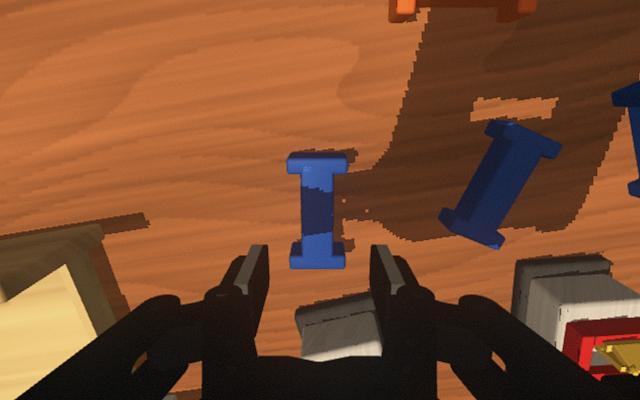

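```bash
python3 -m jog '[{"grip":0.45,"x":-1.4,"y":-4.5,"z":15,"rx":0,"ry":0,"rz":0},{"grip":0.45,"x":0,"y":0,"z":20,"rx":0,"ry":0,"rz":0},{"grip":0.45,"x":0,"y":0,"z":15,"rx":0,"ry":0,"rz":0},{"grip":0.45,"x":0,"y":0,"z":11,"rx":0,"ry":0,"rz":0},{"grip":0.45,"x":0,"y":0,"z":0,"rx":0,"ry":0,"rz":0},{"grip":0.45,"x":0,"y":0,"z":0,"rx":0,"ry":0,"rz":0}]'; python3 plan.py .438 .043 .028 80.8
python3 stands.py >/dev/null
```

```text
time: 22.18
eef_pos: [0.4379, 0.0431, 0.1839]
tcp_rot: [0.762, 0.648, 0.0, 0.0]
contact_force: [-0.5, -0.5, 0.8]
opening: 0.552
t=22.18 grasp [438.   43.1  28.9] yaw 80.81 tilt 0.03 open 0.552 F [-0.5 -0.5  0.8] q [-0.13  0.09  2.27 -0.    0.78 -1.54]
 turn(rotvec) [0.03 0.   0.01]  shift before turn [-0.1  0.   0.9]  shift after turn [-0.1  0.   0.9] mm
```

View pics/w3.png

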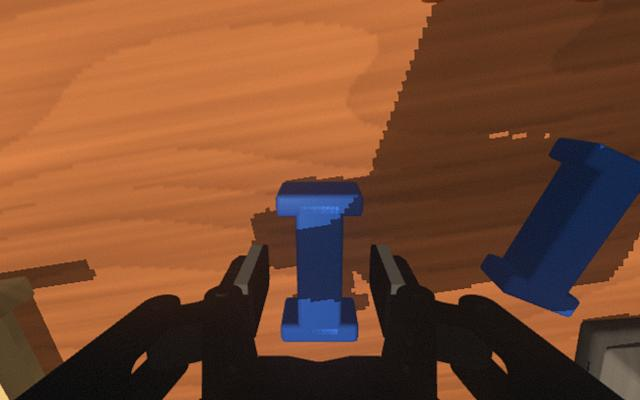

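```bash
python3 -m jog '[{"grip":0.95,"x":0,"y":0,"z":0,"rx":0,"ry":0,"rz":0},{"grip":0.95,"x":0,"y":0,"z":0,"rx":0,"ry":0,"rz":0},{"grip":0.95,"x":0,"y":0,"z":0,"rx":0,"ry":0,"rz":0},{"grip":0.95,"x":0,"y":0,"z":0,"rx":0,"ry":0,"rz":0},{"grip":0.95,"x":0,"y":0,"z":0,"rx":0,"ry":0,"rz":0}]' 50; python3 -m jog '[{"grip":0.95,"x":0,"y":0,"z":-15,"rx":0,"ry":0,"rz":0},{"grip":0.95,"x":0,"y":0,"z":-35,"rx":0,"ry":0,"rz":0},{"grip":0.95,"x":0,"y":0,"z":-40,"rx":0,"ry":0,"rz":0},{"grip":0.95,"x":0,"y":0,"z":-40,"rx":0,"ry":0,"rz":0},{"grip":0.95,"x":0,"y":0,"z":-10,"rx":0,"ry":0,"rz":-5},{"grip":0.95,"x":0,"y":0,"z":0,"rx":0,"ry":0,"rz":-5}]'; python3 plan.py .497 -.281 .16 90.8
python3 stands.py >/dev/null
```

```text
time: 22.65
eef_pos: [0.4383, 0.0429, 0.1847]
tcp_rot: [0.762, 0.648, 0.001, 0.001]
contact_force: [-0.6, 0.1, 6.1]
opening: 0.222
time: 23.15
eef_pos: [0.4387, 0.0429, 0.3283]
tcp_rot: [0.701, 0.713, 0.003, 0.004]
contact_force: [0.3, 0.5, -1.5]
opening: 0.218
t=23.15 grasp [440.2  42.7 173.3] yaw 91.02 tilt 0.57 open 0.218 F [ 0.3  0.5 -1.5] q [-0.13 -0.17  2.2  -0.    1.1  -1.72]
 turn(rotvec) [0.57 0.09 0.22]  shift before turn [-324.6   50.9   14.3]  shift after turn [-324.4   52.3   13.3] mm
```

View pics/w3.png

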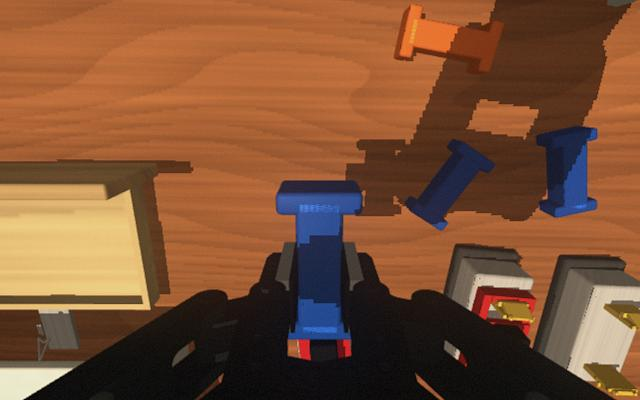

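```bash
python3 -m jog '[{"grip":0.95,"x":-36,"y":6,"z":0,"rx":0,"ry":0,"rz":0},{"grip":0.95,"x":-39,"y":6,"z":0,"rx":0,"ry":0,"rz":0},{"grip":0.95,"x":-39,"y":6,"z":0,"rx":0,"ry":0,"rz":0},{"grip":0.95,"x":-39,"y":6,"z":0,"rx":0,"ry":0,"rz":0},{"grip":0.95,"x":-39,"y":6,"z":0,"rx":0,"ry":0,"rz":0},{"grip":0.95,"x":-39,"y":6,"z":0,"rx":0,"ry":0,"rz":0},{"grip":0.95,"x":-39,"y":6,"z":0,"rx":0,"ry":0,"rz":0},{"grip":0.95,"x":-35,"y":6,"z":0,"rx":0,"ry":0,"rz":0}]'; python3 -m jog '[{"grip":0.95,"x":-18,"y":6,"z":0,"rx":0,"ry":0,"rz":0},{"grip":0.95,"x":0,"y":0,"z":0,"rx":0,"ry":0,"rz":0},{"grip":0.95,"x":0,"y":0,"z":0,"rx":0,"ry":0,"rz":0}]'; python3 plan.py .497 -.281 .041 90.8
python3 stands.py >/dev/null
```

```text
time: 23.87
eef_pos: [0.4891, -0.2635, 0.3221]
tcp_rot: [0.703, 0.711, -0.0, -0.001]
contact_force: [0.8, 0.5, -1.3]
opening: 0.217
time: 24.12
eef_pos: [0.4955, -0.2799, 0.322]
tcp_rot: [0.703, 0.711, 0.0, -0.001]
contact_force: [-0.3, 0.6, -0.9]
opening: 0.217
t=24.12 grasp [ 495.2 -279.6  167. ] yaw 90.61 tilt 0.16 open 0.217 F [-0.3  0.6 -0.9] q [-0.69  0.14  1.91  0.    1.1  -2.27]
 turn(rotvec) [-0.11 -0.12 -0.19]  shift before turn [ -1.7   2.1 126. ]  shift after turn [ -1.4   1.8 126. ] mm
```

View pics/w3.png

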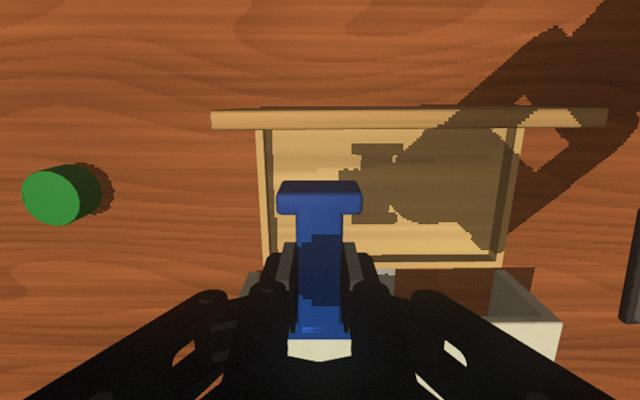

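```bash
python3 -m jog '[{"grip":0.95,"x":-1,"y":2,"z":20,"rx":0,"ry":0,"rz":0},{"grip":0.95,"x":0,"y":0,"z":35,"rx":0,"ry":0,"rz":0},{"grip":0.95,"x":0,"y":0,"z":30,"rx":0,"ry":0,"rz":0},{"grip":0.95,"x":0,"y":0,"z":20,"rx":0,"ry":0,"rz":0},{"grip":0.95,"x":0,"y":0,"z":10,"rx":0,"ry":0,"rz":0},{"grip":0.95,"x":0,"y":0,"z":4,"rx":0,"ry":0,"rz":0},{"grip":0.95,"x":0,"y":0,"z":0,"rx":0,"ry":0,"rz":0},{"grip":0.95,"x":0,"y":0,"z":0,"rx":0,"ry":0,"rz":0}]'; python3 plan.py .497 -.281 .041 90.8
```

```text
time: 24.83
eef_pos: [0.4984, -0.2801, 0.2056]
tcp_rot: [0.702, 0.712, 0.0, 0.001]
contact_force: [-0.1, 0.1, -0.4]
opening: 0.216
t=24.83 grasp [ 498.7 -280.3   50.6] yaw 90.81 tilt 0.12 open 0.216 F [-0.1  0.1 -0.4] q [-0.69  0.31  1.95  0.    0.88 -2.27]
 turn(rotvec) [0.1  0.08 0.01]  shift before turn [-0.6 -1.7  9.6]  shift after turn [-0.6 -1.7  9.6] mm
```

```bash
python3 -m jog '[{"grip":0.95,"x":0,"y":-1,"z":5,"rx":0,"ry":0,"rz":0},{"grip":0.95,"x":0,"y":0,"z":3,"rx":0,"ry":0,"rz":0},{"grip":0.95,"x":0,"y":0,"z":0,"rx":0,"ry":0,"rz":0},{"grip":0.7,"x":0,"y":0,"z":0,"rx":0,"ry":0,"rz":0},{"grip":0.6,"x":0,"y":0,"z":0,"rx":0,"ry":0,"rz":0},{"grip":0.6,"x":0,"y":0,"z":0,"rx":0,"ry":0,"rz":0}]'; python3 plan.py .497 -.281 .041 90.8;  python3 -m jog '[{"grip":0.6,"x":0,"y":0,"z":-15,"rx":0,"ry":0,"rz":0},{"grip":0.6,"x":0,"y":0,"z":-40,"rx":0,"ry":0,"rz":0},{"grip":0.4,"x":0,"y":0,"z":-41,"rx":0,"ry":0,"rz":0},{"grip":0,"x":0,"y":0,"z":-41,"rx":0,"ry":0,"rz":0},{"grip":0,"x":0,"y":0,"z":-30,"rx":0,"ry":0,"rz":0},{"grip":0,"x":0,"y":0,"z":0,"rx":0,"ry":0,"rz":0}]'; python3 stands.py; python3 plan.py .438 .155 .16 58.4
```

```text
time: 25.33
eef_pos: [0.497, -0.2804, 0.1967]
tcp_rot: [0.702, 0.712, 0.0, 0.0]
contact_force: [0.3, 0.2, 1.0]
opening: 0.403
t=25.33 grasp [ 497.1 -280.5   41.7] yaw 90.77 tilt 0.04 open 0.403 F [0.3 0.2 1. ] q [-0.69  0.32  1.96 -0.    0.86 -2.28]
 turn(rotvec) [ 0.03  0.03 -0.03]  shift before turn [-0.5 -0.1  0.7]  shift after turn [-0.5 -0.1  0.7] mm
time: 25.83
eef_pos: [0.4984, -0.2814, 0.3727]
tcp_rot: [0.702, 0.712, 0.001, 0.008]
contact_force: [2.2, -0.4, 1.2]
opening: 0.945
grey (462, 279, 68, 42) (623, -106, 68, 47, 89.6)
grey (248, 279, 180, 94) (660, -262, 188, 117, -89.0)
 blue (306, 135, 37, 74) (498, -281, 73, 35, 1.0) (503, -281, 78, 38, 1.0)
t=25.88 grasp [ 499.  -282.   213.9] yaw 90.78 tilt 0.61 open 0.998 F [-0.5  0.3  0.4] q [-0.69  0.09  1.87 -0.    1.17 -2.28]
 turn(rotvec) [ 0.56  0.25 32.38]  shift before turn [438.2 -55.5  50.4]  shift after turn [ 340.2 -280.9   53.9] mm
```

View pics/w3.png

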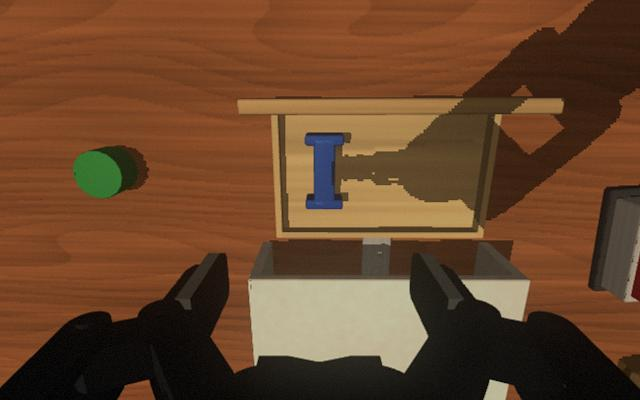

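```bash
python3 -m jog '[{"grip":0,"x":36,"y":-3,"z":0,"rx":0,"ry":0,"rz":0},{"grip":0,"x":40,"y":-5,"z":0,"rx":0,"ry":0,"rz":0},{"grip":0,"x":40,"y":-5,"z":0,"rx":0,"ry":0,"rz":0},{"grip":0,"x":40,"y":-5,"z":0,"rx":0,"ry":0,"rz":0},{"grip":0,"x":40,"y":-5,"z":0,"rx":0,"ry":0,"rz":0},{"grip":0,"x":40,"y":-5,"z":0,"rx":0,"ry":0,"rz":0},{"grip":0,"x":40,"y":-5,"z":0,"rx":0,"ry":0,"rz":0},{"grip":0,"x":40,"y":-5,"z":0,"rx":0,"ry":0,"rz":0}]'; python3 -m jog '[{"grip":0,"x":40,"y":-5,"z":0,"rx":0,"ry":0,"rz":0},{"grip":0,"x":40,"y":-5,"z":0,"rx":0,"ry":0,"rz":0},{"grip":0,"x":35,"y":-5,"z":0,"rx":0,"ry":0,"rz":0},{"grip":0,"x":0,"y":0,"z":10,"rx":0,"ry":0,"rz":6.5},{"grip":0,"x":0,"y":0,"z":10,"rx":0,"ry":0,"rz":6.5},{"grip":0,"x":0,"y":0,"z":10,"rx":0,"ry":0,"rz":6.5},{"grip":0,"x":0,"y":0,"z":10,"rx":0,"ry":0,"rz":6.5},{"grip":0,"x":0,"y":0,"z":0,"rx":0,"ry":0,"rz":6.5}]'; python3 plan.py .438 .155 .1 58.4; python3 stands.py; python3 plan.py .438 .155 .1 58.4
```

```text
time: 26.55
eef_pos: [0.4533, 0.0369, 0.3617]
tcp_rot: [0.703, 0.712, -0.001, -0.001]
contact_force: [1.0, 0.3, -0.5]
opening: 0.999
time: 27.22
eef_pos: [0.4365, 0.15, 0.3192]
tcp_rot: [0.875, 0.485, -0.003, -0.001]
contact_force: [-0.4, -0.1, 0.5]
opening: 1.005
t=27.22 grasp [435.4 149.9 164.2] yaw 57.98 tilt 0.42 open 1.005 F [-0.4 -0.1  0.5] q [ 0.11 -0.1   2.16 -0.    1.09 -0.9 ]
 turn(rotvec) [-0.33  0.26 -0.42]  shift before turn [ 6.  -0.1 64.2]  shift after turn [ 5.7 -0.4 64.2] mm
grey (515, 168, 111, 132) (566, 306, 105, 60, 1.9)
grey (582, 0, 58, 82) (445, 373, 58, 37, -17.0)
 blue (308, 162, 40, 71) (443, 152, 60, 33, -31.9) (449, 149, 66, 36, -31.9)
 blue (385, 60, 92, 94) (424, 256, 72, 35, 14.4) (428, 263, 78, 38, 14.4)
t=27.27 grasp [435.9 149.9 165.1] yaw 57.77 tilt 0.35 open 1.000 F [ 0.6  0.6 -0.1] q [ 0.11 -0.1   2.16  0.    1.09 -0.9 ]
 turn(rotvec) [-0.27  0.21 -0.63]  shift before turn [ 5.7 -0.7 65.1]  shift after turn [ 5.4 -0.9 65.1] mm
```

View pics/w3.png

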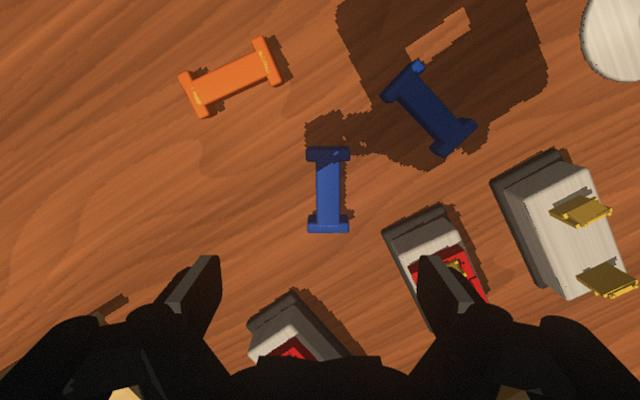

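```bash
python3 -m jog '[{"grip":0.45,"x":5,"y":-1,"z":20,"rx":0,"ry":0,"rz":-0.4},{"grip":0.45,"x":0,"y":0,"z":30,"rx":0,"ry":0,"rz":0},{"grip":0.45,"x":0,"y":0,"z":25,"rx":0,"ry":0,"rz":0},{"grip":0.45,"x":0,"y":0,"z":10,"rx":0,"ry":0,"rz":0},{"grip":0.45,"x":0,"y":0,"z":0,"rx":0,"ry":0,"rz":0},{"grip":0.45,"x":0,"y":0,"z":0,"rx":0,"ry":0,"rz":0}]';  python3 plan.py .438 .155 .029 58.2; python3 stands.py
```

```text
time: 27.77
eef_pos: [0.4398, 0.1547, 0.238]
tcp_rot: [0.872, 0.49, -0.001, -0.0]
contact_force: [1.4, -0.4, 0.1]
opening: 0.551
t=27.77 grasp [439.5 154.7  83. ] yaw 58.72 tilt 0.08 open 0.551 F [ 1.4 -0.4  0.1] q [ 0.12  0.04  2.2   0.    0.91 -0.9 ]
 turn(rotvec) [-0.06  0.05  0.52]  shift before turn [-0.5 -1.4 54. ]  shift after turn [-0.5 -1.5 54. ] mm
grey (562, 224, 78, 146) (553, 283, 112, 36, -1.6)
 blue (292, 218, 56, 62) (451, 147, 40, 34, -31.2) (461, 141, 45, 39, -31.2)
 blue (397, 40, 137, 140) (424, 255, 73, 38, 14.4) (430, 263, 83, 43, 14.4)
```

View pics/w3.png

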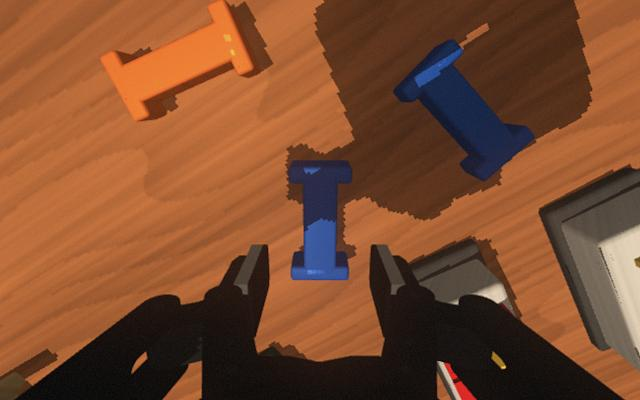

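```bash
python3 -m jog '[{"grip":0.45,"x":-0.5,"y":-1.5,"z":15,"rx":0,"ry":0,"rz":0.4},{"grip":0.45,"x":0,"y":0,"z":20,"rx":0,"ry":0,"rz":0},{"grip":0.45,"x":0,"y":0,"z":14,"rx":0,"ry":0,"rz":0},{"grip":0.45,"x":0,"y":0,"z":4,"rx":0,"ry":0,"rz":0},{"grip":0.45,"x":0,"y":0,"z":0,"rx":0,"ry":0,"rz":0},{"grip":0.45,"x":0,"y":0,"z":0,"rx":0,"ry":0,"rz":0}]';  python3 plan.py .438 .155 .029 58.2; python3 stands.py >/dev/null
```

```text
time: 28.32
eef_pos: [0.4391, 0.1552, 0.1867]
tcp_rot: [0.873, 0.487, 0.001, 0.0]
contact_force: [0.2, 0.2, 0.1]
opening: 0.548
t=28.32 grasp [439.5 155.3  31.7] yaw 58.29 tilt 0.15 open 0.548 F [0.2 0.2 0.1] q [ 0.12  0.14  2.21  0.    0.79 -0.9 ]
 turn(rotvec) [ 0.11 -0.09  0.09]  shift before turn [-1.  -1.1  2.7]  shift after turn [-1.  -1.1  2.7] mm
```

View pics/w3.png

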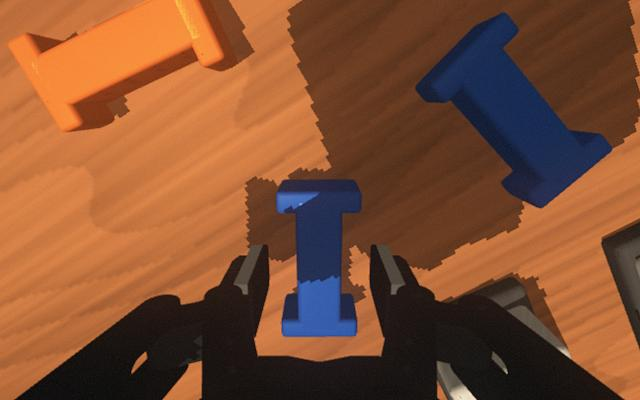

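```bash
python3 -m jog '[{"grip":0.45,"x":-0.5,"y":-1,"z":2.5,"rx":0,"ry":0,"rz":0},{"grip":0.95,"x":0,"y":0,"z":0,"rx":0,"ry":0,"rz":0},{"grip":0.95,"x":0,"y":0,"z":0,"rx":0,"ry":0,"rz":0},{"grip":0.95,"x":0,"y":0,"z":0,"rx":0,"ry":0,"rz":0},{"grip":0.95,"x":0,"y":0,"z":0,"rx":0,"ry":0,"rz":0},{"grip":0.95,"x":0,"y":0,"z":0,"rx":0,"ry":0,"rz":0}]' 50; python3 plan.py .438 .155 .029 58.2; python3 -m jog '[{"grip":0.95,"x":0,"y":0,"z":-15,"rx":0,"ry":0,"rz":0},{"grip":0.95,"x":0,"y":0,"z":-35,"rx":0,"ry":0,"rz":0},{"grip":0.95,"x":0,"y":0,"z":-35,"rx":0,"ry":0,"rz":-6.5},{"grip":0.95,"x":0,"y":0,"z":-35,"rx":0,"ry":0,"rz":-6.5},{"grip":0.95,"x":0,"y":0,"z":-20,"rx":0,"ry":0,"rz":-6.5},{"grip":0.95,"x":0,"y":0,"z":0,"rx":0,"ry":0,"rz":-6.5},{"grip":0.95,"x":0,"y":0,"z":0,"rx":0,"ry":0,"rz":-6.5}]'; python3 plan.py .497 -.223 .16 90.8; python3 stands.py >/dev/null;  python3 plan.py .497 -.223 .16 90.8
```

```text
time: 28.87
eef_pos: [0.4376, 0.1553, 0.1835]
tcp_rot: [0.873, 0.487, 0.001, 0.0]
contact_force: [-0.7, -0.9, 5.2]
opening: 0.221
t=28.87 grasp [437.7 155.3  28.5] yaw 58.28 tilt 0.07 open 0.221 F [-0.7 -0.9  5.2] q [ 0.12  0.14  2.21  0.    0.78 -0.9 ]
 turn(rotvec) [ 0.05 -0.04  0.08]  shift before turn [-0.1  0.4 -0.5]  shift after turn [-0.1  0.4 -0.5] mm
time: 29.45
eef_pos: [0.4375, 0.1553, 0.3247]
tcp_rot: [0.7, 0.714, 0.002, 0.001]
contact_force: [-0.4, -0.2, -1.3]
opening: 0.221
t=29.45 grasp [438.1 155.3 169.7] yaw 91.11 tilt 0.24 open 0.221 F [-0.4 -0.2 -1.3] q [ 0.12 -0.11  2.15 -0.    1.09 -1.47]
 turn(rotvec) [ 0.23 -0.02  0.31]  shift before turn [-379.4   51.5    9.8]  shift after turn [-379.1   53.6    9.7] mm
t=29.50 grasp [437.3 155.2 168.4] yaw 91.31 tilt 0.09 open 0.222 F [ 0.3 -0.1 -1.4] q [ 0.12 -0.1   2.15 -0.    1.09 -1.47]
 turn(rotvec) [ 0.09 -0.01  0.51]  shift before turn [-379.5   51.     8.5]  shift after turn [-379.    54.4    8.4] mm
```

View pics/w3.png

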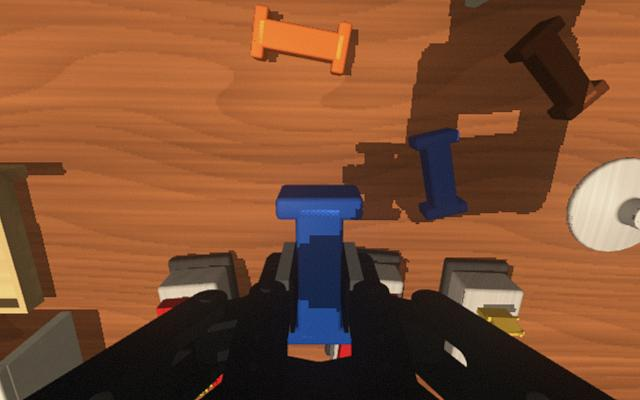

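```bash
python3 -m jog '[{"grip":0.95,"x":-34,"y":5,"z":0,"rx":0,"ry":0,"rz":0.5},{"grip":0.95,"x":-38,"y":5,"z":0,"rx":0,"ry":0,"rz":0},{"grip":0.95,"x":-38,"y":5,"z":0,"rx":0,"ry":0,"rz":0},{"grip":0.95,"x":-38,"y":5,"z":0,"rx":0,"ry":0,"rz":0},{"grip":0.95,"x":-38,"y":6,"z":0,"rx":0,"ry":0,"rz":0},{"grip":0.95,"x":-38,"y":6,"z":0,"rx":0,"ry":0,"rz":0},{"grip":0.95,"x":-38,"y":6,"z":0,"rx":0,"ry":0,"rz":0},{"grip":0.95,"x":-38,"y":6,"z":0,"rx":0,"ry":0,"rz":0}]'; python3 -m jog '[{"grip":0.95,"x":-38,"y":5,"z":0,"rx":0,"ry":0,"rz":0},{"grip":0.95,"x":-30,"y":3,"z":0,"rx":0,"ry":0,"rz":0},{"grip":0.95,"x":-11,"y":2,"z":0,"rx":0,"ry":0,"rz":0},{"grip":0.95,"x":0,"y":0,"z":0,"rx":0,"ry":0,"rz":0},{"grip":0.95,"x":0,"y":0,"z":0,"rx":0,"ry":0,"rz":0}]'; python3 plan.py .497 -.223 .041 90.8; python3 stands.py >/dev/null
```

```text
time: 30.17
eef_pos: [0.4825, -0.1464, 0.3219]
tcp_rot: [0.706, 0.708, -0.0, -0.001]
contact_force: [1.5, 0.5, 0.1]
opening: 0.217
time: 30.58
eef_pos: [0.493, -0.2232, 0.3218]
tcp_rot: [0.706, 0.708, 0.0, -0.001]
contact_force: [0.5, 0.8, -0.5]
opening: 0.219
t=30.58 grasp [ 492.7 -222.9  166.8] yaw 90.16 tilt 0.15 open 0.219 F [ 0.5  0.8 -0.5] q [-0.61  0.08  1.98  0.    1.09 -2.19]
 turn(rotvec) [-0.1  -0.11 -0.64]  shift before turn [ -0.4   4.5 125.8]  shift after turn [ -0.2   4.3 125.8] mm
```

View pics/w3.png

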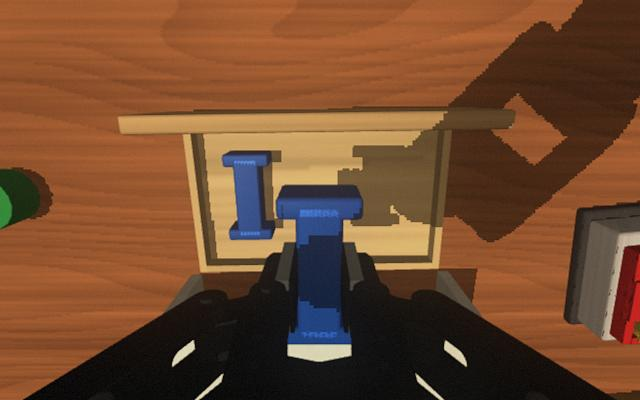

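```bash
python3 -m jog '[{"grip":0.95,"x":0,"y":4,"z":20,"rx":0,"ry":0,"rz":-0.6},{"grip":0.95,"x":0,"y":0,"z":35,"rx":0,"ry":0,"rz":0},{"grip":0.95,"x":0,"y":0,"z":30,"rx":0,"ry":0,"rz":0},{"grip":0.95,"x":0,"y":0,"z":20,"rx":0,"ry":0,"rz":0},{"grip":0.95,"x":0,"y":0,"z":10,"rx":0,"ry":0,"rz":0},{"grip":0.95,"x":0,"y":0,"z":6,"rx":0,"ry":0,"rz":0},{"grip":0.95,"x":0,"y":0,"z":0,"rx":0,"ry":0,"rz":0},{"grip":0.95,"x":0,"y":0,"z":0,"rx":0,"ry":0,"rz":0}]'; python3 plan.py .497 -.223 .041 90.8
```

```text
time: 31.3
eef_pos: [0.4978, -0.2231, 0.2029]
tcp_rot: [0.701, 0.713, 0.0, 0.001]
contact_force: [0.0, -0.4, 0.0]
opening: 0.219
t=31.30 grasp [ 498.1 -223.3   47.9] yaw 90.92 tilt 0.10 open 0.219 F [ 0.  -0.4  0. ] q [-0.61  0.26  2.02  0.    0.86 -2.19]
 turn(rotvec) [0.08 0.06 0.12]  shift before turn [ 0.3 -1.1  6.9]  shift after turn [ 0.3 -1.1  6.9] mm
```

```bash
python3 -m jog '[{"grip":0.95,"x":0,"y":-1,"z":4,"rx":0,"ry":0,"rz":0},{"grip":0.95,"x":0,"y":0,"z":2,"rx":0,"ry":0,"rz":0},{"grip":0.95,"x":0,"y":0,"z":0,"rx":0,"ry":0,"rz":0},{"grip":0.7,"x":0,"y":0,"z":0,"rx":0,"ry":0,"rz":0},{"grip":0.6,"x":0,"y":0,"z":0,"rx":0,"ry":0,"rz":0},{"grip":0.6,"x":0,"y":0,"z":0,"rx":0,"ry":0,"rz":0}]';  python3 -m jog '[{"grip":0.6,"x":0,"y":0,"z":-15,"rx":0,"ry":0,"rz":0},{"grip":0.6,"x":0,"y":0,"z":-40,"rx":0,"ry":0,"rz":0},{"grip":0.4,"x":0,"y":0,"z":-41,"rx":0,"ry":0,"rz":0},{"grip":0,"x":0,"y":0,"z":-41,"rx":0,"ry":0,"rz":0},{"grip":0,"x":0,"y":0,"z":-30,"rx":0,"ry":0,"rz":0},{"grip":0,"x":0,"y":0,"z":0,"rx":0,"ry":0,"rz":0}]'; python3 stands.py; python3 plan.py .425 .256 .16 104.2
```

```text
time: 31.8
eef_pos: [0.4964, -0.2237, 0.1962]
tcp_rot: [0.702, 0.712, 0.0, 0.0]
contact_force: [-0.0, -0.2, 0.0]
opening: 0.401
time: 32.3
eef_pos: [0.4979, -0.2245, 0.3719]
tcp_rot: [0.702, 0.713, 0.001, 0.008]
contact_force: [0.8, -0.2, 0.7]
opening: 0.943
grey (210, 278, 218, 95) (660, -227, 232, 118, -88.5)
 blue (305, 137, 38, 74) (499, -224, 73, 35, 0.4) (505, -224, 78, 38, 0.4)
 blue (243, 135, 40, 73) (498, -283, 72, 35, 0.9) (503, -287, 77, 38, 0.9)
t=32.35 grasp [ 498.5 -225.   213.2] yaw 90.88 tilt 0.60 open 0.996 F [-0.3  0.2  0.1] q [-0.61  0.03  1.93 -0.    1.17 -2.2 ]
 turn(rotvec) [  0.44   0.4  -13.32]  shift before turn [482.4 -66.5  49.7]  shift after turn [484.4  46.7  53.2] mm
```

View pics/w3.png

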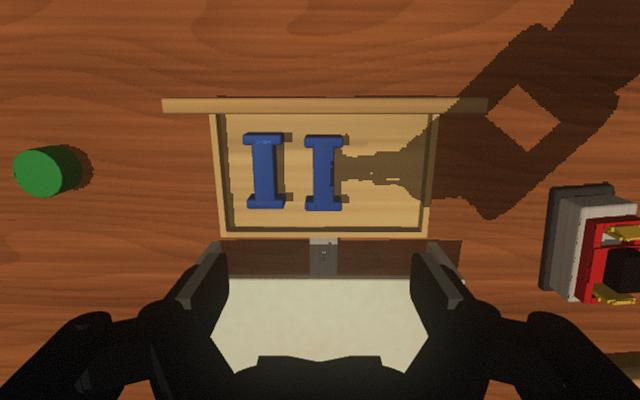

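```bash
python3 -m jog '[{"grip":0,"x":36,"y":-4,"z":0,"rx":0,"ry":0,"rz":0},{"grip":0,"x":40,"y":-5,"z":0,"rx":0,"ry":0,"rz":0},{"grip":0,"x":40,"y":-5,"z":0,"rx":0,"ry":0,"rz":0},{"grip":0,"x":40,"y":-5,"z":0,"rx":0,"ry":0,"rz":0},{"grip":0,"x":40,"y":-5,"z":0,"rx":0,"ry":0,"rz":0},{"grip":0,"x":40,"y":-6,"z":0,"rx":0,"ry":0,"rz":0},{"grip":0,"x":40,"y":-6,"z":0,"rx":0,"ry":0,"rz":0},{"grip":0,"x":40,"y":-6,"z":0,"rx":0,"ry":0,"rz":0}]'; python3 -m jog '[{"grip":0,"x":40,"y":-5,"z":0,"rx":0,"ry":0,"rz":0},{"grip":0,"x":40,"y":-5,"z":0,"rx":0,"ry":0,"rz":0},{"grip":0,"x":40,"y":-5,"z":0,"rx":0,"ry":0,"rz":0},{"grip":0,"x":34,"y":-5,"z":0,"rx":0,"ry":0,"rz":0},{"grip":0,"x":12,"y":-5,"z":10,"rx":0,"ry":0,"rz":-6.6},{"grip":0,"x":0,"y":0,"z":10,"rx":0,"ry":0,"rz":-6.7},{"grip":0,"x":0,"y":0,"z":10,"rx":0,"ry":0,"rz":0},{"grip":0,"x":0,"y":0,"z":0,"rx":0,"ry":0,"rz":0}]'; python3 stands.py; python3 plan.py .425 .256 .09 104.2
```

```text
time: 33.02
eef_pos: [0.4482, 0.0936, 0.3611]
tcp_rot: [0.702, 0.712, -0.001, -0.001]
contact_force: [0.4, 0.9, 0.9]
opening: 0.999
time: 33.68
eef_pos: [0.4207, 0.2571, 0.3289]
tcp_rot: [0.615, 0.788, -0.003, -0.002]
contact_force: [-0.4, 0.2, 0.1]
opening: 1.0
grey (301, 294, 72, 68) (540, 303, 69, 54, -1.4)
grey (438, 219, 92, 82) (436, 407, 74, 57, 61.6)
grey (322, 0, 78, 40) (290, 253, 52, 24, -76.0)
 blue (298, 155, 41, 80) (425, 257, 71, 34, 14.7) (431, 258, 77, 37, 14.7)
t=33.73 grasp [420.5 256.7 175.3] yaw 104.00 tilt 0.29 open 0.998 F [-0.3  0.3  0.2] q [ 0.34 -0.04  2.08 -0.    1.11 -1.47]
 turn(rotvec) [-0.29  0.03 -0.2 ]  shift before turn [-1.7  4.7 85.2]  shift after turn [-1.7  4.2 85.3] mm
```

View pics/w3.png

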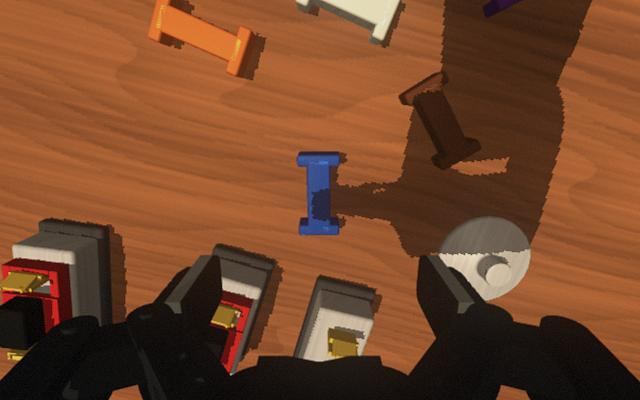

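```bash
python3 -m jog '[{"grip":0.45,"x":-1.5,"y":4.5,"z":20,"rx":0,"ry":0,"rz":-0.4},{"grip":0.45,"x":0,"y":0,"z":40,"rx":0,"ry":0,"rz":0},{"grip":0.45,"x":0,"y":0,"z":30,"rx":0,"ry":0,"rz":0},{"grip":0.45,"x":0,"y":0,"z":15,"rx":0,"ry":0,"rz":0},{"grip":0.45,"x":0,"y":0,"z":0,"rx":0,"ry":0,"rz":0},{"grip":0.45,"x":0,"y":0,"z":0,"rx":0,"ry":0,"rz":0}]';  python3 plan.py .4255 .2565 .029 104.5
```

```text
time: 34.23
eef_pos: [0.4268, 0.2564, 0.2274]
tcp_rot: [0.613, 0.79, -0.001, -0.0]
contact_force: [-0.1, 0.5, 0.3]
opening: 0.55
t=34.23 grasp [426.6 256.3  72.4] yaw 104.42 tilt 0.10 open 0.550 F [-0.1  0.5  0.3] q [ 0.34  0.13  2.13  0.    0.89 -1.49]
 turn(rotvec) [-0.1   0.01 -0.08]  shift before turn [ 0.4 -0.9 43.4]  shift after turn [ 0.4 -1.  43.4] mm
```

```bash
python3 -m jog '[{"grip":0.45,"x":0.5,"y":-1,"z":15,"rx":0,"ry":0,"rz":0},{"grip":0.45,"x":0,"y":0,"z":15,"rx":0,"ry":0,"rz":0},{"grip":0.45,"x":0,"y":0,"z":10,"rx":0,"ry":0,"rz":0},{"grip":0.45,"x":0,"y":0,"z":3,"rx":0,"ry":0,"rz":0},{"grip":0.45,"x":0,"y":0,"z":0,"rx":0,"ry":0,"rz":0},{"grip":0.45,"x":0,"y":0,"z":0,"rx":0,"ry":0,"rz":0}]';  python3 plan.py .4255 .2565 .029 104.5; python3 stands.py > /dev/null
```

```text
time: 34.73
eef_pos: [0.4261, 0.2574, 0.1858]
tcp_rot: [0.612, 0.791, 0.001, 0.0]
contact_force: [-0.3, 0.6, -0.2]
opening: 0.548
t=34.73 grasp [426.4 257.5  30.8] yaw 104.55 tilt 0.10 open 0.548 F [-0.3  0.6 -0.2] q [ 0.34  0.2   2.13  0.    0.8  -1.49]
 turn(rotvec) [ 0.1  -0.01  0.05]  shift before turn [-0.8 -1.1  1.8]  shift after turn [-0.8 -1.1  1.8] mm
```

View pics/w3.png

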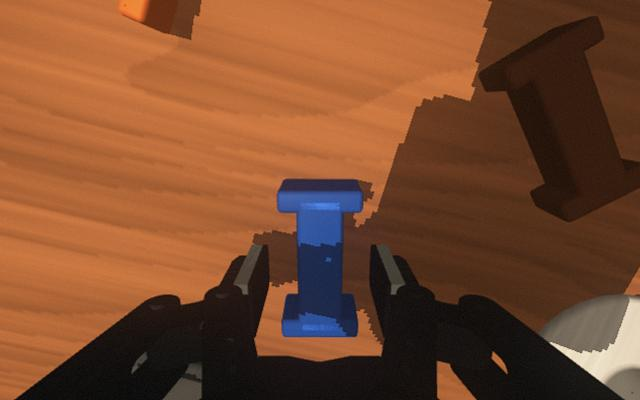

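```bash
python3 -m jog '[{"grip":0.45,"x":-0.5,"y":-1,"z":1.5,"rx":0,"ry":0,"rz":0},{"grip":0.95,"x":0,"y":0,"z":0,"rx":0,"ry":0,"rz":0},{"grip":0.95,"x":0,"y":0,"z":0,"rx":0,"ry":0,"rz":0},{"grip":0.95,"x":0,"y":0,"z":0,"rx":0,"ry":0,"rz":0},{"grip":0.95,"x":0,"y":0,"z":0,"rx":0,"ry":0,"rz":0},{"grip":0.95,"x":0,"y":0,"z":0,"rx":0,"ry":0,"rz":0}]' 50; python3 -m jog '[{"grip":0.95,"x":0,"y":0,"z":-15,"rx":0,"ry":0,"rz":0},{"grip":0.95,"x":0,"y":0,"z":-35,"rx":0,"ry":0,"rz":0},{"grip":0.95,"x":0,"y":0,"z":-35,"rx":0,"ry":0,"rz":0},{"grip":0.95,"x":0,"y":0,"z":-35,"rx":0,"ry":0,"rz":6.8},{"grip":0.95,"x":0,"y":0,"z":-20,"rx":0,"ry":0,"rz":6.8},{"grip":0.95,"x":0,"y":0,"z":0,"rx":0,"ry":0,"rz":0}]';  python3 stands.py >/dev/null;  python3 plan.py .497 -.165 .16 90.8
```

```text
time: 35.28
eef_pos: [0.425, 0.2567, 0.1838]
tcp_rot: [0.612, 0.791, 0.0, 0.0]
contact_force: [-0.5, -0.5, 3.9]
opening: 0.216
time: 35.78
eef_pos: [0.4261, 0.2572, 0.3289]
tcp_rot: [0.702, 0.712, 0.005, 0.002]
contact_force: [1.3, 0.4, 0.1]
opening: 0.219
t=35.83 grasp [426.2 257.2 171. ] yaw 91.02 tilt 0.35 open 0.218 F [ 0.6 -0.3  0.1] q [ 0.34 -0.03  2.08  0.    1.09 -1.25]
 turn(rotvec) [ 0.33 -0.11  0.22]  shift before turn [-423.4   63.2   10.5]  shift after turn [-423.1   64.9   11. ] mm
```

View pics/w3.png

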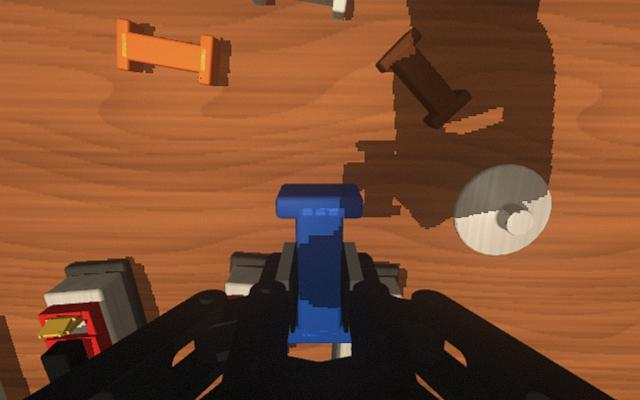

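```bash
python3 -m jog '[{"grip":0.95,"x":-34,"y":5,"z":0,"rx":0,"ry":0,"rz":0.2},{"grip":0.95,"x":-38,"y":6,"z":0,"rx":0,"ry":0,"rz":0},{"grip":0.95,"x":-38,"y":6,"z":0,"rx":0,"ry":0,"rz":0},{"grip":0.95,"x":-38,"y":6,"z":0,"rx":0,"ry":0,"rz":0},{"grip":0.95,"x":-38,"y":6,"z":0,"rx":0,"ry":0,"rz":0},{"grip":0.95,"x":-38,"y":6,"z":0,"rx":0,"ry":0,"rz":0},{"grip":0.95,"x":-38,"y":6,"z":0,"rx":0,"ry":0,"rz":0},{"grip":0.95,"x":-38,"y":6,"z":0,"rx":0,"ry":0,"rz":0}]'; python3 -m jog '[{"grip":0.95,"x":-38,"y":6,"z":0,"rx":0,"ry":0,"rz":0},{"grip":0.95,"x":-38,"y":6,"z":0,"rx":0,"ry":0,"rz":0},{"grip":0.95,"x":-34,"y":4,"z":0,"rx":0,"ry":0,"rz":0},{"grip":0.95,"x":-13,"y":2,"z":0,"rx":0,"ry":0,"rz":0},{"grip":0.95,"x":0,"y":0,"z":0,"rx":0,"ry":0,"rz":0},{"grip":0.95,"x":0,"y":0,"z":0,"rx":0,"ry":0,"rz":0}]'; python3 plan.py .497 -.165 .041 90.8; python3 stands.py
```

```text
time: 36.5
eef_pos: [0.475, -0.0444, 0.3208]
tcp_rot: [0.702, 0.712, -0.001, -0.002]
contact_force: [0.5, 0.7, -0.0]
opening: 0.215
time: 37.0
eef_pos: [0.495, -0.1654, 0.3213]
tcp_rot: [0.702, 0.712, -0.0, -0.002]
contact_force: [-0.4, 1.0, -1.2]
opening: 0.218
t=37.00 grasp [ 494.5 -165.   166.3] yaw 90.74 tilt 0.24 open 0.218 F [-0.4  1.  -1.2] q [-0.52  0.04  2.02  0.    1.09 -2.1 ]
 turn(rotvec) [-0.19 -0.15 -0.05]  shift before turn [ -0.3   2.9 125.3]  shift after turn [  0.    2.5 125.3] mm
grey (72, 317, 75, 47) (615, -355, 77, 36, -56.3)
grey (529, 228, 82, 113) (569, 40, 103, 64, 5.2)
 blue (276, 197, 86, 146) (571, -165, 145, 72, 0.7) (584, -164, 158, 78, 0.7)
 blue (221, 154, 49, 85) (500, -226, 73, 36, 0.9) (507, -232, 80, 39, 0.9)
 blue (148, 151, 53, 86) (499, -286, 74, 35, 0.8) (506, -296, 80, 39, 0.8)
```

View pics/w3.png

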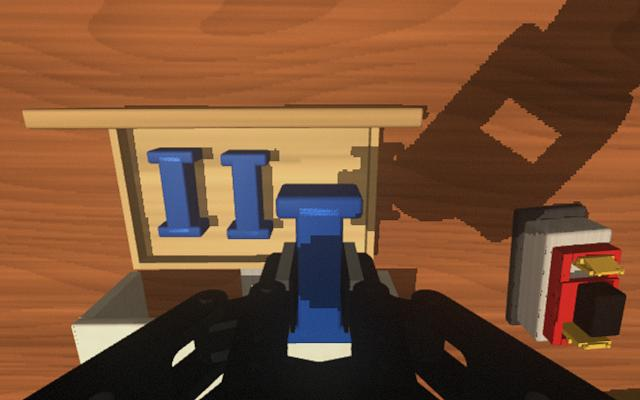

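```bash
python3 -m jog '[{"grip":0.95,"x":0,"y":2,"z":20,"rx":0,"ry":0,"rz":0},{"grip":0.95,"x":0,"y":0,"z":35,"rx":0,"ry":0,"rz":0},{"grip":0.95,"x":0,"y":0,"z":30,"rx":0,"ry":0,"rz":0},{"grip":0.95,"x":0,"y":0,"z":20,"rx":0,"ry":0,"rz":0},{"grip":0.95,"x":0,"y":0,"z":10,"rx":0,"ry":0,"rz":0},{"grip":0.95,"x":0,"y":0,"z":6,"rx":0,"ry":0,"rz":0},{"grip":0.95,"x":0,"y":0,"z":0,"rx":0,"ry":0,"rz":0},{"grip":0.95,"x":0,"y":0,"z":0,"rx":0,"ry":0,"rz":0}]'; python3 plan.py .497 -.165 .041 90.8
```

```text
time: 37.72
eef_pos: [0.4981, -0.1651, 0.2032]
tcp_rot: [0.702, 0.712, 0.0, 0.001]
contact_force: [-0.2, -0.6, -0.1]
opening: 0.215
t=37.72 grasp [ 498.3 -165.2   48.2] yaw 90.84 tilt 0.09 open 0.215 F [-0.2 -0.6 -0.1] q [-0.51  0.22  2.07  0.    0.85 -2.1 ]
 turn(rotvec) [0.08 0.04 0.04]  shift before turn [ 0.2 -1.3  7.2]  shift after turn [ 0.2 -1.3  7.2] mm
```

```bash
python3 -m jog '[{"grip":0.95,"x":0,"y":-1,"z":4,"rx":0,"ry":0,"rz":0},{"grip":0.95,"x":0,"y":0,"z":2,"rx":0,"ry":0,"rz":0},{"grip":0.95,"x":0,"y":0,"z":0,"rx":0,"ry":0,"rz":0},{"grip":0.7,"x":0,"y":0,"z":0,"rx":0,"ry":0,"rz":0},{"grip":0.6,"x":0,"y":0,"z":0,"rx":0,"ry":0,"rz":0},{"grip":0.6,"x":0,"y":0,"z":0,"rx":0,"ry":0,"rz":0}]';  python3 -m jog '[{"grip":0.6,"x":0,"y":0,"z":-15,"rx":0,"ry":0,"rz":0},{"grip":0.6,"x":0,"y":0,"z":-40,"rx":0,"ry":0,"rz":0},{"grip":0.4,"x":0,"y":0,"z":-41,"rx":0,"ry":0,"rz":0},{"grip":0,"x":0,"y":0,"z":-41,"rx":0,"ry":0,"rz":0},{"grip":0,"x":0,"y":0,"z":-30,"rx":0,"ry":0,"rz":0},{"grip":0,"x":0,"y":0,"z":0,"rx":0,"ry":0,"rz":0}]'; python3 stands.py; python3 red.py .059; python3 plan.py .40 -.223 .12 90.8
python3 - <<'E'
from h import *
shot("side","pics/s20.png")
E
```

```text
time: 38.22
eef_pos: [0.4967, -0.1656, 0.1967]
tcp_rot: [0.702, 0.712, 0.0, 0.0]
contact_force: [-0.3, 0.4, 0.6]
opening: 0.399
time: 38.72
eef_pos: [0.4982, -0.1663, 0.3722]
tcp_rot: [0.702, 0.712, 0.002, 0.008]
contact_force: [1.7, -0.4, 1.5]
opening: 0.941
grey (210, 277, 188, 96) (661, -186, 197, 120, -88.9)
grey (118, 277, 62, 42) (628, -341, 63, 49, -88.9)
 blue (304, 137, 38, 73) (499, -166, 72, 35, 1.0) (505, -166, 77, 38, 1.0)
 blue (241, 136, 40, 73) (499, -226, 72, 35, 1.3) (505, -231, 78, 37, 1.3)
 blue (179, 133, 44, 74) (498, -285, 73, 35, 1.0) (503, -294, 78, 38, 1.0)
red (517, 217, 65, 89) (569, 45, 90, 53, 5.9)
t=38.82 grasp [ 497.4 -165.9  210.3] yaw 90.78 tilt 0.25 open 1.002 F [-0.1 -0.5 -0.1] q [-0.52 -0.01  1.98 -0.    1.17 -2.1 ]
 turn(rotvec) [ 0.21  0.13 -0.02]  shift before turn [-55.6 -98.5  90.1]  shift after turn [-55.7 -98.2  90.3] mm
```

View pics/w3.png

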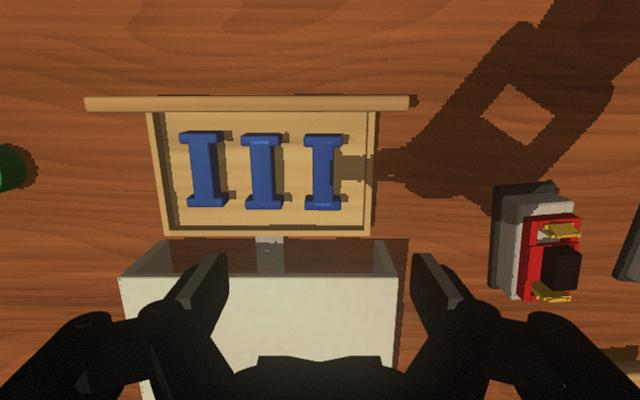

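View pics/s20.png

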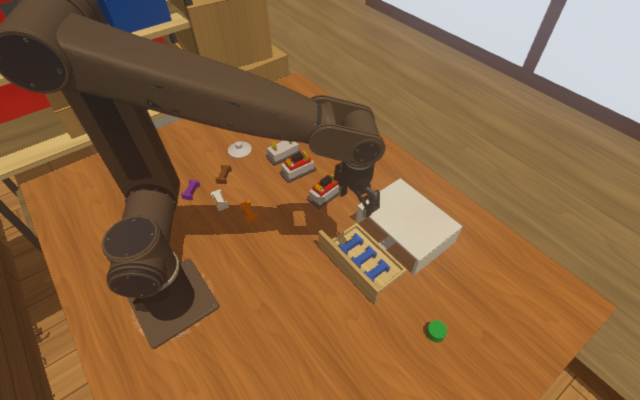

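```bash
python3 -m jog '[{"grip":1,"x":-19,"y":-33,"z":0,"rx":0,"ry":0,"rz":0},{"grip":1,"x":-19,"y":-34,"z":0,"rx":0,"ry":0,"rz":0},{"grip":1,"x":-18,"y":-34,"z":0,"rx":0,"ry":0,"rz":0},{"grip":1,"x":0,"y":-2,"z":20,"rx":0,"ry":0,"rz":0},{"grip":1,"x":0,"y":0,"z":35,"rx":0,"ry":0,"rz":0},{"grip":1,"x":0,"y":0,"z":20,"rx":0,"ry":0,"rz":0},{"grip":1,"x":0,"y":0,"z":0,"rx":0,"ry":0,"rz":0},{"grip":1,"x":0,"y":0,"z":0,"rx":0,"ry":0,"rz":0}]' 60; python3 plan.py .395 -.223 .048 90.8; python3 stands.py >/dev/null
```

```text
time: 39.53
eef_pos: [0.3934, -0.2222, 0.2856]
tcp_rot: [0.702, 0.712, -0.0, -0.003]
contact_force: [0.6, -0.2, 1.0]
opening: -0.003
t=39.53 grasp [ 392.7 -221.5  130.6] yaw 90.77 tilt 0.39 open -0.003 F [ 0.6 -0.2  1. ] q [-0.74 -0.08  2.21  0.    1.02 -2.32]
 turn(rotvec) [-0.28 -0.27 -0.03]  shift before turn [-1.9  2.7 82.6]  shift after turn [-1.6  2.3 82.6] mm
```

View pics/w3.png

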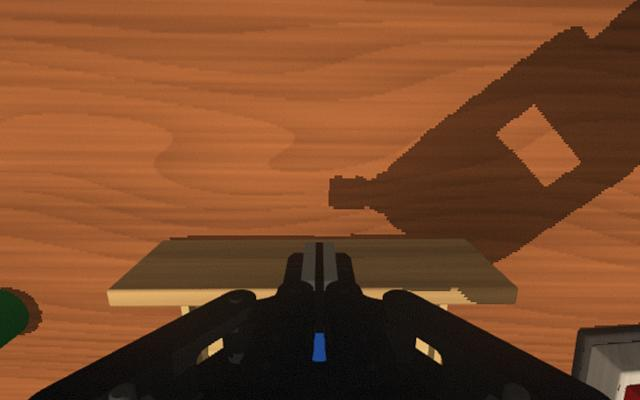

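```bash
python3 -m jog '[{"grip":1,"x":-1,"y":0,"z":20,"rx":0,"ry":0,"rz":0},{"grip":1,"x":0,"y":0,"z":30,"rx":0,"ry":0,"rz":0},{"grip":1,"x":0,"y":0,"z":22,"rx":0,"ry":0,"rz":0},{"grip":1,"x":0,"y":0,"z":8,"rx":0,"ry":0,"rz":0},{"grip":1,"x":0,"y":0,"z":0,"rx":0,"ry":0,"rz":0},{"grip":1,"x":0,"y":0,"z":0,"rx":0,"ry":0,"rz":0}]'; python3 plan.py .415 -.223 .048 90.8
```

```text
time: 40.08
eef_pos: [0.395, -0.2243, 0.2095]
tcp_rot: [0.702, 0.712, 0.0, 0.001]
contact_force: [-0.2, 0.2, 0.2]
opening: 0.002
t=40.08 grasp [ 395.2 -224.5   54.5] yaw 90.80 tilt 0.10 open 0.002 F [-0.2  0.2  0.2] q [-0.74  0.07  2.23 -0.    0.84 -2.33]
 turn(rotvec) [0.07 0.07 0.  ]  shift before turn [ 1.2 19.8  6.5]  shift after turn [ 1.2 19.8  6.5] mm
```

```bash
python3 -m jog '[{"grip":1,"x":1,"y":5,"z":5,"rx":0,"ry":0,"rz":0},{"grip":1,"x":0,"y":5,"z":0,"rx":0,"ry":0,"rz":0},{"grip":1,"x":0,"y":3,"z":0,"rx":0,"ry":0,"rz":0},{"grip":1,"x":0,"y":3,"z":0,"rx":0,"ry":0,"rz":0},{"grip":1,"x":0,"y":3,"z":0,"rx":0,"ry":0,"rz":0},{"grip":1,"x":0,"y":4,"z":0,"rx":0,"ry":0,"rz":0},{"grip":1,"x":0,"y":4,"z":0,"rx":0,"ry":0,"rz":0},{"grip":1,"x":0,"y":5,"z":0,"rx":0,"ry":0,"rz":0}]'; python3 -m jog '[{"grip":1,"x":0,"y":6,"z":0,"rx":0,"ry":0,"rz":0},{"grip":1,"x":0,"y":6,"z":0,"rx":0,"ry":0,"rz":0},{"grip":1,"x":0,"y":6,"z":0,"rx":0,"ry":0,"rz":0},{"grip":1,"x":0,"y":6,"z":0,"rx":0,"ry":0,"rz":0},{"grip":1,"x":0,"y":6,"z":0,"rx":0,"ry":0,"rz":0},{"grip":1,"x":0,"y":6,"z":0,"rx":0,"ry":0,"rz":0},{"grip":1,"x":0,"y":6,"z":0,"rx":0,"ry":0,"rz":0},{"grip":1,"x":0,"y":6,"z":0,"rx":0,"ry":0,"rz":0}]'; python3 -m jog '[{"grip":1,"x":0,"y":5,"z":0,"rx":0,"ry":0,"rz":0},{"grip":1,"x":0,"y":5,"z":0,"rx":0,"ry":0,"rz":0},{"grip":1,"x":0,"y":5,"z":0,"rx":0,"ry":0,"rz":0},{"grip":1,"x":0,"y":5,"z":0,"rx":0,"ry":0,"rz":0},{"grip":1,"x":0,"y":5,"z":0,"rx":0,"ry":0,"rz":0},{"grip":1,"x":0,"y":5,"z":0,"rx":0,"ry":0,"rz":0},{"grip":1,"x":0,"y":5,"z":0,"rx":0,"ry":0,"rz":0},{"grip":1,"x":0,"y":5,"z":0,"rx":0,"ry":0,"rz":0}]'; python3 plan.py .545 -.223 .048 90.8; python3 stands.py >/dev/null
```

```text
time: 40.75
eef_pos: [0.426, -0.2221, 0.2029]
tcp_rot: [0.702, 0.712, -0.001, -0.001]
contact_force: [-5.5, 0.8, 1.8]
opening: -0.004
time: 41.42
eef_pos: [0.474, -0.2214, 0.2026]
tcp_rot: [0.702, 0.712, -0.001, -0.002]
contact_force: [-5.4, 1.0, 3.0]
opening: -0.002
time: 42.08
eef_pos: [0.5138, -0.2208, 0.2025]
tcp_rot: [0.702, 0.712, -0.001, -0.002]
contact_force: [-6.3, 0.7, 3.3]
opening: -0.002
t=42.08 grasp [ 513.1 -220.4   47.5] yaw 90.83 tilt 0.29 open -0.002 F [-6.3  0.7  3.3] q [-0.59  0.29  1.98 -0.    0.87 -2.17]
 turn(rotvec) [-0.26 -0.13  0.03]  shift before turn [-3.  31.9 -0.6]  shift after turn [-3.  31.9 -0.5] mm
```

View pics/w3.png

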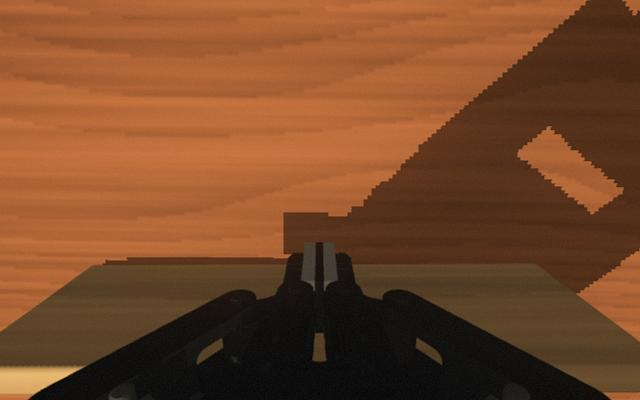

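```bash
python3 -m jog '[{"grip":1,"x":0,"y":3,"z":0,"rx":0,"ry":0,"rz":0},{"grip":1,"x":0,"y":3,"z":0,"rx":0,"ry":0,"rz":0},{"grip":1,"x":0,"y":3,"z":0,"rx":0,"ry":0,"rz":0},{"grip":1,"x":0,"y":3,"z":0,"rx":0,"ry":0,"rz":0},{"grip":1,"x":0,"y":3,"z":0,"rx":0,"ry":0,"rz":0},{"grip":1,"x":0,"y":2,"z":0,"rx":0,"ry":0,"rz":0},{"grip":1,"x":0,"y":2,"z":0,"rx":0,"ry":0,"rz":0},{"grip":1,"x":0,"y":2,"z":0,"rx":0,"ry":0,"rz":0}]'; python3 -m jog '[{"grip":1,"x":0,"y":1.5,"z":0,"rx":0,"ry":0,"rz":0},{"grip":1,"x":0,"y":1.5,"z":0,"rx":0,"ry":0,"rz":0},{"grip":1,"x":0,"y":1.5,"z":0,"rx":0,"ry":0,"rz":0},{"grip":1,"x":0,"y":1.5,"z":0,"rx":0,"ry":0,"rz":0},{"grip":1,"x":0,"y":1.5,"z":0,"rx":0,"ry":0,"rz":0},{"grip":1,"x":0,"y":1.5,"z":0,"rx":0,"ry":0,"rz":0},{"grip":1,"x":0,"y":1.5,"z":0,"rx":0,"ry":0,"rz":0},{"grip":1,"x":0,"y":1.5,"z":0,"rx":0,"ry":0,"rz":0}]'; python3 plan.py .5545 -.223 .048 90.8
```

```text
time: 42.8
eef_pos: [0.5344, -0.2205, 0.2024]
tcp_rot: [0.702, 0.712, -0.001, -0.003]
contact_force: [-8.5, 0.8, 2.7]
opening: 0.001
time: 43.47
eef_pos: [0.5464, -0.2203, 0.2024]
tcp_rot: [0.702, 0.712, -0.001, -0.002]
contact_force: [-5.2, 0.9, 0.9]
opening: -0.004
t=43.47 grasp [ 545.6 -220.    47.4] yaw 90.81 tilt 0.30 open -0.004 F [-5.2  0.9  0.9] q [-0.56  0.35  1.91 -0.    0.89 -2.14]
 turn(rotvec) [-0.27 -0.13  0.01]  shift before turn [-3.2  8.8 -0.7]  shift after turn [-3.2  8.8 -0.6] mm
```

```bash
python3 -m jog '[{"grip":1,"x":0,"y":1.5,"z":0,"rx":0,"ry":0,"rz":0},{"grip":1,"x":0,"y":1.5,"z":0,"rx":0,"ry":0,"rz":0},{"grip":1,"x":0,"y":1.5,"z":0,"rx":0,"ry":0,"rz":0},{"grip":1,"x":0,"y":1.5,"z":0,"rx":0,"ry":0,"rz":0},{"grip":1,"x":0,"y":1,"z":0,"rx":0,"ry":0,"rz":0},{"grip":1,"x":0,"y":1,"z":0,"rx":0,"ry":0,"rz":0}]'; python3 -m jog '[{"grip":1,"x":0,"y":1,"z":0,"rx":0,"ry":0,"rz":0},{"grip":1,"x":0,"y":1,"z":0,"rx":0,"ry":0,"rz":0},{"grip":1,"x":0,"y":0,"z":0,"rx":0,"ry":0,"rz":0}]'
```

```text
time: 43.97
eef_pos: [0.5538, -0.2202, 0.2021]
tcp_rot: [0.702, 0.712, -0.002, -0.004]
contact_force: [-12.7, 0.1, 5.2]
opening: 0.001
time: 44.22
eef_pos: [0.5545, -0.2202, 0.2014]
tcp_rot: [0.702, 0.712, -0.003, -0.007]
contact_force: [-16.5, 0.5, 6.8]
opening: -0.001
```

```bash
python3 -m jog '[{"grip":1,"x":0,"y":0,"z":0,"rx":0,"ry":0,"rz":0},{"grip":1,"x":0,"y":0,"z":0,"rx":0,"ry":0,"rz":0},{"grip":1,"x":0,"y":0,"z":0,"rx":0,"ry":0,"rz":0},{"grip":1,"x":0,"y":0,"z":0,"rx":0,"ry":0,"rz":0},{"grip":1,"x":0,"y":0,"z":0,"rx":0,"ry":0,"rz":0},{"grip":1,"x":0,"y":0,"z":0,"rx":0,"ry":0,"rz":0}]'; python3 -m jog '[{"grip":1,"x":0,"y":-4,"z":0,"rx":0,"ry":0,"rz":0},{"grip":1,"x":0,"y":-6,"z":0,"rx":0,"ry":0,"rz":0},{"grip":1,"x":0,"y":-10,"z":0,"rx":0,"ry":0,"rz":0},{"grip":1,"x":0,"y":-15,"z":0,"rx":0,"ry":0,"rz":0},{"grip":1,"x":0,"y":-20,"z":0,"rx":0,"ry":0,"rz":0},{"grip":1,"x":0,"y":-20,"z":-20,"rx":0,"ry":0,"rz":0},{"grip":1,"x":0,"y":0,"z":-40,"rx":0,"ry":0,"rz":0},{"grip":1,"x":0,"y":0,"z":-40,"rx":0,"ry":0,"rz":0}]';python3 -m jog '[{"grip":1,"x":0,"y":0,"z":-40,"rx":0,"ry":0,"rz":0},{"grip":1,"x":0,"y":0,"z":-40,"rx":0,"ry":0,"rz":0},{"grip":1,"x":0,"y":0,"z":0,"rx":0,"ry":0,"rz":0},{"grip":1,"x":0,"y":0,"z":0,"rx":0,"ry":0,"rz":0}]'; python3 - <<'E'
from h import *
shot("side","pics/s21.png");shot("top","pics/t21.png");shot("wrist","pics/w21.png")
E
```

```text
time: 44.72
eef_pos: [0.5544, -0.2202, 0.2014]
tcp_rot: [0.702, 0.712, -0.003, -0.006]
contact_force: [-16.7, -0.7, 6.5]
opening: 0.001
time: 45.38
eef_pos: [0.4808, -0.2212, 0.3027]
tcp_rot: [0.703, 0.711, 0.0, -0.001]
contact_force: [1.2, -1.5, 0.0]
opening: 0.001
time: 45.72
eef_pos: [0.483, -0.2221, 0.388]
tcp_rot: [0.702, 0.712, 0.001, 0.005]
contact_force: [-0.2, -0.6, -0.5]
opening: -0.003
```

View pics/s21.png

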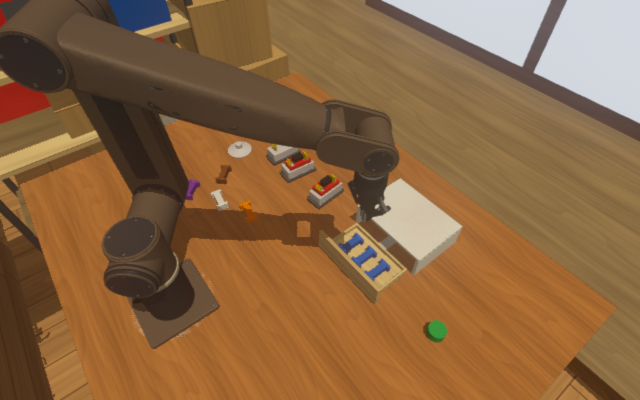

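View pics/w21.png

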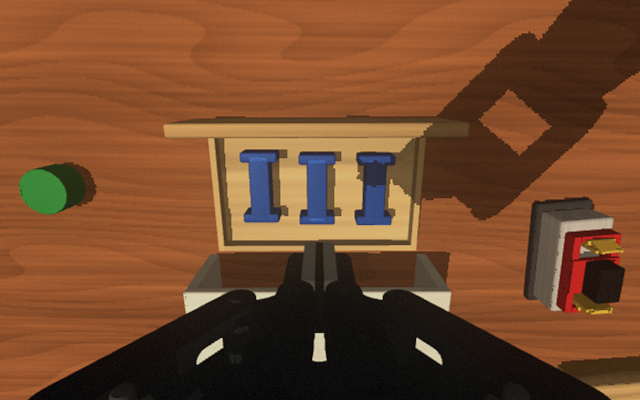

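The drawer didn't stay latched: it sprang out again. The retainers still lie flat in the tray, at (262,187), (318,188) and (375,189). I'll push it again and back off in small steps, watching the force, so I can tell whether the latch holds before I leave.

```bash
python3 stands.py; python3 -m jog '[{"grip":1,"x":0,"y":-30,"z":0,"rx":0,"ry":0,"rz":0},{"grip":1,"x":0,"y":-35,"z":10,"rx":0,"ry":0,"rz":0},{"grip":1,"x":0,"y":-23,"z":20,"rx":0,"ry":0,"rz":0},{"grip":1,"x":0,"y":0,"z":35,"rx":0,"ry":0,"rz":0},{"grip":1,"x":0,"y":0,"z":35,"rx":0,"ry":0,"rz":0},{"grip":1,"x":0,"y":0,"z":0,"rx":0,"ry":0,"rz":0}]'; python3 plan.py .395 -.223 .048 90.8
```

```text
blue (356, 186, 35, 40) (513, -165, 42, 36, 0.8) (520, -160, 45, 38, 0.8)
 blue (299, 156, 35, 69) (498, -224, 72, 34, 0.5) (504, -225, 77, 36, 0.5)
 blue (239, 154, 39, 69) (496, -283, 72, 35, 1.2) (503, -287, 77, 37, 1.2)
time: 46.42
eef_pos: [0.3912, -0.2205, 0.2751]
tcp_rot: [0.703, 0.712, -0.0, -0.008]
contact_force: [-0.4, 1.5, -1.1]
opening: -0.0
t=46.42 grasp [ 389.3 -218.7  120.1] yaw 90.72 tilt 0.95 open -0.000 F [-0.4  1.5 -1.1] q [-0.74 -0.06  2.22  0.    1.01 -2.32]
 turn(rotvec) [-0.69 -0.66 -0.08]  shift before turn [-5.2  6.5 72. ]  shift after turn [-4.3  5.7 72.1] mm
```

```bash
python3 -m jog '[{"grip":1,"x":0,"y":0,"z":25,"rx":0,"ry":0,"rz":0},{"grip":1,"x":0,"y":0,"z":30,"rx":0,"ry":0,"rz":0},{"grip":1,"x":0,"y":0,"z":10,"rx":0,"ry":0,"rz":0},{"grip":1,"x":0,"y":0,"z":0,"rx":0,"ry":0,"rz":0},{"grip":1,"x":0,"y":0,"z":0,"rx":0,"ry":0,"rz":0}]'; python3 plan.py .415 -.223 .048 90.8
```

```text
time: 46.83
eef_pos: [0.3946, -0.223, 0.2187]
tcp_rot: [0.702, 0.712, 0.0, -0.0]
contact_force: [0.7, -0.2, 0.3]
opening: -0.002
t=46.83 grasp [ 394.5 -222.9   63.7] yaw 90.79 tilt 0.05 open -0.002 F [ 0.7 -0.2  0.3] q [-0.74  0.05  2.23  0.    0.86 -2.32]
 turn(rotvec) [-0.04 -0.04 -0.01]  shift before turn [-0.4 20.5 15.6]  shift after turn [-0.4 20.5 15.7] mm
```

```bash
python3 -m jog '[{"grip":1,"x":0,"y":5,"z":10,"rx":0,"ry":0,"rz":0},{"grip":1,"x":0,"y":5,"z":4,"rx":0,"ry":0,"rz":0},{"grip":1,"x":0,"y":3,"z":0,"rx":0,"ry":0,"rz":0},{"grip":1,"x":0,"y":3,"z":0,"rx":0,"ry":0,"rz":0},{"grip":1,"x":0,"y":3,"z":0,"rx":0,"ry":0,"rz":0},{"grip":1,"x":0,"y":4,"z":0,"rx":0,"ry":0,"rz":0},{"grip":1,"x":0,"y":4,"z":0,"rx":0,"ry":0,"rz":0},{"grip":1,"x":0,"y":5,"z":0,"rx":0,"ry":0,"rz":0}]'; python3 -m jog '[{"grip":1,"x":0,"y":6,"z":0,"rx":0,"ry":0,"rz":0},{"grip":1,"x":0,"y":6,"z":0,"rx":0,"ry":0,"rz":0},{"grip":1,"x":0,"y":6,"z":0,"rx":0,"ry":0,"rz":0},{"grip":1,"x":0,"y":6,"z":0,"rx":0,"ry":0,"rz":0},{"grip":1,"x":0,"y":6,"z":0,"rx":0,"ry":0,"rz":0},{"grip":1,"x":0,"y":6,"z":0,"rx":0,"ry":0,"rz":0},{"grip":1,"x":0,"y":6,"z":0,"rx":0,"ry":0,"rz":0},{"grip":1,"x":0,"y":6,"z":0,"rx":0,"ry":0,"rz":0}]'; python3 -m jog '[{"grip":1,"x":0,"y":5,"z":0,"rx":0,"ry":0,"rz":0},{"grip":1,"x":0,"y":5,"z":0,"rx":0,"ry":0,"rz":0},{"grip":1,"x":0,"y":5,"z":0,"rx":0,"ry":0,"rz":0},{"grip":1,"x":0,"y":5,"z":0,"rx":0,"ry":0,"rz":0},{"grip":1,"x":0,"y":5,"z":0,"rx":0,"ry":0,"rz":0},{"grip":1,"x":0,"y":5,"z":0,"rx":0,"ry":0,"rz":0},{"grip":1,"x":0,"y":4,"z":0,"rx":0,"ry":0,"rz":0},{"grip":1,"x":0,"y":3,"z":0,"rx":0,"ry":0,"rz":0}]'; python3 -m jog '[{"grip":1,"x":0,"y":2,"z":0,"rx":0,"ry":0,"rz":0},{"grip":1,"x":0,"y":2,"z":0,"rx":0,"ry":0,"rz":0},{"grip":1,"x":0,"y":2,"z":0,"rx":0,"ry":0,"rz":0},{"grip":1,"x":0,"y":2,"z":0,"rx":0,"ry":0,"rz":0},{"grip":1,"x":0,"y":2,"z":0,"rx":0,"ry":0,"rz":0},{"grip":1,"x":0,"y":1.5,"z":0,"rx":0,"ry":0,"rz":0},{"grip":1,"x":0,"y":1.5,"z":0,"rx":0,"ry":0,"rz":0},{"grip":1,"x":0,"y":1.5,"z":0,"rx":0,"ry":0,"rz":0}]'
```

```text
time: 47.5
eef_pos: [0.4261, -0.2222, 0.2042]
tcp_rot: [0.702, 0.712, -0.001, -0.001]
contact_force: [-4.8, -0.3, 1.6]
opening: 0.004
time: 48.17
eef_pos: [0.4741, -0.2214, 0.2039]
tcp_rot: [0.702, 0.712, -0.001, -0.002]
contact_force: [-6.5, 0.9, 2.9]
opening: 0.001
time: 48.83
eef_pos: [0.511, -0.2208, 0.2038]
tcp_rot: [0.702, 0.712, -0.001, -0.002]
contact_force: [-5.1, 0.8, 2.6]
opening: -0.002
time: 49.5
eef_pos: [0.5252, -0.2206, 0.2038]
tcp_rot: [0.702, 0.712, -0.001, -0.002]
contact_force: [-6.2, 0.4, 2.7]
opening: 0.0
```

```bash
python3 -m jog '[{"grip":1,"x":0,"y":1.5,"z":0,"rx":0,"ry":0,"rz":0},{"grip":1,"x":0,"y":1.5,"z":0,"rx":0,"ry":0,"rz":0},{"grip":1,"x":0,"y":1.5,"z":0,"rx":0,"ry":0,"rz":0},{"grip":1,"x":0,"y":1.5,"z":0,"rx":0,"ry":0,"rz":0},{"grip":1,"x":0,"y":1.5,"z":0,"rx":0,"ry":0,"rz":0},{"grip":1,"x":0,"y":1.5,"z":0,"rx":0,"ry":0,"rz":0},{"grip":1,"x":0,"y":1,"z":0,"rx":0,"ry":0,"rz":0},{"grip":1,"x":0,"y":1,"z":0,"rx":0,"ry":0,"rz":0}]'; python3 -m jog '[{"grip":1,"x":0,"y":1,"z":0,"rx":0,"ry":0,"rz":0},{"grip":1,"x":0,"y":1,"z":0,"rx":0,"ry":0,"rz":0},{"grip":1,"x":0,"y":1,"z":0,"rx":0,"ry":0,"rz":0},{"grip":1,"x":0,"y":1,"z":0,"rx":0,"ry":0,"rz":0},{"grip":1,"x":0,"y":1,"z":0,"rx":0,"ry":0,"rz":0},{"grip":1,"x":0,"y":1,"z":0,"rx":0,"ry":0,"rz":0}]';  python3 -m jog '[{"grip":1,"x":0,"y":1,"z":0,"rx":0,"ry":0,"rz":0},{"grip":1,"x":0,"y":1,"z":0,"rx":0,"ry":0,"rz":0},{"grip":1,"x":0,"y":1,"z":0,"rx":0,"ry":0,"rz":0},{"grip":1,"x":0,"y":1,"z":0,"rx":0,"ry":0,"rz":0}]'; python3 -m jog '[{"grip":1,"x":0,"y":1,"z":0,"rx":0,"ry":0,"rz":0},{"grip":1,"x":0,"y":1,"z":0,"rx":0,"ry":0,"rz":0}]';python3 -m jog '[{"grip":1,"x":0,"y":1,"z":0,"rx":0,"ry":0,"rz":0},{"grip":1,"x":0,"y":1,"z":0,"rx":0,"ry":0,"rz":0}]'; python3 -m jog '[{"grip":1,"x":0,"y":1,"z":0,"rx":0,"ry":0,"rz":0},{"grip":1,"x":0,"y":1,"z":0,"rx":0,"ry":0,"rz":0}]'
```

```text
time: 50.17
eef_pos: [0.536, -0.2205, 0.2036]
tcp_rot: [0.702, 0.712, -0.001, -0.003]
contact_force: [-7.6, 0.9, 3.1]
opening: 0.002
time: 50.67
eef_pos: [0.5418, -0.2204, 0.2036]
tcp_rot: [0.702, 0.712, -0.001, -0.003]
contact_force: [-7.9, 0.3, 3.6]
opening: 0.003
time: 51.0
eef_pos: [0.5459, -0.2203, 0.2034]
tcp_rot: [0.702, 0.712, -0.001, -0.003]
contact_force: [-5.9, 1.5, 1.4]
opening: -0.0
time: 51.17
eef_pos: [0.5481, -0.2202, 0.2034]
tcp_rot: [0.702, 0.712, -0.001, -0.002]
contact_force: [-6.0, 0.3, 1.0]
opening: -0.002
time: 51.33
eef_pos: [0.5501, -0.2202, 0.2034]
tcp_rot: [0.702, 0.712, -0.001, -0.002]
contact_force: [-5.2, 1.2, 0.8]
opening: -0.001
time: 51.5
eef_pos: [0.5521, -0.2202, 0.2034]
tcp_rot: [0.702, 0.712, -0.001, -0.002]
contact_force: [-5.6, 1.0, 1.1]
opening: -0.002
```

```bash
python3 -m jog '[{"grip":1,"x":0,"y":1,"z":0,"rx":0,"ry":0,"rz":0},{"grip":1,"x":0,"y":1,"z":0,"rx":0,"ry":0,"rz":0}]'; python3 -m jog '[{"grip":1,"x":0,"y":0.5,"z":0,"rx":0,"ry":0,"rz":0},{"grip":1,"x":0,"y":0.5,"z":0,"rx":0,"ry":0,"rz":0},{"grip":1,"x":0,"y":0,"z":0,"rx":0,"ry":0,"rz":0},{"grip":1,"x":0,"y":0,"z":0,"rx":0,"ry":0,"rz":0},{"grip":1,"x":0,"y":0,"z":0,"rx":0,"ry":0,"rz":0}]'
```

```text
time: 51.67
eef_pos: [0.5536, -0.2202, 0.2033]
tcp_rot: [0.702, 0.712, -0.002, -0.004]
contact_force: [-11.5, -0.8, 4.7]
opening: -0.003
time: 52.08
eef_pos: [0.5539, -0.2202, 0.203]
tcp_rot: [0.702, 0.712, -0.002, -0.005]
contact_force: [-11.8, 0.6, 4.3]
opening: -0.002
```

```bash
python3 -m jog '[{"grip":1,"x":0,"y":-1,"z":0,"rx":0,"ry":0,"rz":0},{"grip":1,"x":0,"y":-1,"z":0,"rx":0,"ry":0,"rz":0}]'; python3 -m jog '[{"grip":1,"x":0,"y":-1,"z":0,"rx":0,"ry":0,"rz":0},{"grip":1,"x":0,"y":-1,"z":0,"rx":0,"ry":0,"rz":0}]';python3 -m jog '[{"grip":1,"x":0,"y":-1,"z":0,"rx":0,"ry":0,"rz":0},{"grip":1,"x":0,"y":-1,"z":0,"rx":0,"ry":0,"rz":0}]';python3 -m jog '[{"grip":1,"x":0,"y":-1,"z":0,"rx":0,"ry":0,"rz":0},{"grip":1,"x":0,"y":-1,"z":0,"rx":0,"ry":0,"rz":0}]';python3 -m jog '[{"grip":1,"x":0,"y":-1,"z":0,"rx":0,"ry":0,"rz":0},{"grip":1,"x":0,"y":-1,"z":0,"rx":0,"ry":0,"rz":0}]'; python3 -m jog '[{"grip":1,"x":0,"y":-1,"z":0,"rx":0,"ry":0,"rz":0},{"grip":1,"x":0,"y":-1,"z":0,"rx":0,"ry":0,"rz":0}]'
```

```text
time: 52.25
eef_pos: [0.5527, -0.2201, 0.203]
tcp_rot: [0.702, 0.712, -0.001, -0.003]
contact_force: [-4.2, -0.0, -0.3]
opening: -0.001
time: 52.42
eef_pos: [0.5509, -0.2201, 0.203]
tcp_rot: [0.702, 0.712, -0.001, -0.002]
contact_force: [-5.0, 0.4, -0.9]
opening: -0.002
time: 52.58
eef_pos: [0.5489, -0.2201, 0.203]
tcp_rot: [0.702, 0.712, -0.001, -0.002]
contact_force: [-5.4, 0.6, -0.0]
opening: -0.0
time: 52.75
eef_pos: [0.5469, -0.2202, 0.203]
tcp_rot: [0.702, 0.712, -0.001, -0.002]
contact_force: [-5.8, 0.2, -1.0]
opening: -0.002
time: 52.92
eef_pos: [0.5449, -0.2202, 0.203]
tcp_rot: [0.702, 0.712, -0.001, -0.002]
contact_force: [-5.5, 0.4, -0.3]
opening: 0.003
time: 53.08
eef_pos: [0.5429, -0.2202, 0.203]
tcp_rot: [0.702, 0.712, -0.001, -0.002]
contact_force: [-5.2, 0.7, -0.5]
opening: 0.001
```

```bash
python3 -m jog '[{"grip":1,"x":0,"y":-1,"z":0,"rx":0,"ry":0,"rz":0},{"grip":1,"x":0,"y":-1,"z":0,"rx":0,"ry":0,"rz":0}]';python3 -m jog '[{"grip":1,"x":0,"y":-1,"z":0,"rx":0,"ry":0,"rz":0},{"grip":1,"x":0,"y":-1,"z":0,"rx":0,"ry":0,"rz":0}]'
```

```text
time: 53.25
eef_pos: [0.541, -0.2203, 0.2031]
tcp_rot: [0.702, 0.712, -0.001, -0.002]
contact_force: [-4.5, 1.3, -1.5]
opening: -0.005
time: 53.42
eef_pos: [0.5392, -0.2205, 0.2035]
tcp_rot: [0.702, 0.712, -0.0, -0.001]
contact_force: [-4.5, 0.1, -1.6]
opening: 0.002
```

It follows the fingers out past flush with about 4.5 N, so it isn't latched. The force also dropped from 7.9 to 5.9 N at flush on the way in. I'll test whether a shallower press that stops before the release depth catches it.

```bash
python3 -m jog '[{"grip":1,"x":0,"y":1,"z":0,"rx":0,"ry":0,"rz":0},{"grip":1,"x":0,"y":1,"z":0,"rx":0,"ry":0,"rz":0},{"grip":1,"x":0,"y":1,"z":0,"rx":0,"ry":0,"rz":0},{"grip":1,"x":0,"y":1,"z":0,"rx":0,"ry":0,"rz":0}]'; python3 -m jog '[{"grip":1,"x":0,"y":1,"z":0,"rx":0,"ry":0,"rz":0},{"grip":1,"x":0,"y":1,"z":0,"rx":0,"ry":0,"rz":0}]';  python3 -m jog '[{"grip":1,"x":0,"y":1,"z":0,"rx":0,"ry":0,"rz":0},{"grip":1,"x":0,"y":1,"z":0,"rx":0,"ry":0,"rz":0},{"grip":1,"x":0,"y":0,"z":0,"rx":0,"ry":0,"rz":0},{"grip":1,"x":0,"y":0,"z":0,"rx":0,"ry":0,"rz":0}]'
```

```text
time: 53.75
eef_pos: [0.5433, -0.2206, 0.2035]
tcp_rot: [0.702, 0.712, -0.0, -0.001]
contact_force: [-5.0, -0.3, -2.2]
opening: 0.0
time: 53.92
eef_pos: [0.5453, -0.2205, 0.2035]
tcp_rot: [0.702, 0.712, -0.0, -0.001]
contact_force: [-5.3, 0.9, -2.2]
opening: 0.0
time: 54.25
eef_pos: [0.5474, -0.2205, 0.2036]
tcp_rot: [0.702, 0.712, -0.0, -0.001]
contact_force: [-5.7, -0.4, -2.6]
opening: -0.0
```

```bash
python3 -m jog '[{"grip":1,"x":0,"y":-1,"z":0,"rx":0,"ry":0,"rz":0},{"grip":1,"x":0,"y":-1,"z":0,"rx":0,"ry":0,"rz":0}]'; python3 -m jog '[{"grip":1,"x":0,"y":-1,"z":0,"rx":0,"ry":0,"rz":0},{"grip":1,"x":0,"y":-1,"z":0,"rx":0,"ry":0,"rz":0}]';python3 -m jog '[{"grip":1,"x":0,"y":-1,"z":0,"rx":0,"ry":0,"rz":0},{"grip":1,"x":0,"y":-1,"z":0,"rx":0,"ry":0,"rz":0}]';python3 -m jog '[{"grip":1,"x":0,"y":-1,"z":0,"rx":0,"ry":0,"rz":0},{"grip":1,"x":0,"y":-1,"z":0,"rx":0,"ry":0,"rz":0}]'
```

```text
time: 54.42
eef_pos: [0.5455, -0.2207, 0.2039]
tcp_rot: [0.702, 0.712, -0.0, -0.001]
contact_force: [-4.2, 0.6, -2.3]
opening: -0.004
time: 54.58
eef_pos: [0.5436, -0.2209, 0.2041]
tcp_rot: [0.702, 0.712, -0.0, -0.0]
contact_force: [-5.5, 0.3, -2.1]
opening: -0.002
time: 54.75
eef_pos: [0.5416, -0.2209, 0.2043]
tcp_rot: [0.702, 0.712, -0.0, 0.0]
contact_force: [-5.3, -0.7, -2.8]
opening: 0.003
time: 54.92
eef_pos: [0.5397, -0.2209, 0.2043]
tcp_rot: [0.702, 0.712, -0.0, 0.0]
contact_force: [-4.4, -0.5, -1.4]
opening: 0.001
```

```bash
python3 -m jog '[{"grip":1,"x":0,"y":1,"z":0,"rx":0,"ry":0,"rz":0},{"grip":1,"x":0,"y":1,"z":0,"rx":0,"ry":0,"rz":0},{"grip":1,"x":0,"y":1,"z":0,"rx":0,"ry":0,"rz":0},{"grip":1,"x":0,"y":1,"z":0,"rx":0,"ry":0,"rz":0},{"grip":1,"x":0,"y":1,"z":0,"rx":0,"ry":0,"rz":0},{"grip":1,"x":0,"y":1,"z":0,"rx":0,"ry":0,"rz":0},{"grip":1,"x":0,"y":1,"z":0,"rx":0,"ry":0,"rz":0},{"grip":1,"x":0,"y":1,"z":0,"rx":0,"ry":0,"rz":0}]';python3 -m jog '[{"grip":1,"x":0,"y":1,"z":0,"rx":0,"ry":0,"rz":0},{"grip":1,"x":0,"y":1,"z":0,"rx":0,"ry":0,"rz":0},{"grip":1,"x":0,"y":1,"z":0,"rx":0,"ry":0,"rz":0},{"grip":1,"x":0,"y":1,"z":0,"rx":0,"ry":0,"rz":0},{"grip":1,"x":0,"y":1,"z":0,"rx":0,"ry":0,"rz":0}]'; python3 -m jog '[{"grip":1,"x":0,"y":1,"z":0,"rx":0,"ry":0,"rz":0},{"grip":1,"x":0,"y":0.5,"z":0,"rx":0,"ry":0,"rz":0},{"grip":1,"x":0,"y":0,"z":0,"rx":0,"ry":0,"rz":0},{"grip":1,"x":0,"y":0,"z":0,"rx":0,"ry":0,"rz":0}]'
```

```text
time: 55.58
eef_pos: [0.5477, -0.2208, 0.2043]
tcp_rot: [0.702, 0.712, -0.0, -0.0]
contact_force: [-4.8, 0.1, -1.8]
opening: 0.001
time: 56.0
eef_pos: [0.5527, -0.2207, 0.2043]
tcp_rot: [0.702, 0.712, -0.0, -0.0]
contact_force: [-5.3, -1.0, -2.1]
opening: 0.002
time: 56.33
eef_pos: [0.5533, -0.2209, 0.2043]
tcp_rot: [0.702, 0.712, -0.001, -0.002]
contact_force: [-12.3, -1.5, 2.3]
opening: 0.001
```

```bash
python3 -m jog '[{"grip":1,"x":0,"y":0,"z":0,"rx":0,"ry":0,"rz":0},{"grip":1,"x":0,"y":0,"z":0,"rx":0,"ry":0,"rz":0},{"grip":1,"x":0,"y":0,"z":0,"rx":0,"ry":0,"rz":0},{"grip":1,"x":0,"y":0,"z":0,"rx":0,"ry":0,"rz":0},{"grip":1,"x":0,"y":0,"z":0,"rx":0,"ry":0,"rz":0},{"grip":1,"x":0,"y":0,"z":0,"rx":0,"ry":0,"rz":0},{"grip":1,"x":0,"y":0,"z":0,"rx":0,"ry":0,"rz":0},{"grip":1,"x":0,"y":0,"z":0,"rx":0,"ry":0,"rz":0}]';  python3 -m jog '[{"grip":1,"x":0,"y":-1,"z":0,"rx":0,"ry":0,"rz":0},{"grip":1,"x":0,"y":-1,"z":0,"rx":0,"ry":0,"rz":0},{"grip":1,"x":0,"y":-1,"z":0,"rx":0,"ry":0,"rz":0},{"grip":1,"x":0,"y":-1,"z":0,"rx":0,"ry":0,"rz":0}]'; python3 -m jog '[{"grip":1,"x":0,"y":-1,"z":0,"rx":0,"ry":0,"rz":0},{"grip":1,"x":0,"y":-1,"z":0,"rx":0,"ry":0,"rz":0}]';python3 -m jog '[{"grip":1,"x":0,"y":-1,"z":0,"rx":0,"ry":0,"rz":0},{"grip":1,"x":0,"y":-1,"z":0,"rx":0,"ry":0,"rz":0}]';python3 -m jog '[{"grip":1,"x":0,"y":-1,"z":0,"rx":0,"ry":0,"rz":0},{"grip":1,"x":0,"y":-1,"z":0,"rx":0,"ry":0,"rz":0}]';python3 -m jog '[{"grip":1,"x":0,"y":-1,"z":0,"rx":0,"ry":0,"rz":0},{"grip":1,"x":0,"y":-1,"z":0,"rx":0,"ry":0,"rz":0}]'
```

```text
time: 57.0
eef_pos: [0.5533, -0.2208, 0.2043]
tcp_rot: [0.702, 0.712, -0.001, -0.002]
contact_force: [-11.0, 0.0, 1.4]
opening: 0.001
time: 57.33
eef_pos: [0.5502, -0.2208, 0.2043]
tcp_rot: [0.702, 0.712, -0.0, 0.0]
contact_force: [-4.8, -0.3, -1.4]
opening: -0.002
time: 57.5
eef_pos: [0.5482, -0.2208, 0.2043]
tcp_rot: [0.702, 0.712, -0.0, 0.0]
contact_force: [-4.3, -0.3, -1.1]
opening: 0.002
time: 57.67
eef_pos: [0.5462, -0.2209, 0.2043]
tcp_rot: [0.702, 0.712, -0.0, 0.0]
contact_force: [-4.3, -0.4, -2.0]
opening: 0.0
time: 57.83
eef_pos: [0.5442, -0.2209, 0.2043]
tcp_rot: [0.702, 0.712, -0.0, 0.0]
contact_force: [-4.2, 0.3, -1.2]
opening: 0.007
time: 58.0
eef_pos: [0.5422, -0.2209, 0.2043]
tcp_rot: [0.702, 0.712, -0.0, 0.0]
contact_force: [-5.5, -0.5, -1.4]
opening: -0.004
```

It's still not latched on a repeat press from just ajar. I'll let it come fully out against the fingers and push in again, but stop about 3 mm past flush, before the 6 mm release depth, and feel whether it holds there.

```bash
python3 -m jog '[{"grip":1,"x":0,"y":-10,"z":0,"rx":0,"ry":0,"rz":0},{"grip":1,"x":0,"y":-16,"z":0,"rx":0,"ry":0,"rz":0},{"grip":1,"x":0,"y":-18,"z":0,"rx":0,"ry":0,"rz":0},{"grip":1,"x":0,"y":-18,"z":0,"rx":0,"ry":0,"rz":0},{"grip":1,"x":0,"y":-18,"z":0,"rx":0,"ry":0,"rz":0},{"grip":1,"x":0,"y":-16,"z":0,"rx":0,"ry":0,"rz":0},{"grip":1,"x":0,"y":-14,"z":0,"rx":0,"ry":0,"rz":0},{"grip":1,"x":0,"y":-10,"z":0,"rx":0,"ry":0,"rz":0}]';python3 -m jog '[{"grip":1,"x":0,"y":-10,"z":0,"rx":0,"ry":0,"rz":0},{"grip":1,"x":0,"y":-10,"z":0,"rx":0,"ry":0,"rz":0},{"grip":1,"x":0,"y":0,"z":0,"rx":0,"ry":0,"rz":0},{"grip":1,"x":0,"y":0,"z":0,"rx":0,"ry":0,"rz":0},{"grip":1,"x":0,"y":0,"z":0,"rx":0,"ry":0,"rz":0}]'; python3 - <<'E'
from h import *
shot("side","pics/s22.png")
E
```

```text
time: 58.67
eef_pos: [0.422, -0.2228, 0.2056]
tcp_rot: [0.703, 0.711, 0.001, 0.003]
contact_force: [-0.6, -0.5, 0.2]
opening: -0.0
time: 59.08
eef_pos: [0.4027, -0.223, 0.2046]
tcp_rot: [0.702, 0.712, 0.0, 0.001]
contact_force: [-0.0, 0.2, -0.6]
opening: 0.004
```

View pics/s22.png

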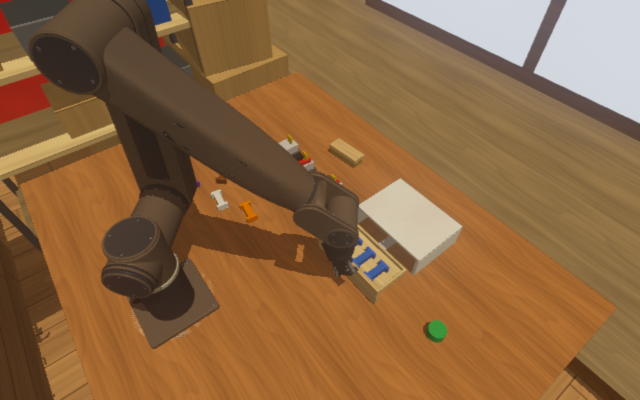

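```bash
python3 -m jog '[{"grip":1,"x":0,"y":3,"z":0,"rx":0,"ry":0,"rz":0},{"grip":1,"x":0,"y":3,"z":0,"rx":0,"ry":0,"rz":0},{"grip":1,"x":0,"y":3,"z":0,"rx":0,"ry":0,"rz":0},{"grip":1,"x":0,"y":3,"z":0,"rx":0,"ry":0,"rz":0},{"grip":1,"x":0,"y":3,"z":0,"rx":0,"ry":0,"rz":0},{"grip":1,"x":0,"y":4,"z":0,"rx":0,"ry":0,"rz":0},{"grip":1,"x":0,"y":5,"z":0,"rx":0,"ry":0,"rz":0},{"grip":1,"x":0,"y":5,"z":0,"rx":0,"ry":0,"rz":0}]'; python3 -m jog '[{"grip":1,"x":0,"y":6,"z":0,"rx":0,"ry":0,"rz":0},{"grip":1,"x":0,"y":6,"z":0,"rx":0,"ry":0,"rz":0},{"grip":1,"x":0,"y":6,"z":0,"rx":0,"ry":0,"rz":0},{"grip":1,"x":0,"y":6,"z":0,"rx":0,"ry":0,"rz":0},{"grip":1,"x":0,"y":6,"z":0,"rx":0,"ry":0,"rz":0},{"grip":1,"x":0,"y":6,"z":0,"rx":0,"ry":0,"rz":0},{"grip":1,"x":0,"y":6,"z":0,"rx":0,"ry":0,"rz":0},{"grip":1,"x":0,"y":6,"z":0,"rx":0,"ry":0,"rz":0}]'; python3 -m jog '[{"grip":1,"x":0,"y":5,"z":0,"rx":0,"ry":0,"rz":0},{"grip":1,"x":0,"y":5,"z":0,"rx":0,"ry":0,"rz":0},{"grip":1,"x":0,"y":5,"z":0,"rx":0,"ry":0,"rz":0},{"grip":1,"x":0,"y":5,"z":0,"rx":0,"ry":0,"rz":0},{"grip":1,"x":0,"y":5,"z":0,"rx":0,"ry":0,"rz":0},{"grip":1,"x":0,"y":4,"z":0,"rx":0,"ry":0,"rz":0},{"grip":1,"x":0,"y":3,"z":0,"rx":0,"ry":0,"rz":0},{"grip":1,"x":0,"y":2,"z":0,"rx":0,"ry":0,"rz":0}]'; python3 -m jog '[{"grip":1,"x":0,"y":2,"z":0,"rx":0,"ry":0,"rz":0},{"grip":1,"x":0,"y":2,"z":0,"rx":0,"ry":0,"rz":0},{"grip":1,"x":0,"y":2,"z":0,"rx":0,"ry":0,"rz":0},{"grip":1,"x":0,"y":2,"z":0,"rx":0,"ry":0,"rz":0},{"grip":1,"x":0,"y":2,"z":0,"rx":0,"ry":0,"rz":0},{"grip":1,"x":0,"y":1.5,"z":0,"rx":0,"ry":0,"rz":0},{"grip":1,"x":0,"y":1.5,"z":0,"rx":0,"ry":0,"rz":0},{"grip":1,"x":0,"y":1.5,"z":0,"rx":0,"ry":0,"rz":0}]'
```

```text
time: 59.8
eef_pos: [0.4312, -0.2221, 0.2038]
tcp_rot: [0.702, 0.712, -0.0, -0.001]
contact_force: [-4.8, 0.0, 1.1]
opening: -0.001
time: 60.47
eef_pos: [0.4791, -0.2213, 0.2037]
tcp_rot: [0.702, 0.712, -0.001, -0.002]
contact_force: [-4.8, 0.4, 2.1]
opening: -0.0
time: 61.13
eef_pos: [0.5131, -0.2207, 0.2036]
tcp_rot: [0.702, 0.712, -0.001, -0.002]
contact_force: [-4.8, 0.9, 2.4]
opening: -0.001
time: 61.8
eef_pos: [0.5272, -0.2206, 0.2035]
tcp_rot: [0.702, 0.712, -0.001, -0.002]
contact_force: [-7.8, 1.3, 2.8]
opening: 0.003
```

```bash
python3 -m jog '[{"grip":1,"x":0,"y":1.5,"z":0,"rx":0,"ry":0,"rz":0},{"grip":1,"x":0,"y":1.5,"z":0,"rx":0,"ry":0,"rz":0},{"grip":1,"x":0,"y":1.5,"z":0,"rx":0,"ry":0,"rz":0},{"grip":1,"x":0,"y":1.5,"z":0,"rx":0,"ry":0,"rz":0},{"grip":1,"x":0,"y":1.5,"z":0,"rx":0,"ry":0,"rz":0},{"grip":1,"x":0,"y":1.5,"z":0,"rx":0,"ry":0,"rz":0},{"grip":1,"x":0,"y":1,"z":0,"rx":0,"ry":0,"rz":0},{"grip":1,"x":0,"y":1,"z":0,"rx":0,"ry":0,"rz":0}]'; python3 -m jog '[{"grip":1,"x":0,"y":1,"z":0,"rx":0,"ry":0,"rz":0},{"grip":1,"x":0,"y":1,"z":0,"rx":0,"ry":0,"rz":0},{"grip":1,"x":0,"y":1,"z":0,"rx":0,"ry":0,"rz":0},{"grip":1,"x":0,"y":1,"z":0,"rx":0,"ry":0,"rz":0}]';  python3 -m jog '[{"grip":1,"x":0,"y":1,"z":0,"rx":0,"ry":0,"rz":0}]'; python3 -m jog '[{"grip":1,"x":0,"y":1,"z":0,"rx":0,"ry":0,"rz":0}]';python3 -m jog '[{"grip":1,"x":0,"y":1,"z":0,"rx":0,"ry":0,"rz":0}]'; python3 -m jog '[{"grip":1,"x":0,"y":1,"z":0,"rx":0,"ry":0,"rz":0}]';python3 -m jog '[{"grip":1,"x":0,"y":1,"z":0,"rx":0,"ry":0,"rz":0}]';python3 -m jog '[{"grip":1,"x":0,"y":0,"z":0,"rx":0,"ry":0,"rz":0},{"grip":1,"x":0,"y":0,"z":0,"rx":0,"ry":0,"rz":0}]'
```

```text
time: 62.47
eef_pos: [0.538, -0.2204, 0.2035]
tcp_rot: [0.702, 0.712, -0.001, -0.003]
contact_force: [-7.5, 0.0, 4.0]
opening: 0.007
time: 62.8
eef_pos: [0.5418, -0.2204, 0.2034]
tcp_rot: [0.702, 0.712, -0.001, -0.003]
contact_force: [-8.3, 0.1, 2.6]
opening: -0.003
time: 62.88
eef_pos: [0.5428, -0.2204, 0.2034]
tcp_rot: [0.702, 0.712, -0.001, -0.003]
contact_force: [-9.3, -0.5, 2.4]
opening: 0.002
time: 62.97
eef_pos: [0.5437, -0.2203, 0.2032]
tcp_rot: [0.702, 0.712, -0.001, -0.003]
contact_force: [-7.9, 0.4, 3.7]
opening: -0.002
time: 63.05
eef_pos: [0.5448, -0.2203, 0.2032]
tcp_rot: [0.702, 0.712, -0.001, -0.003]
contact_force: [-7.1, 0.2, 2.5]
opening: 0.001
time: 63.13
eef_pos: [0.546, -0.2202, 0.2032]
tcp_rot: [0.702, 0.712, -0.001, -0.003]
contact_force: [-6.2, 1.2, 1.6]
opening: -0.002
time: 63.22
eef_pos: [0.5471, -0.2202, 0.2032]
tcp_rot: [0.702, 0.712, -0.001, -0.002]
contact_force: [-4.7, 1.1, 0.6]
opening: -0.003
time: 63.38
eef_pos: [0.5474, -0.2202, 0.2033]
tcp_rot: [0.702, 0.712, -0.0, -0.002]
contact_force: [-4.3, 1.9, 0.2]
opening: 0.001
```

```bash
python3 -m jog '[{"grip":1,"x":0,"y":-1,"z":0,"rx":0,"ry":0,"rz":0}]'; python3 -m jog '[{"grip":1,"x":0,"y":-1,"z":0,"rx":0,"ry":0,"rz":0}]';python3 -m jog '[{"grip":1,"x":0,"y":-1,"z":0,"rx":0,"ry":0,"rz":0}]';python3 -m jog '[{"grip":1,"x":0,"y":-1,"z":0,"rx":0,"ry":0,"rz":0}]';python3 -m jog '[{"grip":1,"x":0,"y":-1,"z":0,"rx":0,"ry":0,"rz":0}]';python3 -m jog '[{"grip":1,"x":0,"y":-1,"z":0,"rx":0,"ry":0,"rz":0}]';python3 -m jog '[{"grip":1,"x":0,"y":-1,"z":0,"rx":0,"ry":0,"rz":0}]'
```

```text
time: 63.47
eef_pos: [0.5466, -0.2204, 0.2035]
tcp_rot: [0.702, 0.712, -0.0, -0.001]
contact_force: [-2.8, 0.7, -1.3]
opening: -0.001
time: 63.55
eef_pos: [0.5455, -0.2206, 0.2037]
tcp_rot: [0.702, 0.712, -0.0, -0.001]
contact_force: [-4.4, 0.6, -1.4]
opening: -0.002
time: 63.63
eef_pos: [0.5446, -0.2207, 0.2039]
tcp_rot: [0.702, 0.712, -0.0, -0.0]
contact_force: [-3.5, -0.6, -2.4]
opening: 0.003
time: 63.72
eef_pos: [0.5436, -0.2208, 0.2041]
tcp_rot: [0.702, 0.712, -0.0, 0.0]
contact_force: [-3.4, 0.4, -1.4]
opening: 0.001
time: 63.8
eef_pos: [0.543, -0.2211, 0.2046]
tcp_rot: [0.702, 0.712, 0.0, 0.001]
contact_force: [-1.4, 0.5, -1.3]
opening: -0.006
time: 63.88
eef_pos: [0.5424, -0.2212, 0.2051]
tcp_rot: [0.703, 0.712, 0.001, 0.002]
contact_force: [0.3, 0.1, -0.5]
opening: 0.005
time: 63.97
eef_pos: [0.5415, -0.2213, 0.2053]
tcp_rot: [0.703, 0.712, 0.001, 0.002]
contact_force: [0.7, -0.3, -0.8]
opening: 0.001
```

The force fell to zero at TCP x = 0.5424, which is the flush position from the start, so the latch is holding. I'll back away and check.

```bash
python3 -m jog '[{"grip":1,"x":0,"y":-4,"z":0,"rx":0,"ry":0,"rz":0},{"grip":1,"x":0,"y":-10,"z":0,"rx":0,"ry":0,"rz":0},{"grip":1,"x":0,"y":-20,"z":0,"rx":0,"ry":0,"rz":0},{"grip":1,"x":0,"y":-30,"z":0,"rx":0,"ry":0,"rz":0},{"grip":1,"x":0,"y":-15,"z":-25,"rx":0,"ry":0,"rz":0},{"grip":1,"x":0,"y":0,"z":-40,"rx":0,"ry":0,"rz":0},{"grip":1,"x":0,"y":0,"z":-40,"rx":0,"ry":0,"rz":0},{"grip":1,"x":0,"y":0,"z":-40,"rx":0,"ry":0,"rz":0}]'; python3 -m jog '[{"grip":1,"x":0,"y":0,"z":-40,"rx":0,"ry":0,"rz":0},{"grip":1,"x":0,"y":0,"z":-30,"rx":0,"ry":0,"rz":0},{"grip":1,"x":35,"y":0,"z":0,"rx":0,"ry":0,"rz":0},{"grip":1,"x":35,"y":0,"z":0,"rx":0,"ry":0,"rz":0},{"grip":1,"x":35,"y":0,"z":0,"rx":0,"ry":0,"rz":0},{"grip":1,"x":35,"y":0,"z":0,"rx":0,"ry":0,"rz":0},{"grip":1,"x":35,"y":0,"z":0,"rx":0,"ry":0,"rz":0},{"grip":1,"x":0,"y":0,"z":0,"rx":0,"ry":0,"rz":0}]'; python3 - <<'E'
from h import *
shot("side","pics/s23.png");shot("top","pics/t23.png");shot("wrist","pics/w23.png")
E
```

```text
time: 64.63
eef_pos: [0.4605, -0.2217, 0.3505]
tcp_rot: [0.703, 0.712, 0.0, -0.0]
contact_force: [-0.9, -1.7, -0.5]
opening: -0.001
time: 65.3
eef_pos: [0.4582, -0.0427, 0.4191]
tcp_rot: [0.7, 0.714, 0.001, -0.001]
contact_force: [-0.2, -0.3, 0.2]
opening: 0.002
```

View pics/s23.png

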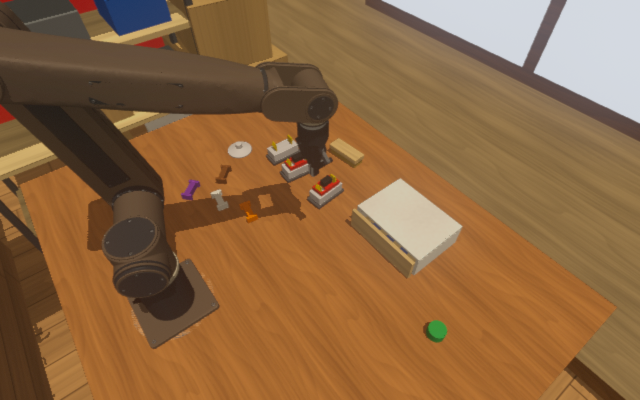

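View pics/t23.png

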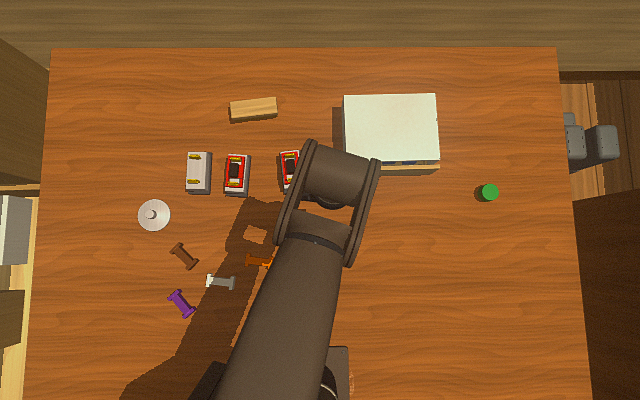

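View pics/w23.png

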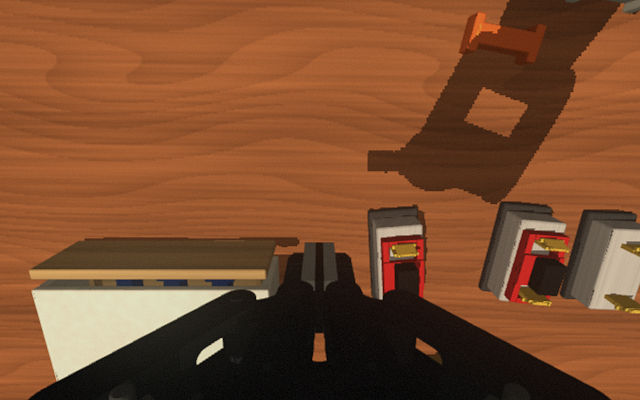

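The drawer is shut, with the three blue retainers showing in the gap at (130,283), (175,283) and (220,283). Last check: pad positions and the drawer front against the first picture.

```bash
python3 -m jog '[{"grip":1,"x":33,"y":20,"z":0,"rx":0,"ry":0,"rz":0},{"grip":1,"x":33,"y":20,"z":0,"rx":0,"ry":0,"rz":0},{"grip":1,"x":33,"y":20,"z":0,"rx":0,"ry":0,"rz":0},{"grip":1,"x":33,"y":20,"z":-10,"rx":0,"ry":0,"rz":0},{"grip":1,"x":33,"y":0,"z":-10,"rx":0,"ry":0,"rz":0},{"grip":1,"x":0,"y":0,"z":-10,"rx":0,"ry":0,"rz":0},{"grip":1,"x":0,"y":0,"z":0,"rx":0,"ry":0,"rz":0},{"grip":1,"x":0,"y":0,"z":0,"rx":0,"ry":0,"rz":0}]'; python3 red.py .059; python3 stands.py; python3 - <<'E'
from h import *
c=shot("top","pics/t24.png"); a=cv2.imread("pics/top0.png")[80:200,320:460].astype(int); b=cv2.imread("pics/t24.png")[80:200,320:460].astype(int)
print("diff cabinet", np.abs(a-b).mean(), [ (v, a[v-80,100].tolist(), b[v-80,100].tolist()) for v in range(158,178,2)])
cv2.imwrite("pics/t24z.png",cv2.resize(b.astype(np.uint8),(700,600),interpolation=cv2.INTER_CUBIC))
E
```

```text
time: 66.12
eef_pos: [0.5376, 0.1178, 0.4495]
tcp_rot: [0.703, 0.711, 0.0, 0.001]
contact_force: [0.4, -0.2, -0.8]
opening: -0.0
red (234, 158, 49, 75) (570, 49, 85, 46, 5.9)
red (366, 152, 51, 76) (562, 197, 85, 47, -4.3)
grey (0, 208, 142, 145) (694, -215, 206, 201, 0.8)
grey (450, 192, 51, 45) (592, 302, 59, 55, -89.3)
grey (545, 54, 78, 78) (454, 398, 81, 78, -89.3)
diff cabinet 15.117281746031747 [(158, [177, 212, 201], [202, 232, 225]), (160, [75, 90, 102], [86, 102, 115]), (162, [56, 90, 111], [63, 101, 126]), (164, [51, 79, 96], [50, 66, 81]), (166, [80, 145, 189], [95, 166, 213]), (168, [87, 166, 218], [100, 179, 237]), (170, [50, 73, 92], [58, 82, 102]), (172, [43, 69, 85], [52, 77, 103]), (174, [47, 77, 96], [47, 76, 104]), (176, [42, 97, 161], [55, 114, 178])]
```

View pics/w3.png

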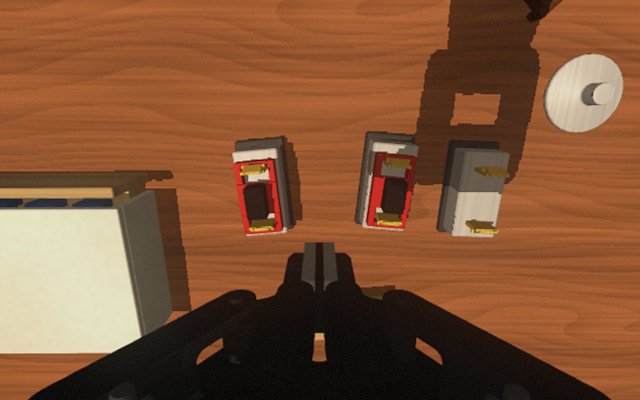

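View pics/t24z.png

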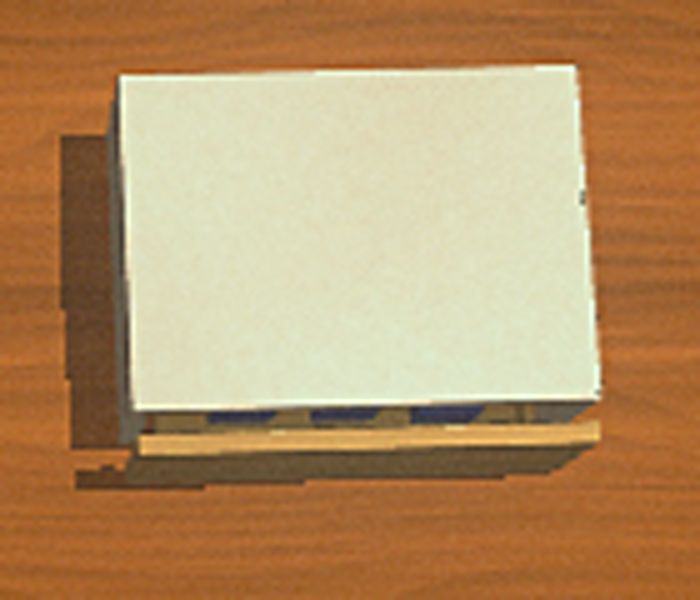

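The drawer front is in the same pixel rows as at the start. The pads are at (570,49) and (562,197) on rests at (570,48) and (561,198), and the arm is clear. Handing in.

```bash
python3 -c "
from plant import sign_off, get_state
print(get_state()['time']); print(sign_off())"
```

```text
66.2667
the job is handed in; nothing more can be done
None
```

The job is done and handed in at about 66 s; the hand-in gave no verdict. I pressed the latch to open the drawer, clicked both rest pads onto ski rests, put all three blue retainers in the tray, and shut the drawer.

**Last checks:**
- **Pads:** they were measured at (570, 49) and (562, 197) mm, on rests at (570, 48) and (561, 198) mm, and lined up within about 0.5°. Both bottomed out at the expected height, and their hooks show above the frames.
- **Drawer:** the front is in the same pixel rows as in the first picture, and the three blue retainers show in the gap behind it.
- **Other objects:** the basket, brush, puck and look-alikes appear where they were in the last overview pictures, judged by eye.

**What disagreed:** pushing the drawer to its stop, as the task describes, did not latch it. The first time it sprang out again; a second push from fully out and a repeat from just ajar also failed to hold. It latched when I stopped about 3 mm past flush and backed off slowly. The force then fell to zero at the flush position, and the drawer stayed shut.

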